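Cull warped tiles and sort the true ones by height

TASK

Check this batch of fired tiles from the drying rack: lay each on the clear end of the steel plate and press its corners, and put those that rock into the white crate. Slide each tile that sits true under the gauge at the plate's other end and push the gauge's knob down until its foot rests firmly on the tile; then lay a full-height (16 mm) tile in the middle of the plywood board and a thin (12 mm) one in the middle of the round plaster bat. Leave the cups, jar and other things on the bench where they are.

Things in the scene. Friction and masses are not known exactly. Their poses are not given: they have to be found in the camera images.
- tile_a: terracotta tile, 110 mm long (its x) by 50 mm (its y): a slab on four domed, 4 mm tall corner feet (centres 5 mm in from each edge). Slab 12 mm thick (full height: 16 mm in all) or 8 mm (thin: 12 mm in all); true or warped; unknown beforehand. Origin: tile centre in the plane of the feet, z up. About 100 g. None if absent from the batch, like tile_b to tile_d
- tile_b: another such tile, same axes and origin; full height or thin, true or warped. A warped tile has two diagonally opposite feet 2 mm short: on a flat surface it rests tilted about 0.05 rad, and 3 to 6 N on its raised corner (over the foot, about 10 mm in from the edges) tips it to the other side, 4 mm down at that corner, where it stays. A true tile does not move
- tile_c: another such tile, same axes and origin; full height or thin, true or warped. The names say nothing of the sort, and any sort may be missing
- tile_d: another such tile, same axes and origin; full height or thin, true or warped
- rack: fixed wooden drying rack: two battens along its y, 360 mm long, 10 mm wide, 48 mm apart centre to centre, tops 30 mm above the table. Tiles start across them, 88 mm apart, long side roughly along the rack's x, slab level on the battens and feet hanging free (tile origin 26 mm above the table), so no warp shows. Origin: centre of its underside
- plate: fixed flat steel plate, 130 mm (its x) by 300 mm (its y), top 20 mm above the table. Its -y half is clear for testing a tile laid along y. A gauge stands on the +y end: grey column 120 mm tall, inner face 120 mm from the plate's centre; 26 mm wide arm at 83 to 103 mm height, reaching inward to 76 mm from the centre. Origin: centre of the underside
- foot (a point): centre of the underside of the gauge's round sliding foot (16 mm across), 90 mm from the plate's centre along its +y; raised, it hangs 45 mm above the plate's top; it moves with the slide. A tile lying along the plate's y, its centre 40 to 55 mm from the plate's centre towards +y, has one end under the foot and the other free to be held
- knob (a point): centre of the top of the round black knob (32 mm across) on the gauge's slide, straight above the foot; to be pressed down from above; 155 mm above the table when raised; moves with the slide
- gauge (a joint): travel of the gauge's slide in m: 0 raised (a spring returns it), growing as it is pushed down, at most 0.036. The spring takes 1.5 N at the start, 3.3 N at the end; press to about 8 N. With the foot firmly on a tile on the plate, 0.045 minus the travel is the tile's height: about 0.029 for a full-height tile, 0.033 for a thin one
- board: plain plywood ware board, 150 mm (its x) by 120 mm (its y), 15 mm thick, lying on the table: for true tiles of full height. Origin: centre of its underside. Fixed
- bat: round white plaster bat, 160 mm across, 15 mm thick, lying on the table: for true thin tiles. Origin: centre of its underside. Fixed
- crate: open white plastic crate for seconds, 160 mm (its x) by 130 mm (its y) outside, 40 mm tall, walls and floor 5 mm. Origin: centre of its underside. Fixed
- test_cup: bystander: small white ceramic cup, 54 mm across, 50 mm tall, to be left where it stands
- glaze_jar: bystander: closed glaze jar, 60 mm across, 85 mm tall, to be left where it stands
- mug: bystander: blue ceramic mug, 76 mm across, 90 mm tall, to be left where it stands
- brush: bystander: brush lying on the table, to be left where it stands
- bowl: bystander: small terracotta bowl, 120 mm across, 50 mm tall, to be left where it stands
- spool: bystander: wooden spool, 60 mm across, 40 mm tall, to be left where it stands
There are look-alikes about, which are no part of the job. Leave any blue or yellow look-alike of the tile_a alone.

How it is judged:
By the outcome, as a careful person would: the job done as asked, in the order asked, and still so for the second after the job is handed in, with the robot touching nothing.
Of tile_a, tile_b, tile_c, tile_d only 3 to 4 are there at a start; the rules pass over those that are not, and their reading is None.
At some moment in a run one of tile_a, tile_b, tile_c, tile_d may be knocked a few centimetres aside while the robot is not near it.
Once in a run the grip may slacken for a moment while it holds something.
It also fails if it takes over 210 s, if anything falls off the work surface, if the arm or the gripper's body presses on something with over 40 N, if the wrist force passes 120 N, or if a joint passes its speed limit or range.

ROBOT

A 7-joint arm with a two-finger parallel gripper is mounted at the origin on the work surface. World frame = base frame: x ahead of the robot, y to its left, z up, the work surface at z = 0. Lengths are in m, angles in rad, forces in N, time in s.
With the tool pointing down it reaches from about 0.4 to 0.875 m from the base axis. Payload 19.3 kg.
Tool frame: the origin (TCP) lies midway between the tips of the shut fingers; the grasp point (between the pads) lies 19 mm behind it; z points along the fingers, y is the line along which they close (so a half turn about z gives the same grasp; the last joint's range is limited). The gripper opens to 85 mm and grips with 20 to 120 N. Pads are 22 mm wide; open, the fingers measure 114 mm over their backs; the gripper's body (76 mm by 85 mm) begins 54 mm behind the grasp point. The pads swing forward as they close: fully open they stand 13 mm farther back than shut.
Start: joints at [1.03, 0.521, -0.036, 1.599, 0.021, 1.021, -0.113], TCP at [0.283, -0.557, 0.231] pointing down, gripper open.
Joint ranges: [-2.91, 2.91], [-0.3, 2.13], [-1.5, 1.42], [0.17, 2.43], [-1.26, 4.41], [0.16, 1.93], [-2.52, 2.52]. Speed limits (rad/s): [1.89, 1.89, 2.39, 2.39, 3.01, 3.01, 3.01].

INTERFACE

Orientations are given as a 3x3 rotation matrix whose columns are the frame's x, y, z axes.
In Python, from bench import manip gives the robot as it stands.
- The arm moves only by the tool play_rows, never from a script. Its argument "moves" is a list of rows, each an object with "travel": the shift along the world's x, y, z as a fraction of full scale, a list of three; "delta_rot": the turn, a rotation vector about the world's x, y, z as a fraction of full scale, a list of three. In form: [{"travel": [dx, dy, dz], "delta_rot": [ax, ay, az]}, ...]. A call has 1 to 5 rows; each row is the pose to reach, as a shift and turn from the pose commanded when the call began; what a row does not reach only later rows make up. Full scale, the value 1, is 250 mm for a shift and 120 degrees for a turn. A row lasts 1/10 s, in which the tool goes at most 50 mm and 8.59 degrees, less where a joint would pass 70% of its speed; a pose out of reach is approached as far as the arm can. A call with a number of a shift or a turn outside -1 to 1 is refused whole. A call with a gripper value outside its range is refused whole. "grip" is the opening in per cent of the stroke, from 0 (shut) to 100 (fully open), set as the call begins (left out, the last holds). The fingers move at their own pace and stop on an object; "squeeze" is the grip in N (left out, the last holds). Time passes only in rows, so rows that repeat a pose let the fingers close. It gives the time, the measured TCP pose, the force, the opening and the grip force at its end, in the units of the state.
- manip.read_state(): the state, without advancing time (a new reading comes with each control period).
- manip.grab_frame(name): name is "scene" or "top" or "wrist"; returns the picture (420x560x3 uint8, red, green, blue); there is no depth.
- manip.camera_params(name): a dict with "fx", "fy", "cx", "cy" (pixels), "R" (3x3) and "t" (3): a world point X has camera coordinates R X + t; the wrist camera has in their place "tool_from_camera" (4x4, takes a point from camera to tool coordinates, whose origin is the TCP and whose axes are the flange's). Camera axes: x right, y down, z forward; pixel columns grow to the right and rows downward; lengths in m; the calibration is good to about 2 mm. A picture is of the moment at which its call begins: read the wrist's pose just before it. camera_params takes no time and is no camera call.
- manip.sign_off(): hands the job in; it is judged then, once.
The state is a dict: "clock": time; "qpos": joint angles; "joint_vel": joint speeds; "effort": joint torques, N m; "tcp_pos": TCP position; "tool_rot": TCP orientation; "contact_force": force on the tool from outside, world axes, zero at the start; "moment": the same for the moment, N m; "grip_width": finger opening in m; "gripper_force": force on a finger pad.
Only numpy, scipy, OpenCV 4.12 (cv2) and the standard library are available. Lean on these libraries where they do the work, as an engineer would, in place of code of your own. Each camera call takes 0.05 s, during which the arm holds its last target. There are 200 camera calls.

## Working session

There is one attempt and no reset: what is moved stays moved. The work goes in short steps, Python scripts to look and compute and a tool call to move; the robot and the scene stay as the last step left them, time stands still between calls to the robot, and variables do not carry over. Pictures are saved under pics/ and viewed, at most 14 in all, crops included, and the job is handed in when it is done.

Besides the shell and the picture viewer there is one more tool, called as name([rows], argument=value, ...), one row to a line, values as JSON. play_rows: Moves the arm, as the interface text tells. Shift numbers are shares of 250 mm and turn numbers shares of 120 degrees, none past 1 either way. Its arguments: {"type":"object","properties":{"moves":{"type":"array"},"grip":{"type":"number"},"squeeze":{"type":"number"}},"required":["moves"]}

```bash
mkdir -p pics; ls
python3 - <<'E'
from bench import manip
import cv2,numpy as np
s=manip.read_state()
print({k:np.round(v,3).tolist() for k,v in s.items()})
for n in ("scene","top"):
    im=manip.grab_frame(n); cv2.imwrite(f"pics/{n}0.png",im[:,:,::-1])
for n in ("scene","top","wrist"): print(n,manip.camera_params(n))
E
```

```text
pics
{'clock': 0.0, 'qpos': [1.03, 0.522, -0.036, 1.6, 0.021, 1.021, -0.113], 'joint_vel': [-0.001, -0.0, -0.0, 0.0, -0.0, 0.001, -0.001], 'effort': [0.0, -92.709, 1.98, -36.993, 0.018, 0.008, 0.0], 'tcp_pos': [0.283, -0.557, 0.231], 'tool_rot': [[0.891, 0.454, -0.001], [0.454, -0.891, 0.001], [-0.0, -0.001, -1.0]], 'contact_force': [-0.767, -0.06, -0.742], 'moment': [0.038, 0.029, 0.033], 'gripper_force': 0.0, 'grip_width': 0.086}
scene {'fx': 505.32011633478976, 'fy': 505.32011633478976, 'cx': 282.05964170932515, 'cy': 205.09437002177026, 'R': array([[ 0.78359335,  0.62125481, -0.0048915 ],
       [ 0.34792611, -0.44533749, -0.82499815],
       [-0.51471243,  0.64476118, -0.56511427]]), 't': array([-0.41703215, -0.09446096,  1.73064004])}
top {'fx': 411.82174712427843, 'fy': 411.82174712427843, 'cx': 278.2688303968749, 'cy': 209.24467767449502, 'R': array([[-0.01734648, -0.99962148, -0.02135397],
       [-0.98627309,  0.0206146 , -0.1638305 ],
       [ 0.16420869,  0.01821897, -0.98625736]]), 't': array([-0.0042827 ,  0.54651518,  0.96157048])}
wrist {'fx': 345.4045554557377, 'fy': 345.4045554557377, 'cx': 277.3985135110613, 'cy': 207.58385697580985, 'tool_from_camera': array([[-2.79282925e-04, -9.61941208e-01, -2.73256353e-01,
         6.83840930e-02],
       [ 9.99999767e-01, -4.38772451e-04,  5.22551223e-04,
         3.77077323e-04],
       [-6.22560914e-04, -2.73256143e-01,  9.61941107e-01,
        -1.43690350e-01],
       [ 0.00000000e+00,  0.00000000e+00,  0.00000000e+00,
         1.00000000e+00]])}
```

View pics/top0.png

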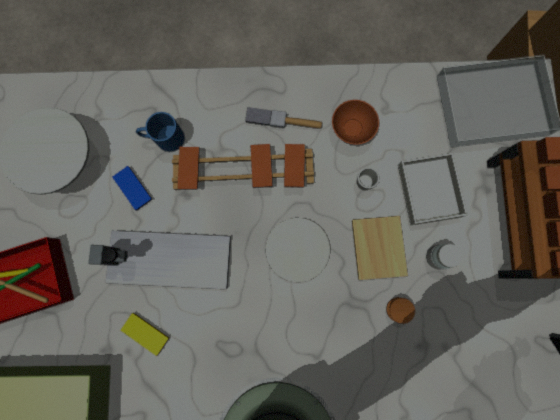

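View pics/scene0.png

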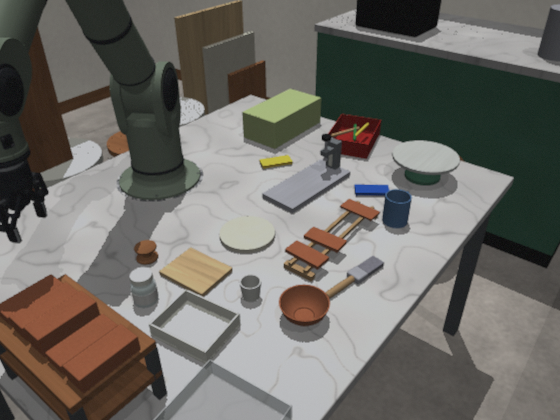

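Candidates in the top view:
- Tiles on the rack at (189,168), (262,166) and (295,166). The fourth slot, at about (226,167), is empty.
- Look-alikes to leave alone: blue (131,188), yellow (145,334), and the shelf of terracotta slabs at (530,200).
- The grey tray at (497,103) could be taken for the crate at (432,190). The cake stand at (45,150) could be taken for the bat at (298,250).

```bash
cat > h.py <<'E'
from bench import manip
import cv2,numpy as np
def pose():
    s=manip.read_state(); return np.array(s["tcp_pos"]),np.array(s["tool_rot"])
def cam(n):
    c=manip.camera_params(n); K=np.array([[c["fx"],0,c["cx"]],[0,c["fy"],c["cy"]],[0,0,1]])
    if n=="wrist":
        p,R=pose(); T=np.eye(4); T[:3,:3]=R; T[:3,3]=p
        M=T@np.array(c["tool_from_camera"]); Rw=M[:3,:3]; return K,Rw,M[:3,3]
    R=np.array(c["R"]); return K,R.T,-R.T@np.array(c["t"])
def ray(C,uv,z):
    K,Rw,o=C; uv=np.atleast_2d(uv).astype(float)
    d=(Rw@np.linalg.inv(K)@np.c_[uv,np.ones(len(uv))].T).T
    return o+d*((z-o[2])/d[:,2])[:,None]
def proj(C,X):
    K,Rw,o=C; q=(K@Rw.T@(np.atleast_2d(X)-o).T).T; return q[:,:2]/q[:,2:]
def grab(n,f=None):
    C=cam(n); im=np.ascontiguousarray(manip.grab_frame(n)[:,:,::-1])
    if f: cv2.imwrite("pics/"+f,im)
    return C,im
def terra(im):
    h=cv2.cvtColor(im,cv2.COLOR_BGR2HSV); return cv2.inRange(h,(2,130,50),(14,255,255))
def rects(C,mask,z,amin=150):
    out=[]
    for c in cv2.findContours(mask,cv2.RETR_EXTERNAL,cv2.CHAIN_APPROX_NONE)[0]:
        if cv2.contourArea(c)<amin: continue
        w=ray(C,c[:,0]+0.0,z)[:,:2].astype(np.float32)*1000
        (cx,cy),(a,b),t=cv2.minAreaRect(w)
        if a<b: a,b,t=b,a,t+90
        u=c[:,0].mean(0)
        out.append((u.round().tolist(),round(cx,1),round(cy,1),round(a,1),round(b,1),round((t+90)%180-90,1)))
    return out   # pixel, x,y (mm), long, short, angle of long side from x (deg)
E
python3 - <<'E'
from h import *
C=cam("top"); im=cv2.imread("pics/top0.png")
print("tiles",*rects(C,terra(im),.040),sep="\n")
h=cv2.cvtColor(im,cv2.COLOR_BGR2HSV)
b=cv2.inRange(h,(12,60,120),(24,200,255)); print("tan",*rects(C,b,.015),sep="\n")
S=cam("scene")
for n,p,z in [("plate TL",(112,230),.02),("plate TR",(230,235),.02),("plate BR",(228,289),.02),("plate BL",(106,284),.02),("crate1",(402,160),.04),("crate2",(453,154),.04),("crate3",(464,214),.04),("crate4",(412,223),.04),("bat",(298,250),.015),("cup",(367,178),.05),("jar",(447,254),.085)]:
    w=ray(C,p,z)[0]; print(n,(w*1000).round(),proj(S,w).round())
crops=[im[210:310,90:250],im[210:300,250:420][:, :160],im[140:240,390:550]]
o=np.hstack([cv2.resize(c,(400,250),interpolation=cv2.INTER_CUBIC) for c in crops[:2]])
o2=np.hstack([cv2.resize(c,(400,250),interpolation=cv2.INTER_CUBIC) for c in (crops[2],im[120:220,160:320])])
cv2.imwrite("pics/crop0.png",np.vstack([o,o2]))
E
```

```text
tiles
([400.0, 310.0], 301.7, -297.2, 63.3, 54.9, 89.1)
([33.0, 286.0], 377.0, 572.6, 170.8, 114.4, -39.8)
([516.0, 220.0], 526.9, -588.1, 269.7, 36.7, 0.8)
([188.0, 168.0], 658.6, 211.0, 106.2, 50.7, -1.3)
([294.0, 165.0], 658.9, -55.8, 108.4, 50.1, -1.6)
([261.0, 165.0], 660.1, 26.8, 108.2, 48.5, 2.3)
([543.0, 209.0], 539.2, -664.1, 334.9, 88.2, -0.4)
([553.0, 148.0], 687.1, -698.9, 56.9, 35.6, -1.6)
([355.0, 122.0], 769.2, -213.1, 116.3, 114.6, 88.5)
tan
([375.0, 247.0], 450.8, -255.0, 147.3, 102.8, 3.7)
plate TL [506. 403.  20.] [[350. 171.]]
plate TR [488. 107.  20.] [[292. 209.]]
plate BR [356. 112.  20.] [[260. 194.]]
plate BL [373. 412.  20.] [[319. 159.]]
crate1 [ 665. -325.   40.] [[239. 314.]]
crate2 [ 677. -452.   40.] [[203. 352.]]
crate3 [ 526. -465.   40.] [[151. 322.]]
crate4 [ 507. -339.   40.] [[187. 287.]]
bat [448. -61.  15.] [[246. 232.]]
cup [ 619. -234.   50.] [[250. 280.]]
jar [ 428. -399.   85.] [[144. 273.]]
```

View pics/crop0.png

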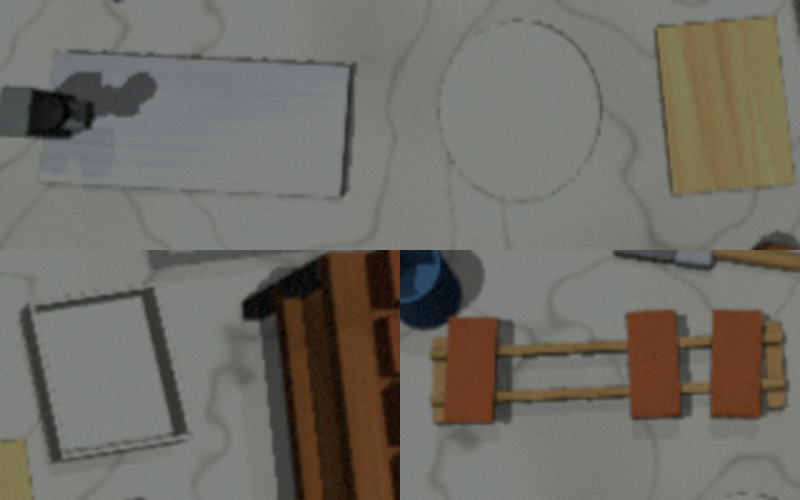

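play_rows([
  {"travel": [0.4,0.8,0.1],"delta_rot": [0,0,-0.238]},
  {"travel": [0.4,0.8,0.1],"delta_rot": [0,0,-0.238]},
  {"travel": [0.4,0.8,0.1],"delta_rot": [0,0,-0.238]},
  {"travel": [0.4,0.8,0.1],"delta_rot": [0,0,-0.238]},
  {"travel": [0.4,0.8,0.1],"delta_rot": [0,0,-0.238]},
], grip=78, squeeze=40)

```text
clock: 0.6
tcp_pos: [0.3851, -0.3536, 0.2566]
tool_rot: [[1.0, -0.027, 0.0], [-0.027, -1.0, 0.001], [0.0, -0.001, -1.0]]
contact_force: [-0.3, -0.3, -0.1]
grip_width: 0.0666
gripper_force: 0.0
```

play_rows([
  {"travel": [0.5,0.8,0],"delta_rot": [0,0,0]},
  {"travel": [0.5,0.8,0],"delta_rot": [0,0,0]},
  {"travel": [0.5,0.8,0],"delta_rot": [0,0,0]},
  {"travel": [0.5,0.8,0],"delta_rot": [0,0,0]},
  {"travel": [0.5,0.8,0],"delta_rot": [0,0,0]},
])

```text
clock: 1.1
tcp_pos: [0.5097, -0.1538, 0.2562]
tool_rot: [[1.0, -0.025, 0.0], [-0.025, -1.0, 0.001], [0.0, -0.001, -1.0]]
contact_force: [0.9, -1.1, 0.1]
grip_width: 0.0668
gripper_force: 0.0
```

play_rows([
  {"travel": [0.6,0.4,-0.3],"delta_rot": [0,0,0]},
  {"travel": [0.6,0.4,-0.3],"delta_rot": [0,0,0]},
  {"travel": [0.6,0.4,-0.3],"delta_rot": [0,0,0]},
  {"travel": [0.6,0.4,-0.3],"delta_rot": [0,0,0]},
  {"travel": [0.6,0.4,-0.3],"delta_rot": [0,0,0]},
])

```text
clock: 1.6
tcp_pos: [0.6601, -0.052, 0.1773]
tool_rot: [[1.0, -0.023, -0.004], [-0.023, -1.0, 0.002], [-0.004, -0.002, -1.0]]
contact_force: [-2.0, 0.0, -0.6]
grip_width: 0.0666
gripper_force: 0.0
```

Run:
```python
from h import *
C,im=grab("wrist","w1.png"); p,R=pose(); print(p*1000,R.round(3).tolist())
print(*rects(C,terra(im),.040,800),sep="\n")
T=cam("top")
print("knob",ray(T,(110.8,254.8),.155),"bat",ray(T,(298.2,249.4),.015))
q=[(352.8,220),(400,216),(407.2,275),(359.6,280)]
print("board",ray(T,q,.015).mean(0),ray(T,q,.015).round(3).tolist())
```

```text
[658.83734745 -54.55587774 178.72356738] [[1.0, -0.025, -0.003], [-0.025, -1.0, 0.001], [-0.003, -0.001, -1.0]]
([281.0, 193.0], 658.0, -55.5, 108.4, 50.3, -2.4)
([181.0, 193.0], 659.4, 27.8, 108.8, 51.8, 2.4)
([489.0, 58.0], 752.9, -213.5, 115.8, 95.5, 88.7)
knob [[0.43615463 0.34551811 0.155     ]] bat [[ 0.44955026 -0.06176444  0.015     ]]
board [ 0.45069914 -0.2631289   0.015     ] [[0.52, -0.2, 0.015], [0.528, -0.318, 0.015], [0.382, -0.326, 0.015], [0.372, -0.209, 0.015]]
```

View pics/w1.png

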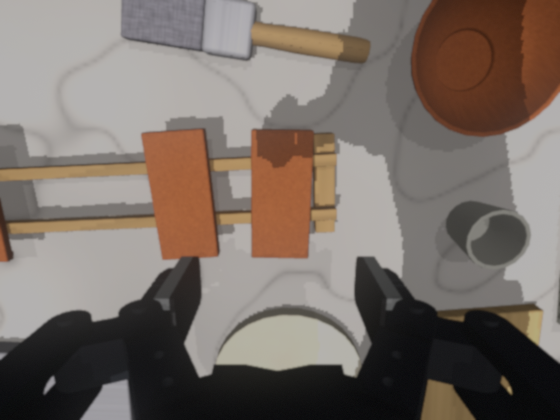

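The wrist view confirms it: the tile at (281,193) lies across the battens, directly below the tool. Its neighbour is at (181,193). The board's centre is about (451,-263) mm and the bat's about (449,-62). I'm grasping this tile.

play_rows([
  {"travel": [-0.003,-0.004,-0.4],"delta_rot": [0,0,-0.008]},
  {"travel": [-0.003,-0.004,-0.4],"delta_rot": [0,0,-0.008]},
  {"travel": [-0.003,-0.004,-0.5],"delta_rot": [0,0,-0.008]},
  {"travel": [-0.003,-0.004,-0.6],"delta_rot": [0,0,-0.008]},
  {"travel": [-0.003,-0.004,-0.61],"delta_rot": [0,0,-0.008]},
])

```text
clock: 2.15
tcp_pos: [0.6556, -0.0587, 0.0263]
tool_rot: [[0.999, -0.045, -0.004], [-0.045, -0.999, -0.0], [-0.004, 0.0, -1.0]]
contact_force: [-1.0, 0.1, -0.4]
grip_width: 0.0666
gripper_force: 0.0
```

play_rows([
  {"travel": [0,0,0],"delta_rot": [0,0,0]},
  {"travel": [0,0,0],"delta_rot": [0,0,0]},
  {"travel": [0,0,0],"delta_rot": [0,0,0]},
  {"travel": [0,0,0],"delta_rot": [0,0,0]},
  {"travel": [0,0,0],"delta_rot": [0,0,0]},
], grip=0, squeeze=60)

```text
clock: 2.65
tcp_pos: [0.6584, -0.0582, 0.0303]
tool_rot: [[0.999, -0.045, 0.002], [-0.045, -0.999, -0.0], [0.002, 0.0, -1.0]]
contact_force: [-2.6, -0.6, 9.1]
grip_width: 0.0482
gripper_force: 63.1
```

play_rows([
  {"travel": [0,0,0.2],"delta_rot": [0,0,0]},
  {"travel": [0,0,0.4],"delta_rot": [0,0,0]},
  {"travel": [0,0,0.48],"delta_rot": [0,0,0.07]},
  {"travel": [0,0,0.48],"delta_rot": [0,0,0.14]},
  {"travel": [0,0,0.48],"delta_rot": [0,0,0.2]},
])

```text
clock: 3.15
tcp_pos: [0.6582, -0.0581, 0.1506]
tool_rot: [[0.929, 0.371, 0.002], [0.371, -0.929, -0.0], [0.002, 0.001, -1.0]]
contact_force: [-0.2, 0.3, -1.3]
grip_width: 0.0485
gripper_force: 62.9
```

play_rows([
  {"travel": [-0.5,0.5,0],"delta_rot": [0,0,0.3]},
  {"travel": [-0.5,0.5,0],"delta_rot": [0,0,0.3]},
  {"travel": [-0.5,0.5,0],"delta_rot": [0,0,0.3]},
  {"travel": [-0.5,0.5,0],"delta_rot": [0,0,0.3]},
  {"travel": [-0.5,0.5,0],"delta_rot": [0,0,0.3]},
])

```text
clock: 3.65
tcp_pos: [0.5307, 0.0699, 0.1498]
tool_rot: [[0.529, 0.848, 0.0], [0.848, -0.529, 0.001], [0.001, -0.0, -1.0]]
contact_force: [1.8, -0.1, -1.0]
grip_width: 0.048
gripper_force: 62.9
```

play_rows([
  {"travel": [-0.42,0.46,0],"delta_rot": [0,0,0.244]},
  {"travel": [-0.42,0.46,0],"delta_rot": [0,0,0.244]},
  {"travel": [-0.42,0.46,0],"delta_rot": [0,0,0.244]},
  {"travel": [-0.42,0.46,0],"delta_rot": [0,0,0.244]},
  {"travel": [-0.42,0.46,0],"delta_rot": [0,0,0.244]},
])

```text
clock: 4.15
tcp_pos: [0.4276, 0.1828, 0.1494]
tool_rot: [[0.055, 0.999, 0.001], [0.999, -0.055, 0.0], [0.0, 0.001, -1.0]]
contact_force: [1.0, -0.3, -1.1]
grip_width: 0.0483
gripper_force: 62.9
```

Run:
```python
from h import *
C,im=grab("wrist","w2.png"); p,R=pose(); print(p*1000,R.round(3).tolist())
print(*rects(C,terra(im),.14,800),sep="\n")
```

```text
[428.39891891 181.6989366  149.20565086] [[0.059, 0.998, 0.001], [0.998, -0.059, -0.0], [-0.0, 0.001, -1.0]]
([539.0, 348.0], 563.4, 125.8, 43.5, 20.1, -39.3)
([277.0, 253.0], 427.0, 177.1, 118.4, 57.8, 86.6)
([537.0, 148.0], 544.4, 228.6, 30.6, 21.7, -87.5)
```

View pics/w2.png

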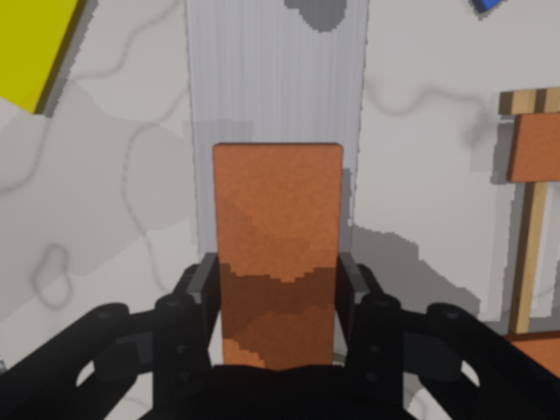

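Tile held square and centred, its far edge at about (278,148), and in line with the plate. I'm lowering and releasing it.

play_rows([
  {"travel": [-0.003,0.005,-0.2],"delta_rot": [0,0,0]},
  {"travel": [-0.003,0.005,-0.36],"delta_rot": [0,0,0]},
  {"travel": [-0.003,0.005,-0.46],"delta_rot": [0,0,0]},
  {"travel": [-0.003,0.005,-0.49],"delta_rot": [0,0,0]},
  {"travel": [-0.003,0.005,-0.5],"delta_rot": [0,0,0]},
])

```text
clock: 4.7
tcp_pos: [0.4272, 0.1819, 0.0236]
tool_rot: [[0.06, 0.998, -0.001], [0.998, -0.06, -0.002], [-0.002, -0.001, -1.0]]
contact_force: [-7.4, -5.4, 20.2]
grip_width: 0.0482
gripper_force: 65.2
```

play_rows([
  {"travel": [0,0,0],"delta_rot": [0,0,0]},
  {"travel": [0,0,0],"delta_rot": [0,0,0]},
])

```text
clock: 4.9
tcp_pos: [0.4281, 0.183, 0.0247]
tool_rot: [[0.059, 0.998, 0.002], [0.998, -0.059, 0.0], [0.0, 0.002, -1.0]]
contact_force: [-1.0, 0.0, -1.1]
grip_width: 0.048
gripper_force: 62.9
```

play_rows([
  {"travel": [0,0,0],"delta_rot": [0,0,0]},
  {"travel": [0,0,0],"delta_rot": [0,0,0]},
  {"travel": [0,0,0],"delta_rot": [0,0,0]},
  {"travel": [0,0,0],"delta_rot": [0,0,0]},
], grip=78)

```text
clock: 5.3
tcp_pos: [0.4271, 0.1832, 0.0239]
tool_rot: [[0.057, 0.998, 0.0], [0.998, -0.057, 0.0], [0.0, 0.0, -1.0]]
contact_force: [0.3, -0.0, -0.1]
grip_width: 0.0665
gripper_force: 0.0
```

play_rows([
  {"travel": [0,0,0.2],"delta_rot": [0,0,0]},
  {"travel": [0,0,0.4],"delta_rot": [0,0,0]},
  {"travel": [0,0,0.5],"delta_rot": [0,0,0]},
  {"travel": [0,0,0.5],"delta_rot": [0,0,0]},
], grip=78)

```text
clock: 5.7
tcp_pos: [0.4285, 0.1838, 0.152]
tool_rot: [[0.058, 0.998, 0.005], [0.998, -0.058, 0.002], [0.002, 0.005, -1.0]]
contact_force: [0.6, 0.0, -0.2]
grip_width: 0.0667
gripper_force: 0.0
```

Run:
```python
from h import *
C,im=grab("wrist","w3.png"); p,R=pose(); print(p*1000,R.round(3).tolist())
print(*rects(C,terra(im),.034,800),sep="\n")
```

```text
[427.82560565 183.2754097  150.1862417 ] [[0.058, 0.998, 0.003], [0.998, -0.058, 0.001], [0.001, 0.003, -1.0]]
([276.0, 197.0], 427.7, 183.8, 108.1, 48.6, 86.6)
([535.0, 148.0], 625.3, 213.1, 52.1, 41.1, -88.2)
```

play_rows([
  {"travel": [0.07,0.178,-0.2],"delta_rot": [0,0,0]},
  {"travel": [0.07,0.178,-0.38],"delta_rot": [0,0,0]},
  {"travel": [0.07,0.178,-0.42],"delta_rot": [0,0,0]},
  {"travel": [0.07,0.178,-0.42],"delta_rot": [0,0,0]},
  {"travel": [0.07,0.178,-0.42],"delta_rot": [0,0,0]},
], grip=0)

```text
clock: 6.25
tcp_pos: [0.4439, 0.2276, 0.0436]
tool_rot: [[0.057, 0.998, -0.001], [0.998, -0.057, -0.001], [-0.001, -0.001, -1.0]]
contact_force: [0.2, -0.7, 0.4]
grip_width: -0.0001
gripper_force: 0.0
```

play_rows([
  {"travel": [0,0,-0.016],"delta_rot": [0,0,0]},
  {"travel": [0,0,-0.032],"delta_rot": [0,0,0]},
  {"travel": [0,0,-0.032],"delta_rot": [0,0,0]},
])

```text
clock: 6.55
tcp_pos: [0.4447, 0.2275, 0.0361]
tool_rot: [[0.057, 0.998, 0.001], [0.998, -0.057, 0.0], [0.0, 0.001, -1.0]]
contact_force: [0.3, -0.5, -0.8]
grip_width: -0.0002
gripper_force: 0.0
```

play_rows([
  {"travel": [0,0,-0.006],"delta_rot": [0,0,0]},
  {"travel": [0,0,-0.01],"delta_rot": [0,0,0]},
  {"travel": [0,0,-0.01],"delta_rot": [0,0,0]},
])

```text
clock: 6.85
tcp_pos: [0.4449, 0.2278, 0.0347]
tool_rot: [[0.057, 0.998, 0.002], [0.998, -0.057, -0.0], [0.0, 0.002, -1.0]]
contact_force: [-7.0, -4.1, 32.6]
grip_width: 0.0002
gripper_force: 16.3
```

play_rows([
  {"travel": [0,0,-0.004],"delta_rot": [0,0,0]},
  {"travel": [0,0,-0.008],"delta_rot": [0,0,0]},
  {"travel": [0,0,-0.008],"delta_rot": [0,0,0]},
])

```text
clock: 7.15
tcp_pos: [0.445, 0.228, 0.034]
tool_rot: [[0.057, 0.998, 0.003], [0.998, -0.057, -0.0], [-0.0, 0.003, -1.0]]
contact_force: [-15.9, -8.2, 69.5]
grip_width: 0.0001
gripper_force: 34.8
```

The arm is stiffer than I assumed. The first contact was at about 35.5 mm and the press went too hard, so I'm using 0.25–0.5 mm steps from here.

play_rows([
  {"travel": [0,0,0.048],"delta_rot": [0,0,0]},
  {"travel": [-0.12,0.007,0.048],"delta_rot": [0,0,0]},
  {"travel": [-0.12,0.007,0.048],"delta_rot": [0,0,0]},
  {"travel": [-0.12,0.007,0.02],"delta_rot": [0,0,0]},
  {"travel": [-0.12,0.007,0.02],"delta_rot": [0,0,0]},
])

```text
clock: 7.65
tcp_pos: [0.4148, 0.2293, 0.0356]
tool_rot: [[0.057, 0.998, -0.0], [0.998, -0.057, -0.0], [-0.0, -0.0, -1.0]]
contact_force: [0.2, -0.7, 0.8]
grip_width: -0.0002
gripper_force: 0.0
```

play_rows([
  {"travel": [0,0,-0.002],"delta_rot": [0,0,0]},
  {"travel": [0,0,-0.002],"delta_rot": [0,0,0]},
])

```text
clock: 7.85
tcp_pos: [0.4147, 0.2294, 0.0356]
tool_rot: [[0.057, 0.998, -0.0], [0.998, -0.057, -0.0], [-0.0, -0.0, -1.0]]
contact_force: [-0.5, 0.2, -0.2]
grip_width: 0.0003
gripper_force: 0.0
```

play_rows([
  {"travel": [0,0,-0.002],"delta_rot": [0,0,0]},
  {"travel": [0,0,-0.002],"delta_rot": [0,0,0]},
])

```text
clock: 8.05
tcp_pos: [0.4146, 0.2295, 0.0352]
tool_rot: [[0.057, 0.998, -0.0], [0.998, -0.057, 0.0], [0.0, -0.0, -1.0]]
contact_force: [0.2, -0.4, -0.2]
grip_width: -0.0001
gripper_force: 0.0
```

play_rows([
  {"travel": [0,0,-0.002],"delta_rot": [0,0,0]},
  {"travel": [0,0,-0.002],"delta_rot": [0,0,0]},
])

```text
clock: 8.25
tcp_pos: [0.4145, 0.2295, 0.0347]
tool_rot: [[0.057, 0.998, -0.0], [0.998, -0.057, -0.0], [-0.0, -0.0, -1.0]]
contact_force: [0.1, -0.3, 0.4]
grip_width: -0.0002
gripper_force: 0.0
```

play_rows([
  {"travel": [0,0,-0.002],"delta_rot": [0,0,0]},
  {"travel": [0,0,-0.002],"delta_rot": [0,0,0]},
])

```text
clock: 8.45
tcp_pos: [0.4145, 0.2295, 0.0343]
tool_rot: [[0.057, 0.998, 0.0], [0.998, -0.057, -0.0], [-0.0, 0.0, -1.0]]
contact_force: [-0.8, 0.2, 2.9]
grip_width: 0.0
gripper_force: 1.8
```

play_rows([
  {"travel": [0,0,-0.001],"delta_rot": [0,0,0]},
  {"travel": [0,0,-0.001],"delta_rot": [0,0,0]},
])

```text
clock: 8.65
tcp_pos: [0.4145, 0.2296, 0.0342]
tool_rot: [[0.057, 0.998, 0.0], [0.998, -0.057, 0.0], [0.0, 0.0, -1.0]]
contact_force: [-1.3, -0.4, 6.7]
grip_width: -0.0001
gripper_force: 3.4
```

play_rows([
  {"travel": [0,0,-0.001],"delta_rot": [0,0,0]},
  {"travel": [0,0,-0.001],"delta_rot": [0,0,0]},
])

```text
clock: 8.85
tcp_pos: [0.4145, 0.2296, 0.0341]
tool_rot: [[0.057, 0.998, 0.0], [0.998, -0.057, 0.0], [0.0, 0.0, -1.0]]
contact_force: [-2.1, -1.0, 9.2]
grip_width: -0.0001
gripper_force: 5.0
```

play_rows([
  {"travel": [0,0,0.048],"delta_rot": [0,0,0]},
  {"travel": [-0.02,-0.18,0.048],"delta_rot": [0,0,0]},
  {"travel": [-0.02,-0.36,0.048],"delta_rot": [0,0,0]},
  {"travel": [-0.02,-0.36,0.032],"delta_rot": [0,0,0]},
  {"travel": [-0.02,-0.36,0.022],"delta_rot": [0,0,0]},
])

```text
clock: 9.35
tcp_pos: [0.4099, 0.1388, 0.0397]
tool_rot: [[0.059, 0.998, 0.001], [0.998, -0.059, 0.0], [0.0, 0.001, -1.0]]
contact_force: [0.0, 0.6, 0.8]
grip_width: -0.0003
gripper_force: 0.0
```

play_rows([
  {"travel": [0,0,-0.006],"delta_rot": [0,0,0]},
  {"travel": [0,0,-0.006],"delta_rot": [0,0,0]},
])

```text
clock: 9.55
tcp_pos: [0.4094, 0.1407, 0.0378]
tool_rot: [[0.055, 0.998, -0.0], [0.998, -0.055, 0.0], [0.0, -0.0, -1.0]]
contact_force: [-0.1, 0.3, 0.4]
grip_width: 0.0
gripper_force: 0.0
```

play_rows([
  {"travel": [0,0,-0.002],"delta_rot": [0,0,0]},
  {"travel": [0,0,-0.002],"delta_rot": [0,0,0]},
])

```text
clock: 9.75
tcp_pos: [0.4094, 0.1401, 0.0373]
tool_rot: [[0.056, 0.998, -0.0], [0.998, -0.056, 0.0], [0.0, -0.0, -1.0]]
contact_force: [0.8, 0.2, 0.7]
grip_width: 0.0004
gripper_force: 0.0
```

play_rows([
  {"travel": [0,0,-0.002],"delta_rot": [0,0,0]},
  {"travel": [0,0,-0.002],"delta_rot": [0,0,0]},
])

```text
clock: 9.95
tcp_pos: [0.4095, 0.1396, 0.0368]
tool_rot: [[0.057, 0.998, -0.0], [0.998, -0.057, 0.0], [0.0, -0.0, -1.0]]
contact_force: [0.4, 0.4, 1.1]
grip_width: 0.0002
gripper_force: 0.0
```

play_rows([
  {"travel": [0,0,-0.002],"delta_rot": [0,0,0]},
  {"travel": [0,0,-0.002],"delta_rot": [0,0,0]},
])

```text
clock: 10.15
tcp_pos: [0.4095, 0.1395, 0.0363]
tool_rot: [[0.057, 0.998, 0.0], [0.998, -0.057, 0.0], [0.0, 0.0, -1.0]]
contact_force: [-0.1, 0.2, 0.3]
grip_width: -0.0
gripper_force: 0.2
```

play_rows([
  {"travel": [0,0,-0.001],"delta_rot": [0,0,0]},
  {"travel": [0,0,-0.001],"delta_rot": [0,0,0]},
])

```text
clock: 10.35
tcp_pos: [0.4096, 0.1395, 0.0361]
tool_rot: [[0.057, 0.998, 0.0], [0.998, -0.057, 0.0], [0.0, 0.0, -1.0]]
contact_force: [0.5, -0.6, 1.4]
grip_width: -0.0
gripper_force: 0.6
```

play_rows([
  {"travel": [0,0,-0.001],"delta_rot": [0,0,0]},
  {"travel": [0,0,-0.001],"delta_rot": [0,0,0]},
])

```text
clock: 10.55
tcp_pos: [0.4097, 0.1394, 0.0359]
tool_rot: [[0.057, 0.998, 0.0], [0.998, -0.057, 0.0], [0.0, 0.0, -1.0]]
contact_force: [1.2, -0.4, 2.8]
grip_width: 0.0005
gripper_force: 1.5
```

play_rows([
  {"travel": [0,0,-0.001],"delta_rot": [0,0,0]},
  {"travel": [0,0,-0.001],"delta_rot": [0,0,0]},
])

```text
clock: 10.75
tcp_pos: [0.4097, 0.1394, 0.0356]
tool_rot: [[0.057, 0.998, 0.0], [0.998, -0.057, -0.0], [-0.0, 0.0, -1.0]]
contact_force: [2.3, -1.8, 6.7]
grip_width: -0.0
gripper_force: 2.7
```

play_rows([
  {"travel": [0,0,-0.001],"delta_rot": [0,0,0]},
  {"travel": [0,0,-0.001],"delta_rot": [0,0,0]},
])

```text
clock: 10.95
tcp_pos: [0.4099, 0.1394, 0.0355]
tool_rot: [[0.057, 0.998, 0.001], [0.998, -0.057, -0.0], [-0.0, 0.001, -1.0]]
contact_force: [3.0, -2.2, 9.0]
grip_width: -0.0002
gripper_force: 4.0
```

play_rows([
  {"travel": [0,0,0.04],"delta_rot": [0,0,0]},
  {"travel": [0.12,-0.007,0.04],"delta_rot": [0,0,0]},
  {"travel": [0.12,-0.007,0.03],"delta_rot": [0,0,0]},
  {"travel": [0.12,-0.007,0.016],"delta_rot": [0,0,0]},
  {"travel": [0.12,-0.007,0.012],"delta_rot": [0,0,0]},
])

```text
clock: 11.45
tcp_pos: [0.4386, 0.1376, 0.038]
tool_rot: [[0.057, 0.998, -0.001], [0.998, -0.057, -0.0], [-0.0, -0.001, -1.0]]
contact_force: [-0.2, 0.2, 0.4]
grip_width: -0.0
gripper_force: 0.0
```

play_rows([
  {"travel": [0,0,-0.002],"delta_rot": [0,0,0]},
  {"travel": [0,0,-0.002],"delta_rot": [0,0,0]},
])

```text
clock: 11.65
tcp_pos: [0.4391, 0.1378, 0.0378]
tool_rot: [[0.056, 0.998, -0.0], [0.998, -0.056, -0.0], [-0.0, -0.0, -1.0]]
contact_force: [0.2, 0.0, 0.4]
grip_width: -0.0001
gripper_force: 0.0
```

play_rows([
  {"travel": [0,0,-0.002],"delta_rot": [0,0,0]},
  {"travel": [0,0,-0.002],"delta_rot": [0,0,0]},
])

```text
clock: 11.85
tcp_pos: [0.4394, 0.1378, 0.0373]
tool_rot: [[0.057, 0.998, -0.0], [0.998, -0.057, -0.0], [-0.0, -0.0, -1.0]]
contact_force: [0.2, 0.0, -0.6]
grip_width: -0.0001
gripper_force: 0.0
```

play_rows([
  {"travel": [0,0,-0.002],"delta_rot": [0,0,0]},
  {"travel": [0,0,-0.002],"delta_rot": [0,0,0]},
])

```text
clock: 12.05
tcp_pos: [0.4395, 0.1378, 0.0368]
tool_rot: [[0.057, 0.998, -0.0], [0.998, -0.057, -0.0], [-0.0, -0.0, -1.0]]
contact_force: [-0.1, -0.1, -0.1]
grip_width: 0.0002
gripper_force: 0.0
```

play_rows([
  {"travel": [0,0,-0.001],"delta_rot": [0,0,0]},
  {"travel": [0,0,-0.001],"delta_rot": [0,0,0]},
])

```text
clock: 12.25
tcp_pos: [0.4395, 0.1377, 0.0365]
tool_rot: [[0.057, 0.998, -0.0], [0.998, -0.057, -0.0], [-0.0, -0.0, -1.0]]
contact_force: [-0.4, 0.3, -0.8]
grip_width: 0.0001
gripper_force: 0.0
```

play_rows([
  {"travel": [0,0,-0.002],"delta_rot": [0,0,0]},
  {"travel": [0,0,-0.002],"delta_rot": [0,0,0]},
])

```text
clock: 12.45
tcp_pos: [0.4395, 0.1377, 0.036]
tool_rot: [[0.057, 0.998, -0.0], [0.998, -0.057, -0.0], [-0.0, -0.0, -1.0]]
contact_force: [0.2, 0.6, -0.5]
grip_width: 0.0001
gripper_force: 0.0
```

play_rows([
  {"travel": [0,0,-0.002],"delta_rot": [0,0,0]},
  {"travel": [0,0,-0.002],"delta_rot": [0,0,0]},
])

```text
clock: 12.65
tcp_pos: [0.4394, 0.1377, 0.0355]
tool_rot: [[0.057, 0.998, -0.0], [0.998, -0.057, -0.0], [-0.0, -0.0, -1.0]]
contact_force: [-0.8, 0.3, -0.1]
grip_width: 0.0001
gripper_force: 0.0
```

play_rows([
  {"travel": [0,0,-0.001],"delta_rot": [0,0,0]},
  {"travel": [0,0,-0.001],"delta_rot": [0,0,0]},
])

```text
clock: 12.85
tcp_pos: [0.4395, 0.1377, 0.0353]
tool_rot: [[0.057, 0.998, -0.0], [0.998, -0.057, -0.0], [-0.0, -0.0, -1.0]]
contact_force: [0.7, -0.6, -0.9]
grip_width: -0.0001
gripper_force: 0.0
```

play_rows([
  {"travel": [0,0,-0.001],"delta_rot": [0,0,0]},
  {"travel": [0,0,-0.001],"delta_rot": [0,0,0]},
])

```text
clock: 13.05
tcp_pos: [0.4395, 0.1377, 0.035]
tool_rot: [[0.057, 0.998, -0.0], [0.998, -0.057, -0.0], [-0.0, -0.0, -1.0]]
contact_force: [0.1, 0.5, 0.4]
grip_width: -0.0003
gripper_force: 0.0
```

P1 and P3 read about 35.5–36, P2 read 34.3, and P4 is lower than 35.0. Those aren't coplanar, so this tile looks warped. I'll finish P4, then check whether P2 is now raised.

play_rows([
  {"travel": [0,0,-0.002],"delta_rot": [0,0,0]},
  {"travel": [0,0,-0.002],"delta_rot": [0,0,0]},
])

```text
clock: 13.25
tcp_pos: [0.4395, 0.1377, 0.0345]
tool_rot: [[0.057, 0.998, 0.0], [0.998, -0.057, -0.0], [-0.0, 0.0, -1.0]]
contact_force: [-0.1, 0.7, 2.1]
grip_width: -0.0003
gripper_force: 1.0
```

play_rows([
  {"travel": [0,0,-0.002],"delta_rot": [0,0,0]},
  {"travel": [0,0,-0.002],"delta_rot": [0,0,0]},
])

```text
clock: 13.45
tcp_pos: [0.4396, 0.1377, 0.0342]
tool_rot: [[0.057, 0.998, 0.0], [0.998, -0.057, -0.0], [-0.0, 0.0, -1.0]]
contact_force: [-1.8, -0.7, 7.0]
grip_width: 0.0003
gripper_force: 3.9
```

play_rows([
  {"travel": [0,0,-0.001],"delta_rot": [0,0,0]},
  {"travel": [0,0,-0.001],"delta_rot": [0,0,0]},
])

```text
clock: 13.65
tcp_pos: [0.4396, 0.1377, 0.0341]
tool_rot: [[0.057, 0.998, 0.0], [0.998, -0.057, -0.0], [-0.0, 0.0, -1.0]]
contact_force: [-1.7, -1.5, 10.6]
grip_width: 0.0001
gripper_force: 5.6
```

play_rows([
  {"travel": [0,0,0.048],"delta_rot": [0,0,0]},
  {"travel": [-0.05,0.18,0.048],"delta_rot": [0,0,0]},
  {"travel": [-0.1,0.36,0.048],"delta_rot": [0,0,0]},
  {"travel": [-0.1,0.36,0.04],"delta_rot": [0,0,0]},
  {"travel": [-0.1,0.368,0.03],"delta_rot": [0,0,0]},
])

```text
clock: 14.15
tcp_pos: [0.4142, 0.2305, 0.0417]
tool_rot: [[0.055, 0.998, 0.0], [0.998, -0.055, 0.0], [0.0, 0.0, -1.0]]
contact_force: [-0.1, -2.0, -1.1]
grip_width: 0.0001
gripper_force: 0.0
```

play_rows([
  {"travel": [0,0,-0.008],"delta_rot": [0,0,0]},
  {"travel": [0,0,-0.008],"delta_rot": [0,0,0]},
])

```text
clock: 14.35
tcp_pos: [0.4147, 0.2286, 0.0391]
tool_rot: [[0.058, 0.998, -0.0], [0.998, -0.058, -0.001], [-0.001, -0.0, -1.0]]
contact_force: [-0.3, -1.0, 0.2]
grip_width: -0.0
gripper_force: 0.0
```

play_rows([
  {"travel": [0,0,-0.004],"delta_rot": [0,0,0]},
  {"travel": [0,0,-0.004],"delta_rot": [0,0,0]},
])

```text
clock: 14.55
tcp_pos: [0.4147, 0.2291, 0.0383]
tool_rot: [[0.058, 0.998, -0.0], [0.998, -0.058, -0.0], [-0.0, -0.0, -1.0]]
contact_force: [-0.1, -1.1, -0.5]
grip_width: -0.0001
gripper_force: 0.0
```

play_rows([
  {"travel": [0,0,-0.004],"delta_rot": [0,0,0]},
  {"travel": [0,0,-0.004],"delta_rot": [0,0,0]},
])

```text
clock: 14.75
tcp_pos: [0.4145, 0.2296, 0.0372]
tool_rot: [[0.057, 0.998, -0.0], [0.998, -0.057, -0.0], [-0.0, -0.0, -1.0]]
contact_force: [0.2, -0.7, 0.2]
grip_width: -0.0001
gripper_force: 0.0
```

play_rows([
  {"travel": [0,0,-0.002],"delta_rot": [0,0,0]},
  {"travel": [0,0,-0.002],"delta_rot": [0,0,0]},
])

```text
clock: 14.95
tcp_pos: [0.4145, 0.2298, 0.0368]
tool_rot: [[0.057, 0.998, -0.0], [0.998, -0.057, 0.0], [0.0, -0.0, -1.0]]
contact_force: [-0.6, 0.2, 0.2]
grip_width: 0.0
gripper_force: 0.0
```

play_rows([
  {"travel": [0,0,-0.002],"delta_rot": [0,0,0]},
  {"travel": [0,0,-0.002],"delta_rot": [0,0,0]},
])

```text
clock: 15.15
tcp_pos: [0.4144, 0.2298, 0.0362]
tool_rot: [[0.057, 0.998, -0.0], [0.998, -0.057, -0.0], [-0.0, -0.0, -1.0]]
contact_force: [-0.0, 0.9, -0.1]
grip_width: 0.0001
gripper_force: 0.0
```

play_rows([
  {"travel": [0,0,-0.002],"delta_rot": [0,0,0]},
  {"travel": [0,0,-0.002],"delta_rot": [0,0,0]},
])

```text
clock: 15.35
tcp_pos: [0.4144, 0.2297, 0.0357]
tool_rot: [[0.057, 0.998, -0.0], [0.998, -0.057, -0.0], [-0.0, -0.0, -1.0]]
contact_force: [0.0, -0.1, 0.4]
grip_width: -0.0003
gripper_force: 0.0
```

play_rows([
  {"travel": [0,0,-0.002],"delta_rot": [0,0,0]},
  {"travel": [0,0,-0.002],"delta_rot": [0,0,0]},
])

```text
clock: 15.55
tcp_pos: [0.4145, 0.2297, 0.0352]
tool_rot: [[0.057, 0.998, -0.0], [0.998, -0.057, -0.0], [-0.0, -0.0, -1.0]]
contact_force: [0.3, 1.2, -0.5]
grip_width: -0.0
gripper_force: 0.0
```

play_rows([
  {"travel": [0,0,-0.002],"delta_rot": [0,0,0]},
  {"travel": [0,0,-0.002],"delta_rot": [0,0,0]},
])

```text
clock: 15.75
tcp_pos: [0.4144, 0.2297, 0.0347]
tool_rot: [[0.057, 0.998, -0.0], [0.998, -0.057, -0.0], [-0.0, -0.0, -1.0]]
contact_force: [-0.9, 0.2, 0.2]
grip_width: -0.0001
gripper_force: 0.1
```

play_rows([
  {"travel": [0,0,-0.002],"delta_rot": [0,0,0]},
  {"travel": [0,0,-0.002],"delta_rot": [0,0,0]},
])

```text
clock: 15.95
tcp_pos: [0.4145, 0.2298, 0.0344]
tool_rot: [[0.057, 0.998, 0.0], [0.998, -0.057, 0.0], [0.0, 0.0, -1.0]]
contact_force: [-0.2, -0.4, 4.6]
grip_width: 0.0002
gripper_force: 1.9
```

P2 and P4 agree at about 34.4, so they lie on one diagonal. I'm re-pressing P3 and P1 gently.

play_rows([
  {"travel": [0,0,0.04],"delta_rot": [0,0,0]},
  {"travel": [-0.02,-0.18,0.04],"delta_rot": [0,0,0]},
  {"travel": [-0.02,-0.36,0.04],"delta_rot": [0,0,0]},
  {"travel": [-0.02,-0.36,0.024],"delta_rot": [0,0,0]},
  {"travel": [-0.02,-0.36,0.014],"delta_rot": [0,0,0]},
])

```text
clock: 16.45
tcp_pos: [0.4099, 0.1391, 0.0382]
tool_rot: [[0.059, 0.998, 0.001], [0.998, -0.059, 0.0], [0.0, 0.001, -1.0]]
contact_force: [1.2, 1.7, 0.1]
grip_width: -0.0005
gripper_force: 0.0
```

play_rows([
  {"travel": [0,0,-0.002],"delta_rot": [0,0,0]},
  {"travel": [0,0,-0.002],"delta_rot": [0,0,0]},
])

```text
clock: 16.65
tcp_pos: [0.4095, 0.141, 0.0374]
tool_rot: [[0.055, 0.998, 0.0], [0.998, -0.055, 0.001], [0.001, 0.0, -1.0]]
contact_force: [0.1, 0.2, -0.4]
grip_width: -0.0
gripper_force: 0.0
```

play_rows([
  {"travel": [0,0,-0.002],"delta_rot": [0,0,0]},
  {"travel": [0,0,-0.002],"delta_rot": [0,0,0]},
])

```text
clock: 16.85
tcp_pos: [0.4094, 0.1403, 0.0368]
tool_rot: [[0.056, 0.998, -0.0], [0.998, -0.056, 0.0], [0.0, -0.0, -1.0]]
contact_force: [0.7, -0.0, 0.1]
grip_width: 0.0001
gripper_force: 0.0
```

play_rows([
  {"travel": [0,0,-0.002],"delta_rot": [0,0,0]},
  {"travel": [0,0,-0.002],"delta_rot": [0,0,0]},
])

```text
clock: 17.05
tcp_pos: [0.4095, 0.1399, 0.0363]
tool_rot: [[0.057, 0.998, -0.0], [0.998, -0.057, 0.0], [0.0, -0.0, -1.0]]
contact_force: [-0.5, 0.5, -0.7]
grip_width: -0.0
gripper_force: 0.0
```

play_rows([
  {"travel": [0,0,-0.002],"delta_rot": [0,0,0]},
  {"travel": [0,0,-0.002],"delta_rot": [0,0,0]},
])

```text
clock: 17.25
tcp_pos: [0.4097, 0.1398, 0.0358]
tool_rot: [[0.057, 0.998, 0.0], [0.998, -0.057, 0.0], [0.0, 0.0, -1.0]]
contact_force: [0.6, -0.2, 2.0]
grip_width: -0.0
gripper_force: 0.9
```

play_rows([
  {"travel": [0,0,-0.002],"delta_rot": [0,0,0]},
  {"travel": [0,0,-0.002],"delta_rot": [0,0,0]},
])

```text
clock: 17.45
tcp_pos: [0.4098, 0.1397, 0.0355]
tool_rot: [[0.057, 0.998, 0.001], [0.998, -0.057, -0.0], [0.0, 0.001, -1.0]]
contact_force: [0.4, -2.0, 7.0]
grip_width: -0.0003
gripper_force: 3.8
```

play_rows([
  {"travel": [0,0,-0.001],"delta_rot": [0,0,0]},
  {"travel": [0,0,-0.001],"delta_rot": [0,0,0]},
])

```text
clock: 17.65
tcp_pos: [0.4098, 0.1397, 0.0353]
tool_rot: [[0.057, 0.998, 0.001], [0.998, -0.057, -0.0], [-0.0, 0.001, -1.0]]
contact_force: [-0.3, -2.2, 10.9]
grip_width: 0.0
gripper_force: 5.6
```

play_rows([
  {"travel": [0,0,-0.001],"delta_rot": [0,0,0]},
  {"travel": [0,0,-0.001],"delta_rot": [0,0,0]},
])

```text
clock: 17.85
tcp_pos: [0.4099, 0.1397, 0.0352]
tool_rot: [[0.057, 0.998, 0.001], [0.998, -0.057, -0.0], [-0.0, 0.001, -1.0]]
contact_force: [-0.1, -2.3, 15.4]
grip_width: 0.0001
gripper_force: 7.6
```

play_rows([
  {"travel": [0,0,-0.001],"delta_rot": [0,0,0]},
  {"travel": [0,0,-0.001],"delta_rot": [0,0,0]},
])

```text
clock: 18.05
tcp_pos: [0.41, 0.1396, 0.0351]
tool_rot: [[0.057, 0.998, 0.001], [0.998, -0.057, -0.0], [-0.0, 0.001, -1.0]]
contact_force: [-0.7, -3.4, 19.2]
grip_width: 0.0002
gripper_force: 9.7
```

play_rows([
  {"travel": [0,0,-0.001],"delta_rot": [0,0,0]},
  {"travel": [0,0,-0.001],"delta_rot": [0,0,0]},
])

```text
clock: 18.25
tcp_pos: [0.41, 0.1396, 0.0349]
tool_rot: [[0.057, 0.998, 0.001], [0.998, -0.057, -0.0], [-0.0, 0.001, -1.0]]
contact_force: [-1.1, -4.0, 23.1]
grip_width: 0.0001
gripper_force: 11.9
```

Run:
```python
from h import *
C,im=grab("wrist"); C2,im2=grab("scene")
S=proj(C2,[[.43,.18,.03]])[0].astype(int); print(S)
c=im2[S[1]-30:S[1]+40,S[0]-50:S[0]+50]
cv2.imwrite("pics/c1.png",np.hstack([cv2.resize(im,(420,315)),cv2.resize(c,(380,315),interpolation=cv2.INTER_CUBIC)]))
```

```text
[291 189]
```

View pics/c1.png

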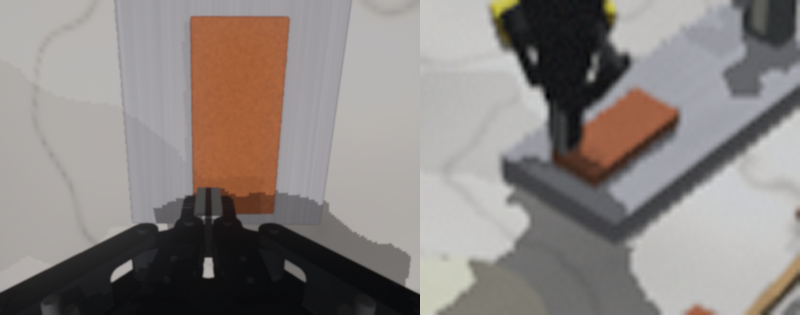

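P3 doesn't tip even at 23 N, so nothing has clearly rocked. The finger's footprint may be blurring the heights, so I'm probing farther out, starting at corner P4.

play_rows([
  {"travel": [0,0,0.044],"delta_rot": [0,0,0]},
  {"travel": [0.139,-0.028,0.044],"delta_rot": [0,0,0]},
  {"travel": [0.139,-0.028,0.044],"delta_rot": [0,0,0]},
  {"travel": [0.139,-0.028,0.024],"delta_rot": [0,0,0]},
  {"travel": [0.139,-0.028,0.02],"delta_rot": [0,0,0]},
])

```text
clock: 18.85
tcp_pos: [0.4433, 0.1326, 0.0387]
tool_rot: [[0.057, 0.998, -0.001], [0.998, -0.057, -0.0], [-0.0, -0.001, -1.0]]
contact_force: [0.1, 1.0, -0.9]
grip_width: -0.0002
gripper_force: 0.0
```

play_rows([
  {"travel": [0,0,-0.002],"delta_rot": [0,0,0]},
  {"travel": [0,0,-0.002],"delta_rot": [0,0,0]},
])

```text
clock: 19.05
tcp_pos: [0.4437, 0.133, 0.0387]
tool_rot: [[0.056, 0.998, -0.001], [0.998, -0.056, -0.0], [-0.0, -0.001, -1.0]]
contact_force: [0.4, 0.7, -0.7]
grip_width: 0.0
gripper_force: 0.0
```

play_rows([
  {"travel": [0,0,-0.002],"delta_rot": [0,0,0]},
  {"travel": [0,0,-0.002],"delta_rot": [0,0,0]},
])

```text
clock: 19.25
tcp_pos: [0.4441, 0.1329, 0.0383]
tool_rot: [[0.057, 0.998, -0.0], [0.998, -0.057, 0.0], [0.0, -0.0, -1.0]]
contact_force: [0.9, -0.1, 0.4]
grip_width: -0.0001
gripper_force: 0.0
```

play_rows([
  {"travel": [0,0,-0.002],"delta_rot": [0,0,0]},
  {"travel": [0,0,-0.002],"delta_rot": [0,0,0]},
])

```text
clock: 19.45
tcp_pos: [0.4442, 0.1328, 0.0378]
tool_rot: [[0.057, 0.998, -0.0], [0.998, -0.057, 0.0], [0.0, -0.0, -1.0]]
contact_force: [-0.2, 0.0, -1.1]
grip_width: 0.0003
gripper_force: 0.0
```

play_rows([
  {"travel": [0,0,-0.002],"delta_rot": [0,0,0]},
  {"travel": [0,0,-0.002],"delta_rot": [0,0,0]},
])

```text
clock: 19.65
tcp_pos: [0.4442, 0.1327, 0.0372]
tool_rot: [[0.057, 0.998, -0.0], [0.998, -0.057, -0.0], [-0.0, -0.0, -1.0]]
contact_force: [0.5, -0.7, -0.1]
grip_width: -0.0001
gripper_force: 0.0
```

play_rows([
  {"travel": [0,0,-0.002],"delta_rot": [0,0,0]},
  {"travel": [0,0,-0.002],"delta_rot": [0,0,0]},
])

```text
clock: 19.85
tcp_pos: [0.4442, 0.1327, 0.0367]
tool_rot: [[0.057, 0.998, -0.0], [0.998, -0.057, -0.0], [-0.0, -0.0, -1.0]]
contact_force: [-0.6, 0.1, 0.2]
grip_width: 0.0
gripper_force: 0.0
```

play_rows([
  {"travel": [0,0,-0.002],"delta_rot": [0,0,0]},
  {"travel": [0,0,-0.002],"delta_rot": [0,0,0]},
])

```text
clock: 20.05
tcp_pos: [0.4442, 0.1327, 0.0362]
tool_rot: [[0.057, 0.998, -0.0], [0.998, -0.057, -0.0], [-0.0, -0.0, -1.0]]
contact_force: [-0.3, 0.4, 0.7]
grip_width: -0.0002
gripper_force: 0.0
```

play_rows([
  {"travel": [0,0,-0.002],"delta_rot": [0,0,0]},
  {"travel": [0,0,-0.002],"delta_rot": [0,0,0]},
])

```text
clock: 20.25
tcp_pos: [0.4442, 0.1327, 0.0357]
tool_rot: [[0.057, 0.998, -0.0], [0.998, -0.057, -0.0], [-0.0, -0.0, -1.0]]
contact_force: [0.2, 0.2, 0.0]
grip_width: 0.0002
gripper_force: 0.0
```

play_rows([
  {"travel": [0,0,-0.002],"delta_rot": [0,0,0]},
  {"travel": [0,0,-0.002],"delta_rot": [0,0,0]},
])

```text
clock: 20.45
tcp_pos: [0.4442, 0.1327, 0.0352]
tool_rot: [[0.057, 0.998, -0.0], [0.998, -0.057, -0.0], [-0.0, -0.0, -1.0]]
contact_force: [-1.1, 0.6, -0.3]
grip_width: -0.0002
gripper_force: 0.0
```

play_rows([
  {"travel": [0,0,-0.002],"delta_rot": [0,0,0]},
  {"travel": [0,0,-0.002],"delta_rot": [0,0,0]},
])

```text
clock: 20.65
tcp_pos: [0.4442, 0.1328, 0.0348]
tool_rot: [[0.057, 0.998, -0.0], [0.998, -0.057, 0.0], [0.0, -0.0, -1.0]]
contact_force: [0.9, -0.0, 0.7]
grip_width: 0.0001
gripper_force: 0.0
```

play_rows([
  {"travel": [0,0,-0.002],"delta_rot": [0,0,0]},
  {"travel": [0,0,-0.002],"delta_rot": [0,0,0]},
])

```text
clock: 20.85
tcp_pos: [0.4443, 0.1328, 0.0343]
tool_rot: [[0.057, 0.998, 0.0], [0.998, -0.057, 0.0], [0.0, 0.0, -1.0]]
contact_force: [-0.6, -0.9, 1.0]
grip_width: 0.0
gripper_force: 0.6
```

play_rows([
  {"travel": [0,0,-0.001],"delta_rot": [0,0,0]},
  {"travel": [0,0,-0.001],"delta_rot": [0,0,0]},
])

```text
clock: 21.05
tcp_pos: [0.4443, 0.1327, 0.0341]
tool_rot: [[0.057, 0.998, 0.0], [0.998, -0.057, -0.0], [-0.0, 0.0, -1.0]]
contact_force: [0.8, -0.7, 3.4]
grip_width: -0.0
gripper_force: 1.6
```

play_rows([
  {"travel": [0,0,0.06],"delta_rot": [0,0,0]},
  {"travel": [-0.07,0.2,0.06],"delta_rot": [0,0,0]},
  {"travel": [-0.135,0.409,0.06],"delta_rot": [0,0,0]},
  {"travel": [-0.135,0.409,0.06],"delta_rot": [0,0,0]},
  {"travel": [-0.135,0.409,0.05],"delta_rot": [0,0,0]},
])

```text
clock: 21.55
tcp_pos: [0.4098, 0.2368, 0.0467]
tool_rot: [[0.054, 0.999, 0.0], [0.999, -0.054, 0.001], [0.001, 0.0, -1.0]]
contact_force: [0.6, -1.1, -0.5]
grip_width: 0.0002
gripper_force: 0.0
```

play_rows([
  {"travel": [0,0,-0.01],"delta_rot": [0,0,0]},
  {"travel": [0,0,-0.02],"delta_rot": [0,0,0]},
  {"travel": [0,0,-0.02],"delta_rot": [0,0,0]},
])

```text
clock: 21.85
tcp_pos: [0.4107, 0.2338, 0.0411]
tool_rot: [[0.059, 0.998, -0.001], [0.998, -0.059, -0.001], [-0.001, -0.001, -1.0]]
contact_force: [0.1, -0.3, -0.6]
grip_width: 0.0002
gripper_force: 0.0
```

play_rows([
  {"travel": [0,0,-0.004],"delta_rot": [0,0,0]},
  {"travel": [0,0,-0.004],"delta_rot": [0,0,0]},
])

```text
clock: 22.05
tcp_pos: [0.4106, 0.2346, 0.0405]
tool_rot: [[0.058, 0.998, -0.0], [0.998, -0.058, -0.0], [-0.0, -0.0, -1.0]]
contact_force: [-0.6, 0.0, -0.3]
grip_width: -0.0001
gripper_force: 0.0
```

play_rows([
  {"travel": [0,0,-0.004],"delta_rot": [0,0,0]},
  {"travel": [0,0,-0.004],"delta_rot": [0,0,0]},
])

```text
clock: 22.25
tcp_pos: [0.4105, 0.2349, 0.0395]
tool_rot: [[0.057, 0.998, -0.0], [0.998, -0.057, -0.0], [-0.0, -0.0, -1.0]]
contact_force: [-0.8, -0.9, 0.9]
grip_width: 0.0001
gripper_force: 0.0
```

play_rows([
  {"travel": [0,0,-0.004],"delta_rot": [0,0,0]},
  {"travel": [0,0,-0.004],"delta_rot": [0,0,0]},
])

```text
clock: 22.45
tcp_pos: [0.4104, 0.235, 0.0384]
tool_rot: [[0.057, 0.998, -0.0], [0.998, -0.057, -0.0], [-0.0, -0.0, -1.0]]
contact_force: [-0.1, -0.7, -0.0]
grip_width: 0.0002
gripper_force: 0.0
```

play_rows([
  {"travel": [0,0,-0.004],"delta_rot": [0,0,0]},
  {"travel": [0,0,-0.004],"delta_rot": [0,0,0]},
])

```text
clock: 22.65
tcp_pos: [0.4104, 0.235, 0.0374]
tool_rot: [[0.057, 0.998, -0.0], [0.998, -0.057, -0.0], [-0.0, -0.0, -1.0]]
contact_force: [-0.5, -0.8, -0.6]
grip_width: -0.0001
gripper_force: 0.0
```

play_rows([
  {"travel": [0,0,-0.002],"delta_rot": [0,0,0]},
  {"travel": [0,0,-0.002],"delta_rot": [0,0,0]},
])

```text
clock: 22.85
tcp_pos: [0.4105, 0.235, 0.037]
tool_rot: [[0.057, 0.998, -0.0], [0.998, -0.057, -0.0], [-0.0, -0.0, -1.0]]
contact_force: [-0.9, -0.3, -0.5]
grip_width: -0.0001
gripper_force: 0.0
```

play_rows([
  {"travel": [0,0,-0.002],"delta_rot": [0,0,0]},
  {"travel": [0,0,-0.002],"delta_rot": [0,0,0]},
])

```text
clock: 23.05
tcp_pos: [0.4105, 0.235, 0.0365]
tool_rot: [[0.057, 0.998, -0.0], [0.998, -0.057, -0.0], [-0.0, -0.0, -1.0]]
contact_force: [0.1, 0.3, -0.6]
grip_width: -0.0
gripper_force: 0.0
```

play_rows([
  {"travel": [0,0,0.02],"delta_rot": [0,0,0]},
  {"travel": [0.16,-0.01,0.02],"delta_rot": [0,0,0]},
  {"travel": [0.16,-0.01,0.02],"delta_rot": [0,0,0]},
  {"travel": [0.16,-0.01,0.01],"delta_rot": [0,0,0]},
  {"travel": [0.16,-0.01,0.006],"delta_rot": [0,0,0]},
])

```text
clock: 23.55
tcp_pos: [0.4498, 0.2324, 0.0379]
tool_rot: [[0.057, 0.998, -0.001], [0.998, -0.057, -0.0], [-0.0, -0.001, -1.0]]
contact_force: [-0.2, 0.6, -0.1]
grip_width: 0.0003
gripper_force: 0.0
```

play_rows([
  {"travel": [0,0,-0.002],"delta_rot": [0,0,0]},
  {"travel": [0,0,-0.002],"delta_rot": [0,0,0]},
])

```text
clock: 23.75
tcp_pos: [0.45, 0.2326, 0.0375]
tool_rot: [[0.056, 0.998, -0.0], [0.998, -0.056, -0.0], [-0.0, -0.0, -1.0]]
contact_force: [0.0, -0.0, 0.5]
grip_width: -0.0004
gripper_force: 0.0
```

play_rows([
  {"travel": [0,0,-0.002],"delta_rot": [0,0,0]},
  {"travel": [0,0,-0.002],"delta_rot": [0,0,0]},
])

```text
clock: 23.95
tcp_pos: [0.4503, 0.2326, 0.037]
tool_rot: [[0.057, 0.998, -0.0], [0.998, -0.057, -0.0], [-0.0, -0.0, -1.0]]
contact_force: [0.3, -0.2, -0.5]
grip_width: -0.0
gripper_force: 0.0
```

play_rows([
  {"travel": [0,0,-0.002],"delta_rot": [0,0,0]},
  {"travel": [0,0,-0.002],"delta_rot": [0,0,0]},
])

```text
clock: 24.15
tcp_pos: [0.4504, 0.2325, 0.0365]
tool_rot: [[0.057, 0.998, -0.0], [0.998, -0.057, -0.0], [-0.0, -0.0, -1.0]]
contact_force: [0.4, -0.2, 0.3]
grip_width: 0.0
gripper_force: 0.0
```

play_rows([
  {"travel": [0,0,-0.002],"delta_rot": [0,0,0]},
  {"travel": [0,0,-0.002],"delta_rot": [0,0,0]},
])

```text
clock: 24.35
tcp_pos: [0.4505, 0.2325, 0.036]
tool_rot: [[0.057, 0.998, -0.0], [0.998, -0.057, 0.0], [0.0, -0.0, -1.0]]
contact_force: [-0.4, -0.8, -0.5]
grip_width: -0.0002
gripper_force: 0.1
```

play_rows([
  {"travel": [0,0,-0.002],"delta_rot": [0,0,0]},
  {"travel": [0,0,-0.002],"delta_rot": [0,0,0]},
])

```text
clock: 24.55
tcp_pos: [0.4505, 0.2326, 0.0356]
tool_rot: [[0.057, 0.998, 0.0], [0.998, -0.057, 0.0], [0.0, 0.0, -1.0]]
contact_force: [-1.7, 0.9, 4.1]
grip_width: -0.0001
gripper_force: 2.1
```

play_rows([
  {"travel": [0,0,-0.001],"delta_rot": [0,0,0]},
  {"travel": [0,0,-0.001],"delta_rot": [0,0,0]},
])

```text
clock: 24.75
tcp_pos: [0.4506, 0.2326, 0.0355]
tool_rot: [[0.057, 0.998, 0.0], [0.998, -0.057, 0.0], [0.0, 0.0, -1.0]]
contact_force: [-0.9, -0.2, 7.0]
grip_width: -0.0001
gripper_force: 3.6
```

play_rows([
  {"travel": [0,0,-0.001],"delta_rot": [0,0,0]},
  {"travel": [0,0,-0.001],"delta_rot": [0,0,0]},
])

```text
clock: 24.95
tcp_pos: [0.4506, 0.2326, 0.0354]
tool_rot: [[0.057, 0.998, 0.0], [0.998, -0.057, 0.0], [0.0, 0.0, -1.0]]
contact_force: [-2.1, -1.0, 9.8]
grip_width: -0.0003
gripper_force: 5.1
```

Heights so far: P1 and P3 read about 36, and P2 and P4 about 34.4 whenever I reach them. That isn't conclusive, so I'm triangulating the top corners from two wrist views.

play_rows([
  {"travel": [0,0,0.2],"delta_rot": [0,0,0]},
  {"travel": [0.1,-0.2,0.4],"delta_rot": [0,0,0]},
  {"travel": [0.19,-0.33,0.46],"delta_rot": [0,0,0]},
  {"travel": [0.19,-0.33,0.46],"delta_rot": [0,0,0]},
  {"travel": [0.19,-0.33,0.46],"delta_rot": [0,0,0]},
])

```text
clock: 25.45
tcp_pos: [0.4996, 0.1476, 0.1511]
tool_rot: [[0.061, 0.998, 0.002], [0.998, -0.061, -0.0], [-0.0, 0.002, -1.0]]
contact_force: [-0.7, 0.8, -0.3]
grip_width: 0.0001
gripper_force: 0.0
```

play_rows([
  {"travel": [0,0,0],"delta_rot": [0,0,0]},
  {"travel": [0,0,0],"delta_rot": [0,0,0]},
  {"travel": [0,0,0],"delta_rot": [0,0,0]},
])

```text
clock: 25.75
tcp_pos: [0.4972, 0.151, 0.1495]
tool_rot: [[0.055, 0.998, -0.001], [0.998, -0.055, 0.0], [-0.0, -0.001, -1.0]]
contact_force: [-0.3, 0.5, -0.5]
grip_width: 0.0
gripper_force: 0.0
```

```bash
cat >> h.py <<'E'
def corners(im):
    m=terra(im); cs=[c for c in cv2.findContours(m,cv2.RETR_EXTERNAL,cv2.CHAIN_APPROX_NONE)[0]]
    return cs
E
python3 - <<'E'
from h import *
import pickle
C,im=grab("wrist","vA.png"); pickle.dump(C,open("vA.pkl","wb"))
print(C[2], rects(C,terra(im),.036,800))
E
```

```text
[0.50079841 0.21923465 0.29318145] [([486.0, 324.0], 662.0, 25.9, 113.4, 59.6, 2.8), ([183.0, 159.0], 427.8, 184.0, 107.9, 48.3, 86.3), ([491.0, 106.0], 654.8, 212.7, 101.4, 50.9, -1.5)]
```

play_rows([
  {"travel": [-0.56,0,0],"delta_rot": [0,0,0]},
  {"travel": [-0.56,0,0],"delta_rot": [0,0,0]},
  {"travel": [-0.56,0,0],"delta_rot": [0,0,0]},
  {"travel": [-0.56,0,0],"delta_rot": [0,0,0]},
  {"travel": [-0.56,0,0],"delta_rot": [0,0,0]},
])

```text
clock: 26.3
tcp_pos: [0.3578, 0.1504, 0.1503]
tool_rot: [[0.055, 0.998, 0.001], [0.998, -0.055, -0.0], [-0.0, 0.001, -1.0]]
contact_force: [1.2, 0.6, -0.1]
grip_width: 0.0001
gripper_force: 0.0
```

play_rows([
  {"travel": [0,0,0],"delta_rot": [0,0,0]},
  {"travel": [0,0,0],"delta_rot": [0,0,0]},
  {"travel": [0,0,0],"delta_rot": [0,0,0]},
])

```text
clock: 26.6
tcp_pos: [0.3584, 0.1501, 0.1499]
tool_rot: [[0.057, 0.998, -0.0], [0.998, -0.057, 0.0], [0.0, -0.0, -1.0]]
contact_force: [-0.2, 0.3, -0.6]
grip_width: 0.0002
gripper_force: 0.0
```

Run:
```python
from h import *
import pickle
C,im=grab("wrist","vB.png"); pickle.dump(C,open("vB.pkl","wb"))
print(C[2], rects(C,terra(im),.036,800))
A=cv2.imread("pics/vA.png")
CA=pickle.load(open("vA.pkl","rb"))
def crop(im,C):
    u=proj(C,[[.4277,.1838,.03]])[0].astype(int); print(u)
    x,y=max(0,u[0]-70),max(0,u[1]-90); return cv2.resize(im[y:y+180,x:x+140],(390,500),interpolation=cv2.INTER_CUBIC),(x,y)
a,oa=crop(A,CA); b,ob=crop(im,C); print(oa,ob); cv2.imwrite("pics/vAB.png",np.hstack([a,b]))
```

```text
[0.36200217 0.21832811 0.29355833] [([368.0, 147.0], 426.6, 183.7, 108.2, 49.1, 86.9)]
[185 163]
[366 151]
(np.int64(115), np.int64(73)) (np.int64(296), np.int64(61))
```

View pics/vAB.png

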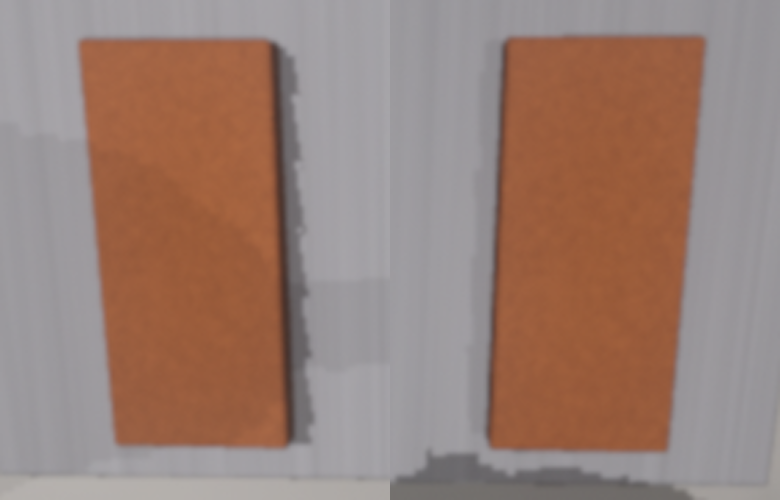

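```bash
cat >> h.py <<'E'
def quad(im,near):
    m=cv2.inRange(cv2.cvtColor(cv2.resize(im,None,fx=4,fy=4,interpolation=cv2.INTER_CUBIC),cv2.COLOR_BGR2HSV),(2,110,75),(14,255,255))
    m=cv2.morphologyEx(m,cv2.MORPH_CLOSE,np.ones((9,9),np.uint8))
    c=[c for c in cv2.findContours(m,cv2.RETR_EXTERNAL,cv2.CHAIN_APPROX_NONE)[0] if cv2.pointPolygonTest(c,(float(near[0]*4),float(near[1]*4)),False)>0][0]
    b=cv2.boxPoints(cv2.minAreaRect(c)); 
    a=cv2.approxPolyDP(c,25,True)[:,0].astype(float)
    if len(a)!=4: print("approx",len(a)); a=b
    pts=c[:,0].astype(float); L=[]
    for i in range(4):
        p,q=a[i],a[(i+1)%4]; d=(q-p)/np.linalg.norm(q-p); n=np.array([-d[1],d[0]])
        t=(pts-p)@d; k=(abs((pts-p)@n)<10)&(t>.12*np.linalg.norm(q-p))&(t<.88*np.linalg.norm(q-p))
        vx,vy,x,y=cv2.fitLine(pts[k].astype(np.float32),cv2.DIST_HUBER,0,.01,.01).ravel()
        L.append(np.array([vy,-vx,vx*y-vy*x]))
    out=[]
    for i in range(4):
        h=np.cross(L[i-1],L[i]); out.append((h[:2]/h[2]+.5)/4-.5)
    out=np.array(out); ctr=out.mean(0)
    o=sorted(out,key=lambda p:np.arctan2(*(p-ctr)[::-1]))  # TL,TR,BR,BL
    return np.array(o)
def tri(CA,qa,CB,qb):
    P=[c[0]@np.c_[c[1].T,-c[1].T@c[2]] for c in (CA,CB)]
    X=cv2.triangulatePoints(P[0],P[1],qa.T,qb.T); return (X[:3]/X[3]).T
E
python3 - <<'E'
from h import *
import pickle
A,B=[pickle.load(open(f"v{k}.pkl","rb")) for k in "AB"]
qa=quad(cv2.imread("pics/vA.png"),(185,163)); qb=quad(cv2.imread("pics/vB.png"),(366,151))
X=tri(A,qa,B,qb)*1000
print(qa.round(1).tolist(),qb.round(1).tolist()); print("P2,P1,P4,P3",X.round(1).tolist(), np.diff(qa[:,1])-np.diff(qb[:,1]))
E
```

```text
[[143.5, 87.5999984741211], [212.8000030517578, 87.5999984741211], [218.5, 232.89999389648438], [156.8000030517578, 231.6999969482422]] [[337.29998779296875, 74.80000305175781], [408.1000061035156, 74.19999694824219], [394.3999938964844, 222.6999969482422], [331.20001220703125, 221.3000030517578]]
P2,P1,P4,P3 [[405.5, 239.60000610351562, 32.099998474121094], [455.20001220703125, 236.89999389648438, 33.099998474121094], [448.6000061035156, 127.80000305175781, 35.599998474121094], [399.29998779296875, 131.10000610351562, 34.0]] [ 0.598999   -3.162918    0.16752625]
```

The triangulated tops are P2 32.1, P1 33.1, P4 35.6 and P3 34.0. That puts the tile tilted with P2 low and P4 raised. I'm pressing P4 as a direct check.

play_rows([
  {"travel": [0.327,-0.048,-0.2],"delta_rot": [0,0,0]},
  {"travel": [0.327,-0.048,-0.36],"delta_rot": [0,0,0]},
  {"travel": [0.327,-0.048,-0.41],"delta_rot": [0,0,0]},
  {"travel": [0.327,-0.048,-0.42],"delta_rot": [0,0,0]},
  {"travel": [0.327,-0.048,-0.43],"delta_rot": [0,0,0]},
])

```text
clock: 27.15
tcp_pos: [0.439, 0.1382, 0.0424]
tool_rot: [[0.057, 0.998, -0.002], [0.998, -0.057, -0.0], [-0.0, -0.002, -1.0]]
contact_force: [0.1, 0.3, 0.7]
grip_width: -0.0004
gripper_force: 0.0
```

play_rows([
  {"travel": [0,0,-0.006],"delta_rot": [0,0,0]},
  {"travel": [0,0,-0.006],"delta_rot": [0,0,0]},
])

```text
clock: 27.35
tcp_pos: [0.4399, 0.1383, 0.0423]
tool_rot: [[0.057, 0.998, 0.002], [0.998, -0.057, 0.0], [0.001, 0.002, -1.0]]
contact_force: [0.7, -0.3, 1.7]
grip_width: 0.0001
gripper_force: 0.0
```

play_rows([
  {"travel": [0,0,-0.006],"delta_rot": [0,0,0]},
  {"travel": [0,0,-0.006],"delta_rot": [0,0,0]},
])

```text
clock: 27.55
tcp_pos: [0.4399, 0.138, 0.0402]
tool_rot: [[0.057, 0.998, 0.001], [0.998, -0.057, 0.0], [0.0, 0.001, -1.0]]
contact_force: [-0.2, -0.2, 0.2]
grip_width: -0.0001
gripper_force: 0.0
```

play_rows([
  {"travel": [0,0,-0.002],"delta_rot": [0,0,0]},
  {"travel": [0,0,-0.002],"delta_rot": [0,0,0]},
])

```text
clock: 27.75
tcp_pos: [0.4398, 0.138, 0.0392]
tool_rot: [[0.057, 0.998, 0.0], [0.998, -0.057, 0.0], [0.0, 0.0, -1.0]]
contact_force: [-0.6, -0.6, 0.8]
grip_width: 0.0002
gripper_force: 0.0
```

play_rows([
  {"travel": [0,0,-0.002],"delta_rot": [0,0,0]},
  {"travel": [0,0,-0.002],"delta_rot": [0,0,0]},
])

```text
clock: 27.95
tcp_pos: [0.4397, 0.138, 0.0385]
tool_rot: [[0.057, 0.998, -0.0], [0.998, -0.057, -0.0], [-0.0, -0.0, -1.0]]
contact_force: [0.1, -0.2, 0.1]
grip_width: -0.0002
gripper_force: 0.0
```

play_rows([
  {"travel": [0,0,-0.002],"delta_rot": [0,0,0]},
  {"travel": [0,0,-0.002],"delta_rot": [0,0,0]},
])

```text
clock: 28.15
tcp_pos: [0.4397, 0.138, 0.038]
tool_rot: [[0.057, 0.998, -0.0], [0.998, -0.057, -0.0], [-0.0, -0.0, -1.0]]
contact_force: [0.2, 0.1, 0.1]
grip_width: -0.0003
gripper_force: 0.0
```

play_rows([
  {"travel": [0,0,-0.002],"delta_rot": [0,0,0]},
  {"travel": [0,0,-0.002],"delta_rot": [0,0,0]},
])

```text
clock: 28.35
tcp_pos: [0.4397, 0.138, 0.0375]
tool_rot: [[0.057, 0.998, -0.0], [0.998, -0.057, 0.0], [-0.0, -0.0, -1.0]]
contact_force: [0.4, 0.1, 0.2]
grip_width: 0.0001
gripper_force: 0.0
```

play_rows([
  {"travel": [0,0,-0.002],"delta_rot": [0,0,0]},
  {"travel": [0,0,-0.002],"delta_rot": [0,0,0]},
])

```text
clock: 28.55
tcp_pos: [0.4397, 0.138, 0.037]
tool_rot: [[0.057, 0.998, -0.0], [0.998, -0.057, 0.0], [0.0, -0.0, -1.0]]
contact_force: [-0.1, -0.5, 0.1]
grip_width: -0.0003
gripper_force: 0.0
```

play_rows([
  {"travel": [0,0,-0.002],"delta_rot": [0,0,0]},
  {"travel": [0,0,-0.002],"delta_rot": [0,0,0]},
])

```text
clock: 28.75
tcp_pos: [0.4397, 0.138, 0.0365]
tool_rot: [[0.057, 0.998, -0.0], [0.998, -0.057, -0.0], [-0.0, -0.0, -1.0]]
contact_force: [0.6, 1.1, -0.6]
grip_width: -0.0002
gripper_force: 0.0
```

play_rows([
  {"travel": [0,0,-0.002],"delta_rot": [0,0,0]},
  {"travel": [0,0,-0.002],"delta_rot": [0,0,0]},
])

```text
clock: 28.95
tcp_pos: [0.4397, 0.138, 0.036]
tool_rot: [[0.057, 0.998, -0.0], [0.998, -0.057, -0.0], [-0.0, -0.0, -1.0]]
contact_force: [-0.1, 0.4, 0.3]
grip_width: -0.0001
gripper_force: 0.0
```

play_rows([
  {"travel": [0,0,-0.002],"delta_rot": [0,0,0]},
  {"travel": [0,0,-0.002],"delta_rot": [0,0,0]},
])

```text
clock: 29.15
tcp_pos: [0.4397, 0.138, 0.0355]
tool_rot: [[0.057, 0.998, -0.0], [0.998, -0.057, -0.0], [-0.0, -0.0, -1.0]]
contact_force: [0.2, -0.1, 0.3]
grip_width: -0.0
gripper_force: 0.0
```

play_rows([
  {"travel": [0,0,-0.002],"delta_rot": [0,0,0]},
  {"travel": [0,0,-0.002],"delta_rot": [0,0,0]},
])

```text
clock: 29.35
tcp_pos: [0.4397, 0.138, 0.035]
tool_rot: [[0.057, 0.998, -0.0], [0.998, -0.057, -0.0], [-0.0, -0.0, -1.0]]
contact_force: [0.2, 0.3, 0.6]
grip_width: -0.0
gripper_force: 0.0
```

play_rows([
  {"travel": [0,0,-0.002],"delta_rot": [0,0,0]},
  {"travel": [0,0,-0.002],"delta_rot": [0,0,0]},
])

```text
clock: 29.55
tcp_pos: [0.4398, 0.138, 0.0345]
tool_rot: [[0.057, 0.998, 0.0], [0.998, -0.057, -0.0], [-0.0, 0.0, -1.0]]
contact_force: [-0.4, -0.7, 1.8]
grip_width: 0.0
gripper_force: 1.0
```

play_rows([
  {"travel": [0,0,-0.001],"delta_rot": [0,0,0]},
  {"travel": [0,0,-0.001],"delta_rot": [0,0,0]},
])

```text
clock: 29.75
tcp_pos: [0.4398, 0.138, 0.0344]
tool_rot: [[0.057, 0.998, 0.0], [0.998, -0.057, -0.0], [0.0, 0.0, -1.0]]
contact_force: [-1.0, -0.4, 3.8]
grip_width: -0.0001
gripper_force: 2.3
```

P4 again has no contact until 34.5. I'm repeating the same two views to see whether the tile's attitude changed.

play_rows([
  {"travel": [0,0,0.2],"delta_rot": [0,0,0]},
  {"travel": [0.1,0,0.4],"delta_rot": [0,0,0]},
  {"travel": [0.233,0.05,0.46],"delta_rot": [0,0,0]},
  {"travel": [0.233,0.05,0.46],"delta_rot": [0,0,0]},
  {"travel": [0.233,0.05,0.46],"delta_rot": [0,0,0]},
])

```text
clock: 30.25
tcp_pos: [0.4982, 0.1505, 0.1493]
tool_rot: [[0.057, 0.998, 0.0], [0.998, -0.057, 0.0], [0.0, 0.0, -1.0]]
contact_force: [-0.9, 0.1, -1.6]
grip_width: -0.0001
gripper_force: 0.0
```

play_rows([
  {"travel": [0,0,0],"delta_rot": [0,0,0]},
  {"travel": [0,0,0],"delta_rot": [0,0,0]},
  {"travel": [0,0,0],"delta_rot": [0,0,0]},
])

```text
clock: 30.55
tcp_pos: [0.4974, 0.1504, 0.1489]
tool_rot: [[0.057, 0.998, -0.001], [0.998, -0.057, -0.0], [-0.0, -0.001, -1.0]]
contact_force: [-0.1, -0.1, 0.4]
grip_width: -0.0
gripper_force: 0.0
```

Run:
```python
from h import *
import pickle
C,im=grab("wrist","vA2.png"); pickle.dump(C,open("vA2.pkl","wb")); print(C[2])
```

```text
[0.50105485 0.21869008 0.29251398]
```

play_rows([
  {"travel": [-0.56,0,0],"delta_rot": [0,0,0]},
  {"travel": [-0.56,0,0],"delta_rot": [0,0,0]},
  {"travel": [-0.56,0,0],"delta_rot": [0,0,0]},
  {"travel": [-0.56,0,0],"delta_rot": [0,0,0]},
  {"travel": [-0.56,0,0],"delta_rot": [0,0,0]},
])

```text
clock: 31.1
tcp_pos: [0.358, 0.1505, 0.1496]
tool_rot: [[0.056, 0.998, 0.001], [0.998, -0.056, -0.0], [-0.0, 0.001, -1.0]]
contact_force: [1.5, -0.1, -0.2]
grip_width: 0.0001
gripper_force: 0.0
```

play_rows([
  {"travel": [0,0,0],"delta_rot": [0,0,0]},
  {"travel": [0,0,0],"delta_rot": [0,0,0]},
  {"travel": [0,0,0],"delta_rot": [0,0,0]},
])

```text
clock: 31.4
tcp_pos: [0.3584, 0.1505, 0.1491]
tool_rot: [[0.058, 0.998, -0.0], [0.998, -0.058, 0.0], [0.0, -0.0, -1.0]]
contact_force: [1.1, 0.5, -0.9]
grip_width: -0.0005
gripper_force: 0.0
```

```bash
cat >> h.py <<'E'
import pickle
def twoview(a,b,ctr):
    A,B=[pickle.load(open(f"{k}.pkl","rb")) for k in (a,b)]
    ctr=np.array(ctr); qa=quad(cv2.imread(f"pics/{a}.png"),proj(A,ctr)[0]); qb=quad(cv2.imread(f"pics/{b}.png"),proj(B,ctr)[0])
    X=tri(A,qa,B,qb)*1000; print("P2,P1,P4,P3",X.round(1).tolist()); return X
E
python3 - <<'E'
from h import *
C,im=grab("wrist","vB2.png"); pickle.dump(C,open("vB2.pkl","wb")); print(C[2])
for a,b in (("vA","vB"),("vA2","vB2")):
    X=twoview(a,b,(.4277,.1838,.033))
E
```

```text
[0.362037   0.21876929 0.29282399]
P2,P1,P4,P3 [[405.5, 239.60000610351562, 32.099998474121094], [455.20001220703125, 236.89999389648438, 33.099998474121094], [448.6000061035156, 127.80000305175781, 35.599998474121094], [399.29998779296875, 131.10000610351562, 34.0]]
P2,P1,P4,P3 [[406.5, 239.1999969482422, 35.29999923706055], [456.29998779296875, 236.10000610351562, 33.599998474121094], [449.70001220703125, 127.5999984741211, 32.099998474121094], [400.1000061035156, 130.0, 33.099998474121094]]
```

The tile's attitude flipped: P2 went from 32.1 to 35.3, and P4 from 35.6 to 32.1. It rocks, so it's warped and goes to the crate.

play_rows([
  {"travel": [0.277,0.133,0],"delta_rot": [0,0,0]},
  {"travel": [0.277,0.133,0],"delta_rot": [0,0,0]},
  {"travel": [0.277,0.133,-0.1],"delta_rot": [0,0,0]},
  {"travel": [0.277,0.133,-0.28],"delta_rot": [0,0,0]},
  {"travel": [0.277,0.133,-0.4],"delta_rot": [0,0,0]},
], grip=78)

```text
clock: 31.95
tcp_pos: [0.4268, 0.1834, 0.0471]
tool_rot: [[0.057, 0.998, -0.001], [0.998, -0.057, -0.0], [-0.0, -0.001, -1.0]]
contact_force: [1.4, -0.0, 0.2]
grip_width: 0.0662
gripper_force: 0.0
```

play_rows([
  {"travel": [0,0,-0.06],"delta_rot": [0,0,0]},
  {"travel": [0,0,-0.096],"delta_rot": [0,0,0]},
  {"travel": [0,0,-0.096],"delta_rot": [0,0,0]},
])

```text
clock: 32.25
tcp_pos: [0.4269, 0.1837, 0.0245]
tool_rot: [[0.057, 0.998, -0.001], [0.998, -0.057, -0.0], [-0.001, -0.001, -1.0]]
contact_force: [0.4, -0.1, 0.4]
grip_width: 0.0669
gripper_force: 0.0
```

play_rows([
  {"travel": [0,0,0],"delta_rot": [0,0,0]},
  {"travel": [0,0,0],"delta_rot": [0,0,0]},
  {"travel": [0,0,0],"delta_rot": [0,0,0]},
  {"travel": [0,0,0.004],"delta_rot": [0,0,0]},
  {"travel": [0,0,0.004],"delta_rot": [0,0,0]},
], grip=0)

```text
clock: 32.75
tcp_pos: [0.4274, 0.1837, 0.0267]
tool_rot: [[0.057, 0.998, 0.001], [0.998, -0.057, 0.0], [0.0, 0.0, -1.0]]
contact_force: [1.0, 0.1, -1.5]
grip_width: 0.0475
gripper_force: 61.8
```

play_rows([
  {"travel": [0,0,0.2],"delta_rot": [0,0,0]},
  {"travel": [0,0,0.4],"delta_rot": [0,0,0]},
  {"travel": [0,-0.1,0.5],"delta_rot": [0,0,-0.07]},
  {"travel": [0,-0.3,0.5],"delta_rot": [0,0,-0.14]},
  {"travel": [0,-0.5,0.5],"delta_rot": [0,0,-0.21]},
])

```text
clock: 33.25
tcp_pos: [0.4274, 0.0575, 0.1523]
tool_rot: [[0.481, 0.877, 0.002], [0.877, -0.481, 0.0], [0.001, 0.002, -1.0]]
contact_force: [1.4, -0.8, -1.6]
grip_width: 0.048
gripper_force: 62.9
```

play_rows([
  {"travel": [0.3,-0.95,0],"delta_rot": [0,0,-0.3]},
  {"travel": [0.3,-0.95,0],"delta_rot": [0,0,-0.3]},
  {"travel": [0.3,-0.95,0],"delta_rot": [0,0,-0.3]},
  {"travel": [0.3,-0.95,0],"delta_rot": [0,0,-0.3]},
  {"travel": [0.3,-0.95,0],"delta_rot": [0,0,-0.3]},
])

```text
clock: 33.75
tcp_pos: [0.5023, -0.1809, 0.1515]
tool_rot: [[0.905, 0.426, 0.0], [0.426, -0.905, -0.0], [-0.0, 0.0, -1.0]]
contact_force: [0.3, 1.2, -0.7]
grip_width: 0.0482
gripper_force: 62.9
```

play_rows([
  {"travel": [0.362,-0.86,0],"delta_rot": [0,0,-0.171]},
  {"travel": [0.362,-0.86,0],"delta_rot": [0,0,-0.171]},
  {"travel": [0.362,-0.86,0],"delta_rot": [0,0,-0.171]},
  {"travel": [0.362,-0.86,0],"delta_rot": [0,0,-0.171]},
  {"travel": [0.362,-0.86,0],"delta_rot": [0,0,-0.171]},
])

```text
clock: 34.25
tcp_pos: [0.5927, -0.3971, 0.151]
tool_rot: [[0.996, 0.085, -0.0], [0.085, -0.996, -0.001], [-0.0, 0.001, -1.0]]
contact_force: [-0.2, 0.3, -1.5]
grip_width: 0.048
gripper_force: 62.9
```

Run:
```python
from h import *
C,im=grab("wrist","cr.png"); p,R=pose(); print(p*1000,R.round(3).tolist())
```

```text
[ 592.90854412 -401.24948843  150.56488032] [[0.997, 0.083, -0.0], [0.083, -0.997, -0.003], [-0.0, 0.003, -1.0]]
```

View pics/cr.png

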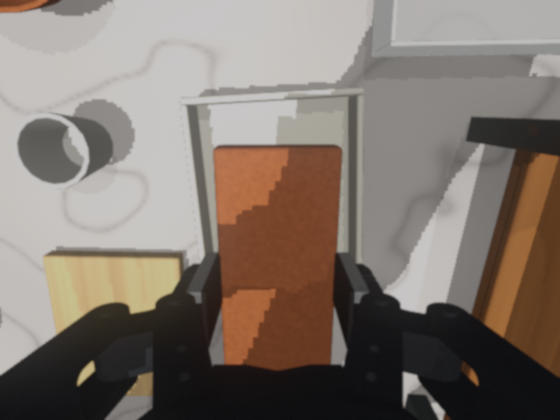

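The tile hangs over the crate, whose side walls are at about columns 195 and 352 and its far wall at row 97. I'm lowering and releasing it.

play_rows([
  {"travel": [0,0.012,-0.2],"delta_rot": [0,0,0]},
  {"travel": [0,0.012,-0.38],"delta_rot": [0,0,0]},
  {"travel": [0,0.012,-0.5],"delta_rot": [0,0,0]},
  {"travel": [0,0.012,-0.545],"delta_rot": [0,0,0]},
  {"travel": [0,0.012,-0.545],"delta_rot": [0,0,0]},
])

```text
clock: 34.8
tcp_pos: [0.5922, -0.3902, 0.014]
tool_rot: [[0.996, 0.088, -0.002], [0.088, -0.996, 0.001], [-0.001, -0.001, -1.0]]
contact_force: [-0.7, -0.4, -0.7]
grip_width: 0.048
gripper_force: 62.9
```

play_rows([
  {"travel": [0,0,0],"delta_rot": [0,0,0]},
  {"travel": [0,0,0],"delta_rot": [0,0,0]},
  {"travel": [0,0,0],"delta_rot": [0,0,0]},
  {"travel": [0,0,0],"delta_rot": [0,0,0]},
], grip=78)

```text
clock: 35.2
tcp_pos: [0.593, -0.391, 0.0159]
tool_rot: [[0.996, 0.087, 0.001], [0.087, -0.996, -0.001], [0.001, 0.001, -1.0]]
contact_force: [-0.4, -0.6, 0.6]
grip_width: 0.0664
gripper_force: 0.0
```

play_rows([
  {"travel": [0,0,0.2],"delta_rot": [0,0,0]},
  {"travel": [0,0,0.4],"delta_rot": [0,0,0]},
  {"travel": [0,0,0.56],"delta_rot": [0,0,0]},
  {"travel": [0,0,0.56],"delta_rot": [0,0,0]},
])

```text
clock: 35.6
tcp_pos: [0.5951, -0.3922, 0.1619]
tool_rot: [[0.996, 0.087, 0.008], [0.087, -0.996, -0.005], [0.007, 0.005, -1.0]]
contact_force: [0.3, -0.2, 0.2]
grip_width: 0.0666
gripper_force: 0.0
```

play_rows([
  {"travel": [0.1,0.95,0.05],"delta_rot": [0,0,-0.02]},
  {"travel": [0.1,0.95,0.05],"delta_rot": [0,0,-0.02]},
  {"travel": [0.1,0.95,0.05],"delta_rot": [0,0,-0.02]},
  {"travel": [0.1,0.95,0.05],"delta_rot": [0,0,-0.02]},
  {"travel": [0.1,0.95,0.05],"delta_rot": [0,0,-0.02]},
])

```text
clock: 36.1
tcp_pos: [0.6179, -0.1499, 0.168]
tool_rot: [[0.999, 0.047, 0.001], [0.047, -0.999, 0.001], [0.001, -0.001, -1.0]]
contact_force: [0.9, 0.2, -0.3]
grip_width: 0.0665
gripper_force: 0.0
```

play_rows([
  {"travel": [0.16,0.73,0.03],"delta_rot": [0,0,0]},
  {"travel": [0.16,0.73,0.03],"delta_rot": [0,0,0]},
  {"travel": [0.16,0.73,0.03],"delta_rot": [0,0,0]},
  {"travel": [0.16,0.73,0.03],"delta_rot": [0,0,0]},
  {"travel": [0.16,0.73,0.03],"delta_rot": [0,0,0]},
])

```text
clock: 36.6
tcp_pos: [0.6581, 0.0363, 0.1753]
tool_rot: [[0.999, 0.053, 0.001], [0.053, -0.999, 0.003], [0.001, -0.003, -1.0]]
contact_force: [-1.1, -0.1, -0.4]
grip_width: 0.0664
gripper_force: 0.0
```

Run:
```python
from h import *
C,im=grab("wrist","w4.png"); p,R=pose(); print(p*1000,R.round(3).tolist())
print(*rects(C,terra(im),.040,800),sep="\n")
C,im=grab("top","t4.png"); print(*rects(C,terra(im),.040),sep="\n")
```

```text
[657.79429691  32.48371937 175.06439267] [[0.999, 0.05, 0.0], [0.05, -0.999, 0.001], [0.0, -0.001, -1.0]]
([286.0, 188.0], 659.2, 27.6, 108.5, 50.6, 2.4)
([65.0, 179.0], 659.5, 210.8, 107.3, 51.1, -1.7)
([552.0, 86.0], 751.8, -166.9, 76.8, 15.5, 15.5)
([400.0, 310.0], 301.8, -296.1, 60.7, 55.2, 86.5)
([31.0, 289.0], 349.9, 590.1, 109.6, 93.1, -59.8)
([423.0, 183.0], 605.9, -371.6, 105.5, 47.7, 4.7)
([517.0, 214.0], 530.1, -591.0, 277.2, 44.2, -0.3)
([188.0, 168.0], 658.6, 210.9, 106.4, 50.6, -1.6)
([543.0, 200.0], 543.8, -665.4, 344.6, 97.4, -1.1)
([355.0, 122.0], 769.2, -213.0, 116.2, 114.6, 88.6)
```

The first tile lies in the crate. Next is the middle rack tile at (659,28).

play_rows([
  {"travel": [0.006,-0.018,-0.2],"delta_rot": [0,0,0]},
  {"travel": [0.006,-0.018,-0.4],"delta_rot": [0,0,0]},
  {"travel": [0.006,-0.018,-0.5],"delta_rot": [0,0,0]},
  {"travel": [0.006,-0.018,-0.59],"delta_rot": [0,0,0]},
  {"travel": [0.006,-0.018,-0.59],"delta_rot": [0,0,0]},
])

```text
clock: 37.2
tcp_pos: [0.6573, 0.0228, 0.0247]
tool_rot: [[0.999, 0.044, -0.005], [0.044, -0.999, -0.001], [-0.005, 0.001, -1.0]]
contact_force: [-0.0, -0.1, -0.5]
grip_width: 0.0666
gripper_force: 0.0
```

play_rows([
  {"travel": [0,0,0],"delta_rot": [0,0,0]},
  {"travel": [0,0,0],"delta_rot": [0,0,0]},
  {"travel": [0,0,0],"delta_rot": [0,0,0]},
  {"travel": [0,0,0.01],"delta_rot": [0,0,0]},
  {"travel": [0,0,0.01],"delta_rot": [0,0,0]},
], grip=0)

```text
clock: 37.7
tcp_pos: [0.6597, 0.0247, 0.031]
tool_rot: [[0.999, 0.045, 0.001], [0.045, -0.999, 0.0], [0.001, -0.0, -1.0]]
contact_force: [1.3, 1.0, -1.1]
grip_width: 0.0481
gripper_force: 62.0
```

play_rows([
  {"travel": [0,0,0.2],"delta_rot": [0,0,0]},
  {"travel": [0,0,0.4],"delta_rot": [0,0,0]},
  {"travel": [0,0,0.48],"delta_rot": [0,0,0.07]},
  {"travel": [0,0,0.48],"delta_rot": [0,0,0.14]},
  {"travel": [0,0,0.48],"delta_rot": [0,0,0.2]},
])

```text
clock: 38.2
tcp_pos: [0.6596, 0.0247, 0.1514]
tool_rot: [[0.891, 0.453, 0.002], [0.453, -0.891, -0.0], [0.002, 0.001, -1.0]]
contact_force: [-0.5, -0.6, -2.2]
grip_width: 0.0483
gripper_force: 63.1
```

play_rows([
  {"travel": [-0.5,0.34,0],"delta_rot": [0,0,0.3]},
  {"travel": [-0.5,0.34,0],"delta_rot": [0,0,0.3]},
  {"travel": [-0.5,0.34,0],"delta_rot": [0,0,0.3]},
  {"travel": [-0.5,0.34,0],"delta_rot": [0,0,0.3]},
  {"travel": [-0.5,0.34,0],"delta_rot": [0,0,0.3]},
])

```text
clock: 38.7
tcp_pos: [0.5339, 0.1103, 0.1507]
tool_rot: [[0.455, 0.89, 0.001], [0.89, -0.455, -0.0], [0.0, 0.001, -1.0]]
contact_force: [0.6, -1.1, -1.0]
grip_width: 0.0483
gripper_force: 63.1
```

play_rows([
  {"travel": [-0.428,0.293,0],"delta_rot": [0,0,0.198]},
  {"travel": [-0.428,0.293,0],"delta_rot": [0,0,0.198]},
  {"travel": [-0.428,0.293,0],"delta_rot": [0,0,0.198]},
  {"travel": [-0.428,0.293,0],"delta_rot": [0,0,0.198]},
  {"travel": [-0.428,0.293,0],"delta_rot": [0,0,0.198]},
])

```text
clock: 39.2
tcp_pos: [0.4282, 0.1827, 0.1503]
tool_rot: [[0.068, 0.998, 0.001], [0.998, -0.068, 0.0], [0.0, 0.001, -1.0]]
contact_force: [-0.1, 1.2, -1.3]
grip_width: 0.0484
gripper_force: 63.1
```

Run:
```python
from h import *
C,im=grab("wrist","w5.png"); p,R=pose(); print(p*1000,R.round(3).tolist())
print(*rects(C,terra(im),.16,800),sep="\n")
```

```text
[428.4695538  182.31610438 150.12432069] [[0.068, 0.998, 0.001], [0.998, -0.068, -0.0], [-0.0, 0.001, -1.0]]
([277.0, 252.0], 428.2, 186.4, 103.9, 51.1, 86.3)
([537.0, 145.0], 531.1, 231.4, 26.6, 19.4, -88.8)
```

play_rows([
  {"travel": [-0.003,0.003,-0.2],"delta_rot": [0,0,0.005]},
  {"travel": [-0.003,0.003,-0.36],"delta_rot": [0,0,0.005]},
  {"travel": [-0.003,0.003,-0.46],"delta_rot": [0,0,0.005]},
  {"travel": [-0.003,0.003,-0.49],"delta_rot": [0,0,0.005]},
  {"travel": [-0.003,0.003,-0.495],"delta_rot": [0,0,0.005]},
])

```text
clock: 39.75
tcp_pos: [0.4269, 0.1833, 0.0258]
tool_rot: [[0.055, 0.998, -0.001], [0.998, -0.055, -0.001], [-0.001, -0.001, -1.0]]
contact_force: [0.3, 1.0, 0.0]
grip_width: 0.0481
gripper_force: 63.1
```

play_rows([
  {"travel": [0,0,-0.004],"delta_rot": [0,0,0]},
  {"travel": [0,0,-0.008],"delta_rot": [0,0,0]},
])

```text
clock: 39.95
tcp_pos: [0.4275, 0.1838, 0.0254]
tool_rot: [[0.054, 0.999, 0.002], [0.999, -0.054, 0.001], [0.001, 0.002, -1.0]]
contact_force: [-0.7, 0.1, -0.6]
grip_width: 0.0483
gripper_force: 63.1
```

play_rows([
  {"travel": [0,0,0],"delta_rot": [0,0,0]},
  {"travel": [0,0,0],"delta_rot": [0,0,0]},
  {"travel": [0,0,0],"delta_rot": [0,0,0]},
  {"travel": [0,0,0],"delta_rot": [0,0,0]},
], grip=78)

```text
clock: 40.35
tcp_pos: [0.4266, 0.1838, 0.0245]
tool_rot: [[0.053, 0.999, 0.0], [0.999, -0.053, 0.0], [0.0, 0.0, -1.0]]
contact_force: [-0.3, 0.4, -0.3]
grip_width: 0.0667
gripper_force: 0.0
```

play_rows([
  {"travel": [0,0,0.2],"delta_rot": [0,0,0]},
  {"travel": [0,0,0.4],"delta_rot": [0,0,0]},
  {"travel": [0,0,0.5],"delta_rot": [0,0,0]},
  {"travel": [0,0,0.5],"delta_rot": [0,0,0]},
  {"travel": [0,0,0.5],"delta_rot": [0,0,0]},
])

```text
clock: 40.85
tcp_pos: [0.4267, 0.1835, 0.1495]
tool_rot: [[0.053, 0.999, 0.001], [0.999, -0.053, -0.0], [0.0, 0.001, -1.0]]
contact_force: [0.1, -0.5, -0.9]
grip_width: 0.0664
gripper_force: 0.0
```

Run:
```python
from h import *
C,im=grab("wrist","w6.png"); p,R=pose(); print(p*1000,R.round(3).tolist())
print(*rects(C,terra(im),.034,800),sep="\n")
C,im=grab("top","t6.png"); print(*rects(C,terra(im),.034),sep="\n")
```

```text
[426.27364932 183.39367506 148.84421834] [[0.053, 0.999, -0.0], [0.999, -0.053, -0.0], [-0.0, -0.0, -1.0]]
([278.0, 195.0], 426.9, 184.5, 108.6, 48.7, 86.9)
([538.0, 150.0], 622.9, 213.1, 52.1, 36.3, -87.9)
([400.0, 310.0], 301.3, -297.7, 61.0, 55.6, 86.5)
([209.0, 259.0], 428.0, 161.2, 63.7, 45.9, 88.9)
([29.0, 283.0], 383.3, 606.1, 151.3, 149.6, -72.8)
([423.0, 183.0], 607.3, -373.7, 106.5, 48.3, 5.1)
([517.0, 213.0], 531.0, -594.3, 278.6, 41.1, 0.0)
([188.0, 168.0], 660.2, 212.3, 107.0, 50.9, -1.6)
([542.0, 208.0], 540.1, -668.1, 337.4, 89.9, -0.2)
([553.0, 148.0], 688.2, -700.8, 62.4, 34.5, -7.0)
([355.0, 122.0], 771.5, -214.1, 116.8, 115.3, 88.6)
```

play_rows([
  {"travel": [0.072,0.181,-0.2],"delta_rot": [0,0,0]},
  {"travel": [0.072,0.181,-0.36],"delta_rot": [0,0,0]},
  {"travel": [0.072,0.181,-0.42],"delta_rot": [0,0,0]},
  {"travel": [0.072,0.181,-0.43],"delta_rot": [0,0,0]},
  {"travel": [0.072,0.181,-0.434],"delta_rot": [0,0,0]},
], grip=0)

```text
clock: 41.45
tcp_pos: [0.4438, 0.2289, 0.0403]
tool_rot: [[0.052, 0.999, -0.002], [0.999, -0.052, -0.001], [-0.001, -0.002, -1.0]]
contact_force: [-0.4, 0.3, 0.4]
grip_width: -0.0002
gripper_force: 0.0
```

play_rows([
  {"travel": [0,0,-0.006],"delta_rot": [0,0,0]},
  {"travel": [0,0,-0.006],"delta_rot": [0,0,0]},
  {"travel": [0,0,-0.006],"delta_rot": [0,0,0]},
])

```text
clock: 41.75
tcp_pos: [0.445, 0.2289, 0.0402]
tool_rot: [[0.053, 0.999, 0.001], [0.999, -0.053, 0.0], [0.001, 0.001, -1.0]]
contact_force: [1.6, 0.2, 0.1]
grip_width: -0.0001
gripper_force: 0.0
```

play_rows([
  {"travel": [0,0,-0.004],"delta_rot": [0,0,0]},
  {"travel": [0,0,-0.004],"delta_rot": [0,0,0]},
])

```text
clock: 41.95
tcp_pos: [0.4446, 0.2289, 0.0385]
tool_rot: [[0.053, 0.999, 0.0], [0.999, -0.053, 0.0], [0.0, 0.0, -1.0]]
contact_force: [0.1, 0.6, 0.3]
grip_width: -0.0
gripper_force: 0.0
```

play_rows([
  {"travel": [0,0,-0.004],"delta_rot": [0,0,0]},
  {"travel": [0,0,-0.004],"delta_rot": [0,0,0]},
])

```text
clock: 42.15
tcp_pos: [0.4445, 0.229, 0.0372]
tool_rot: [[0.053, 0.999, -0.0], [0.999, -0.053, -0.0], [-0.0, -0.0, -1.0]]
contact_force: [-0.3, 0.4, -0.3]
grip_width: -0.0
gripper_force: 0.0
```

play_rows([
  {"travel": [0,0,-0.002],"delta_rot": [0,0,0]},
  {"travel": [0,0,-0.002],"delta_rot": [0,0,0]},
])

```text
clock: 42.35
tcp_pos: [0.4444, 0.229, 0.0367]
tool_rot: [[0.053, 0.999, -0.0], [0.999, -0.053, -0.0], [-0.0, -0.0, -1.0]]
contact_force: [0.0, 0.6, 0.3]
grip_width: 0.0001
gripper_force: 0.0
```

play_rows([
  {"travel": [0,0,-0.002],"delta_rot": [0,0,0]},
  {"travel": [0,0,-0.002],"delta_rot": [0,0,0]},
])

```text
clock: 42.55
tcp_pos: [0.4444, 0.229, 0.0362]
tool_rot: [[0.053, 0.999, -0.0], [0.999, -0.053, -0.0], [-0.0, -0.0, -1.0]]
contact_force: [1.0, -0.3, 0.3]
grip_width: 0.0001
gripper_force: 0.0
```

play_rows([
  {"travel": [0,0,-0.002],"delta_rot": [0,0,0]},
  {"travel": [0,0,-0.002],"delta_rot": [0,0,0]},
])

```text
clock: 42.75
tcp_pos: [0.4445, 0.229, 0.0358]
tool_rot: [[0.053, 0.999, 0.0], [0.999, -0.053, 0.0], [0.0, 0.0, -1.0]]
contact_force: [-0.4, 0.3, 2.5]
grip_width: -0.0001
gripper_force: 1.1
```

play_rows([
  {"travel": [0,0,-0.001],"delta_rot": [0,0,0]},
  {"travel": [0,0,-0.001],"delta_rot": [0,0,0]},
])

```text
clock: 42.95
tcp_pos: [0.4446, 0.229, 0.0357]
tool_rot: [[0.053, 0.999, 0.0], [0.999, -0.053, 0.0], [0.0, 0.0, -1.0]]
contact_force: [-0.3, -0.7, 5.7]
grip_width: -0.0
gripper_force: 2.6
```

play_rows([
  {"travel": [0,0,-0.001],"delta_rot": [0,0,0]},
  {"travel": [0,0,-0.001],"delta_rot": [0,0,0]},
])

```text
clock: 43.15
tcp_pos: [0.4446, 0.2291, 0.0356]
tool_rot: [[0.053, 0.999, 0.0], [0.999, -0.053, 0.0], [0.0, 0.0, -1.0]]
contact_force: [-1.6, -0.7, 8.8]
grip_width: -0.0
gripper_force: 4.3
```

play_rows([
  {"travel": [0,0,-0.001],"delta_rot": [0,0,0]},
  {"travel": [0,0,-0.001],"delta_rot": [0,0,0]},
])

```text
clock: 43.35
tcp_pos: [0.4447, 0.2291, 0.0354]
tool_rot: [[0.053, 0.999, 0.001], [0.999, -0.053, 0.0], [0.0, 0.001, -1.0]]
contact_force: [-2.0, -0.8, 11.3]
grip_width: -0.0002
gripper_force: 6.0
```

play_rows([
  {"travel": [0,0,-0.001],"delta_rot": [0,0,0]},
  {"travel": [0,0,-0.001],"delta_rot": [0,0,0]},
])

```text
clock: 43.55
tcp_pos: [0.4447, 0.2291, 0.0353]
tool_rot: [[0.053, 0.999, 0.001], [0.999, -0.053, 0.0], [0.0, 0.001, -1.0]]
contact_force: [-2.4, -1.8, 15.9]
grip_width: -0.0002
gripper_force: 7.9
```

play_rows([
  {"travel": [0,0,0.036],"delta_rot": [0,0,0]},
  {"travel": [-0.12,0.007,0.036],"delta_rot": [0,0,0]},
  {"travel": [-0.12,0.007,0.036],"delta_rot": [0,0,0]},
  {"travel": [-0.12,0.007,0.018],"delta_rot": [0,0,0]},
  {"travel": [-0.12,0.007,0.014],"delta_rot": [0,0,0]},
])

```text
clock: 44.05
tcp_pos: [0.4149, 0.2307, 0.038]
tool_rot: [[0.053, 0.999, 0.0], [0.999, -0.053, -0.0], [-0.0, 0.0, -1.0]]
contact_force: [0.5, -0.8, -0.7]
grip_width: 0.0002
gripper_force: 0.0
```

play_rows([
  {"travel": [0,0,-0.002],"delta_rot": [0,0,0]},
  {"travel": [0,0,-0.002],"delta_rot": [0,0,0]},
])

```text
clock: 44.25
tcp_pos: [0.4147, 0.2307, 0.0376]
tool_rot: [[0.053, 0.999, -0.0], [0.999, -0.053, -0.0], [-0.0, -0.0, -1.0]]
contact_force: [0.5, -0.1, 0.3]
grip_width: 0.0001
gripper_force: 0.0
```

play_rows([
  {"travel": [0,0,-0.002],"delta_rot": [0,0,0]},
  {"travel": [0,0,-0.002],"delta_rot": [0,0,0]},
])

```text
clock: 44.45
tcp_pos: [0.4145, 0.2307, 0.0372]
tool_rot: [[0.053, 0.999, -0.0], [0.999, -0.053, -0.0], [-0.0, -0.0, -1.0]]
contact_force: [0.5, 0.1, -0.5]
grip_width: 0.0
gripper_force: 0.0
```

play_rows([
  {"travel": [0,0,-0.002],"delta_rot": [0,0,0]},
  {"travel": [0,0,-0.002],"delta_rot": [0,0,0]},
])

```text
clock: 44.65
tcp_pos: [0.4145, 0.2307, 0.0368]
tool_rot: [[0.053, 0.999, -0.0], [0.999, -0.053, 0.0], [0.0, -0.0, -1.0]]
contact_force: [0.2, 0.9, -0.5]
grip_width: 0.0
gripper_force: 0.0
```

play_rows([
  {"travel": [0,0,-0.002],"delta_rot": [0,0,0]},
  {"travel": [0,0,-0.002],"delta_rot": [0,0,0]},
])

```text
clock: 44.85
tcp_pos: [0.4145, 0.2307, 0.0363]
tool_rot: [[0.053, 0.999, -0.0], [0.999, -0.053, -0.0], [-0.0, -0.0, -1.0]]
contact_force: [0.0, 0.7, 0.5]
grip_width: 0.0003
gripper_force: 0.0
```

play_rows([
  {"travel": [0,0,-0.001],"delta_rot": [0,0,0]},
  {"travel": [0,0,-0.001],"delta_rot": [0,0,0]},
])

```text
clock: 45.05
tcp_pos: [0.4145, 0.2308, 0.036]
tool_rot: [[0.053, 0.999, -0.0], [0.999, -0.053, 0.0], [0.0, -0.0, -1.0]]
contact_force: [0.6, 0.5, -0.6]
grip_width: -0.0002
gripper_force: 0.0
```

play_rows([
  {"travel": [0,0,-0.001],"delta_rot": [0,0,0]},
  {"travel": [0,0,-0.001],"delta_rot": [0,0,0]},
])

```text
clock: 45.25
tcp_pos: [0.4145, 0.2308, 0.0358]
tool_rot: [[0.053, 0.999, 0.0], [0.999, -0.053, 0.0], [0.0, 0.0, -1.0]]
contact_force: [-0.2, -0.2, 2.4]
grip_width: 0.0
gripper_force: 1.1
```

play_rows([
  {"travel": [0,0,-0.001],"delta_rot": [0,0,0]},
  {"travel": [0,0,-0.002],"delta_rot": [0,0,0]},
])

```text
clock: 45.45
tcp_pos: [0.4145, 0.2308, 0.0355]
tool_rot: [[0.053, 0.999, 0.0], [0.999, -0.053, 0.0], [0.0, 0.0, -1.0]]
contact_force: [-2.6, -0.7, 12.5]
grip_width: 0.0
gripper_force: 6.0
```

play_rows([
  {"travel": [0,0,0.04],"delta_rot": [0,0,0]},
  {"travel": [-0.02,-0.18,0.04],"delta_rot": [0,0,0]},
  {"travel": [-0.02,-0.36,0.04],"delta_rot": [0,0,0]},
  {"travel": [-0.02,-0.36,0.03],"delta_rot": [0,0,0]},
  {"travel": [-0.02,-0.36,0.014],"delta_rot": [0,0,0]},
])

```text
clock: 45.95
tcp_pos: [0.4101, 0.14, 0.0393]
tool_rot: [[0.055, 0.998, 0.001], [0.998, -0.055, 0.0], [0.0, 0.001, -1.0]]
contact_force: [-0.0, 1.5, 0.4]
grip_width: -0.0001
gripper_force: 0.0
```

play_rows([
  {"travel": [0,0,-0.002],"delta_rot": [0,0,0]},
  {"travel": [0,0,-0.004],"delta_rot": [0,0,0]},
  {"travel": [0,0,-0.004],"delta_rot": [0,0,0]},
])

```text
clock: 46.25
tcp_pos: [0.4094, 0.1416, 0.0378]
tool_rot: [[0.051, 0.999, -0.0], [0.999, -0.051, 0.0], [0.0, -0.0, -1.0]]
contact_force: [-0.7, -0.5, -0.2]
grip_width: 0.0004
gripper_force: 0.0
```

play_rows([
  {"travel": [0,0,-0.002],"delta_rot": [0,0,0]},
  {"travel": [0,0,-0.002],"delta_rot": [0,0,0]},
])

```text
clock: 46.45
tcp_pos: [0.4094, 0.141, 0.0373]
tool_rot: [[0.052, 0.999, -0.0], [0.999, -0.052, 0.0], [0.0, -0.0, -1.0]]
contact_force: [0.1, -0.6, -0.2]
grip_width: 0.0004
gripper_force: 0.0
```

play_rows([
  {"travel": [0,0,-0.002],"delta_rot": [0,0,0]},
  {"travel": [0,0,-0.002],"delta_rot": [0,0,0]},
])

```text
clock: 46.65
tcp_pos: [0.4094, 0.1408, 0.0367]
tool_rot: [[0.053, 0.999, -0.0], [0.999, -0.053, -0.0], [-0.0, -0.0, -1.0]]
contact_force: [0.8, 1.3, 0.6]
grip_width: -0.0
gripper_force: 0.0
```

play_rows([
  {"travel": [0,0,-0.001],"delta_rot": [0,0,0]},
  {"travel": [0,0,-0.001],"delta_rot": [0,0,0]},
])

```text
clock: 46.85
tcp_pos: [0.4095, 0.1407, 0.0365]
tool_rot: [[0.053, 0.999, -0.0], [0.999, -0.053, -0.0], [-0.0, -0.0, -1.0]]
contact_force: [-0.5, -0.2, 0.3]
grip_width: -0.0001
gripper_force: 0.0
```

play_rows([
  {"travel": [0,0,-0.001],"delta_rot": [0,0,0]},
  {"travel": [0,0,-0.001],"delta_rot": [0,0,0]},
])

```text
clock: 47.05
tcp_pos: [0.4094, 0.1407, 0.0363]
tool_rot: [[0.053, 0.999, -0.0], [0.999, -0.053, -0.0], [-0.0, -0.0, -1.0]]
contact_force: [-1.0, 0.7, -0.5]
grip_width: 0.0
gripper_force: 0.0
```

play_rows([
  {"travel": [0,0,-0.001],"delta_rot": [0,0,0]},
  {"travel": [0,0,-0.001],"delta_rot": [0,0,0]},
])

```text
clock: 47.25
tcp_pos: [0.4095, 0.1408, 0.036]
tool_rot: [[0.053, 0.999, -0.0], [0.999, -0.053, 0.0], [0.0, -0.0, -1.0]]
contact_force: [-0.5, -0.5, -0.2]
grip_width: 0.0001
gripper_force: 0.0
```

play_rows([
  {"travel": [0,0,-0.001],"delta_rot": [0,0,0]},
  {"travel": [0,0,-0.001],"delta_rot": [0,0,0]},
])

```text
clock: 47.45
tcp_pos: [0.4095, 0.1407, 0.0358]
tool_rot: [[0.053, 0.999, -0.0], [0.999, -0.053, -0.0], [-0.0, -0.0, -1.0]]
contact_force: [-0.6, 0.6, 1.7]
grip_width: 0.0001
gripper_force: 1.1
```

play_rows([
  {"travel": [0,0,-0.001],"delta_rot": [0,0,0]},
  {"travel": [0,0,-0.002],"delta_rot": [0,0,0]},
])

```text
clock: 47.65
tcp_pos: [0.4095, 0.1407, 0.0355]
tool_rot: [[0.053, 0.999, 0.0], [0.999, -0.053, -0.0], [-0.0, 0.0, -1.0]]
contact_force: [-2.8, -1.1, 13.5]
grip_width: -0.0001
gripper_force: 6.5
```

play_rows([
  {"travel": [0,0,0.036],"delta_rot": [0,0,0]},
  {"travel": [0.12,-0.007,0.036],"delta_rot": [0,0,0]},
  {"travel": [0.12,-0.007,0.036],"delta_rot": [0,0,0]},
  {"travel": [0.12,-0.007,0.018],"delta_rot": [0,0,0]},
  {"travel": [0.12,-0.007,0.013],"delta_rot": [0,0,0]},
])

```text
clock: 48.15
tcp_pos: [0.4388, 0.1388, 0.0382]
tool_rot: [[0.053, 0.999, -0.001], [0.999, -0.053, -0.0], [-0.0, -0.001, -1.0]]
contact_force: [-1.2, 0.1, 0.0]
grip_width: 0.0
gripper_force: 0.0
```

play_rows([
  {"travel": [0,0,-0.002],"delta_rot": [0,0,0]},
  {"travel": [0,0,-0.004],"delta_rot": [0,0,0]},
])

```text
clock: 48.35
tcp_pos: [0.4391, 0.1391, 0.0375]
tool_rot: [[0.052, 0.999, -0.0], [0.999, -0.052, -0.0], [-0.0, -0.0, -1.0]]
contact_force: [-0.3, -0.3, 1.1]
grip_width: 0.0001
gripper_force: 0.0
```

play_rows([
  {"travel": [0,0,-0.002],"delta_rot": [0,0,0]},
  {"travel": [0,0,-0.002],"delta_rot": [0,0,0]},
])

```text
clock: 48.55
tcp_pos: [0.4394, 0.1391, 0.037]
tool_rot: [[0.053, 0.999, -0.0], [0.999, -0.053, -0.0], [-0.0, -0.0, -1.0]]
contact_force: [-0.1, -0.3, 0.2]
grip_width: 0.0002
gripper_force: 0.0
```

play_rows([
  {"travel": [0,0,-0.002],"delta_rot": [0,0,0]},
  {"travel": [0,0,-0.002],"delta_rot": [0,0,0]},
])

```text
clock: 48.75
tcp_pos: [0.4394, 0.139, 0.0365]
tool_rot: [[0.053, 0.999, -0.0], [0.999, -0.053, -0.0], [-0.0, -0.0, -1.0]]
contact_force: [0.4, -0.4, -0.1]
grip_width: -0.0001
gripper_force: 0.0
```

play_rows([
  {"travel": [0,0,-0.001],"delta_rot": [0,0,0]},
  {"travel": [0,0,-0.001],"delta_rot": [0,0,0]},
])

```text
clock: 48.95
tcp_pos: [0.4394, 0.139, 0.0363]
tool_rot: [[0.053, 0.999, -0.0], [0.999, -0.053, -0.0], [-0.0, -0.0, -1.0]]
contact_force: [-0.6, 1.1, -0.0]
grip_width: -0.0006
gripper_force: 0.0
```

play_rows([
  {"travel": [0,0,-0.001],"delta_rot": [0,0,0]},
  {"travel": [0,0,-0.001],"delta_rot": [0,0,0]},
])

```text
clock: 49.15
tcp_pos: [0.4395, 0.139, 0.036]
tool_rot: [[0.053, 0.999, -0.0], [0.999, -0.053, 0.0], [0.0, -0.0, -1.0]]
contact_force: [-0.0, 0.2, -0.3]
grip_width: 0.0
gripper_force: 0.0
```

play_rows([
  {"travel": [0,0,-0.001],"delta_rot": [0,0,0]},
  {"travel": [0,0,-0.002],"delta_rot": [0,0,0]},
])

```text
clock: 49.35
tcp_pos: [0.4396, 0.139, 0.0356]
tool_rot: [[0.053, 0.999, 0.0], [0.999, -0.053, -0.0], [-0.0, 0.0, -1.0]]
contact_force: [-1.0, -0.8, 6.4]
grip_width: -0.0003
gripper_force: 3.5
```

play_rows([
  {"travel": [0,0,-0.001],"delta_rot": [0,0,0]},
  {"travel": [0,0,-0.001],"delta_rot": [0,0,0]},
])

```text
clock: 49.55
tcp_pos: [0.4396, 0.139, 0.0355]
tool_rot: [[0.053, 0.999, 0.0], [0.999, -0.053, -0.0], [-0.0, 0.0, -1.0]]
contact_force: [-1.4, -1.7, 8.7]
grip_width: 0.0001
gripper_force: 4.6
```

play_rows([
  {"travel": [0,0,0.1],"delta_rot": [0,0,0]},
  {"travel": [-0.069,-0.158,0.1],"delta_rot": [0,0,0]},
  {"travel": [-0.069,-0.158,0.1],"delta_rot": [0,0,0]},
  {"travel": [-0.069,-0.158,0.1],"delta_rot": [0,0,0]},
], grip=25)

```text
clock: 49.95
tcp_pos: [0.4222, 0.0987, 0.0604]
tool_rot: [[0.054, 0.999, 0.0], [0.999, -0.054, -0.0], [-0.0, 0.0, -1.0]]
contact_force: [0.6, 0.1, 0.2]
grip_width: 0.0213
gripper_force: 0.0
```

play_rows([
  {"travel": [0,0,-0.06],"delta_rot": [0,0,0]},
  {"travel": [0,0,-0.12],"delta_rot": [0,0,0]},
  {"travel": [0,0,-0.136],"delta_rot": [0,0,0]},
  {"travel": [0,0,-0.136],"delta_rot": [0,0,0]},
  {"travel": [0,0,-0.136],"delta_rot": [0,0,0]},
])

```text
clock: 50.45
tcp_pos: [0.4224, 0.0999, 0.0266]
tool_rot: [[0.052, 0.999, 0.0], [0.999, -0.052, 0.0], [0.0, 0.0, -1.0]]
contact_force: [-0.0, -0.2, 0.2]
grip_width: 0.0214
gripper_force: 0.0
```

All four corners touch at 35.8 and hold firm, so this tile is true and looks full height. I'm sliding it under the gauge.

play_rows([
  {"travel": [0.003,0.06,0],"delta_rot": [0,0,0]},
  {"travel": [0.007,0.13,0],"delta_rot": [0,0,0]},
  {"travel": [0.011,0.2,0],"delta_rot": [0,0,0]},
  {"travel": [0.015,0.27,0],"delta_rot": [0,0,0]},
  {"travel": [0.019,0.34,0],"delta_rot": [0,0,0]},
])

```text
clock: 50.95
tcp_pos: [0.4273, 0.1853, 0.0269]
tool_rot: [[0.053, 0.999, 0.001], [0.999, -0.053, 0.0], [0.0, 0.001, -1.0]]
contact_force: [1.2, -1.4, 0.4]
grip_width: 0.0216
gripper_force: 0.3
```

play_rows([
  {"travel": [0.003,0.06,0],"delta_rot": [0,0,0]},
  {"travel": [0.007,0.12,0],"delta_rot": [0,0,0]},
  {"travel": [0.01,0.17,0],"delta_rot": [0,0,0]},
  {"travel": [0.012,0.2,0],"delta_rot": [0,0,0]},
  {"travel": [0.012,0.212,0],"delta_rot": [0,0,0]},
])

```text
clock: 51.45
tcp_pos: [0.43, 0.2382, 0.0263]
tool_rot: [[0.052, 0.999, 0.0], [0.999, -0.052, 0.0], [0.0, 0.0, -1.0]]
contact_force: [0.2, -1.6, 1.4]
grip_width: 0.0214
gripper_force: 0.7
```

play_rows([
  {"travel": [0,0,0],"delta_rot": [0,0,0]},
  {"travel": [0,-0.06,0.06],"delta_rot": [0,0,0]},
  {"travel": [0,-0.24,0.26],"delta_rot": [0,0,0]},
  {"travel": [0,-0.24,0.46],"delta_rot": [0,0,0]},
  {"travel": [0,-0.24,0.62],"delta_rot": [0,0,0]},
])

```text
clock: 51.95
tcp_pos: [0.4293, 0.1755, 0.1788]
tool_rot: [[0.055, 0.998, -0.002], [0.998, -0.055, -0.001], [-0.001, -0.002, -1.0]]
contact_force: [1.3, -0.5, 0.5]
grip_width: 0.0212
gripper_force: 0.0
```

play_rows([
  {"travel": [0,0,0],"delta_rot": [0,0,0]},
  {"travel": [0,0,0],"delta_rot": [0,0,0]},
], grip=0)

```text
clock: 52.15
tcp_pos: [0.4306, 0.1769, 0.1783]
tool_rot: [[0.054, 0.999, 0.002], [0.999, -0.054, 0.0], [0.0, 0.002, -1.0]]
contact_force: [-0.3, -0.5, -0.4]
grip_width: -0.0001
gripper_force: 0.0
```

Run:
```python
from h import *
C,im=grab("wrist","w7.png"); p,R=pose(); print(p*1000,R.round(3).tolist())
print(*rects(C,terra(im),.036,800),sep="\n")
```

```text
[429.94752741 176.9132181  177.31509371] [[0.054, 0.999, 0.0], [0.999, -0.054, -0.0], [-0.0, 0.0, -1.0]]
([524.0, 137.0], 635.6, 212.3, 64.0, 50.4, -3.1)
([272.0, 51.0], 432.3, 286.1, 73.3, 48.4, 86.9)
```

View pics/w7.png

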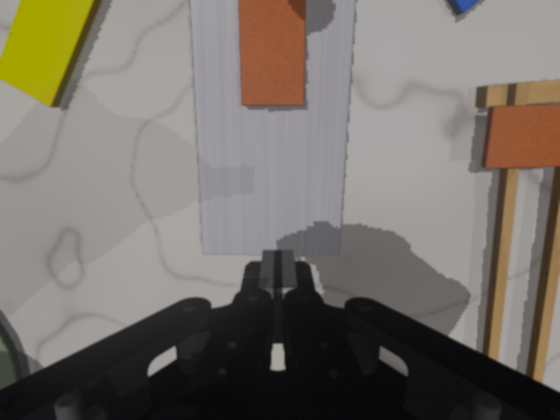

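The tile's near end is at about (272,104) and the plate's near edge is at row 256, columns 202–341. Next I'm locating the knob from above.

play_rows([
  {"travel": [0,0,0.2],"delta_rot": [0,0,0]},
  {"travel": [0.01,0.2,0.3],"delta_rot": [0,0,0]},
  {"travel": [0.02,0.4,0.3],"delta_rot": [0,0,0]},
  {"travel": [0.025,0.5,0.3],"delta_rot": [0,0,0]},
  {"travel": [0.025,0.5,0.3],"delta_rot": [0,0,0]},
])

```text
clock: 52.7
tcp_pos: [0.4348, 0.3066, 0.251]
tool_rot: [[0.048, 0.999, -0.003], [0.999, -0.048, 0.001], [0.001, -0.003, -1.0]]
contact_force: [-0.3, -1.0, 0.9]
grip_width: 0.0002
gripper_force: 0.0
```

play_rows([
  {"travel": [0,0,0],"delta_rot": [0,0,0]},
  {"travel": [0,0,0],"delta_rot": [0,0,0]},
])

```text
clock: 52.9
tcp_pos: [0.4361, 0.3016, 0.2515]
tool_rot: [[0.053, 0.999, -0.001], [0.999, -0.053, -0.001], [-0.002, -0.001, -1.0]]
contact_force: [-0.3, -0.2, -0.0]
grip_width: -0.0
gripper_force: 0.0
```

Run:
```python
from h import *
p,R=pose(); C,im=grab("wrist","w8.png"); print(p*1000)
K,Rw,o=C
h=cv2.cvtColor(im,cv2.COLOR_BGR2HSV)
m=cv2.inRange(h,(0,0,0),(180,255,45)); u=proj(C,[[.436,.346,.155]])[0]; print("expected knob px",u)
for c in cv2.findContours(m[:260],cv2.RETR_LIST,cv2.CHAIN_APPROX_NONE)[0]:
    if cv2.contourArea(c)>200:
        (x,y),r=cv2.minEnclosingCircle(c); print((round(x),round(y)),round(r,1),cv2.contourArea(c),ray(C,(x,y),.155)[0].round(4))
A=cv2.imread("pics/w7.png")
c=manip.camera_params("wrist"); T=np.eye(4); T[:3,:3]=[[.054,.999,0],[.999,-.054,0],[0,0,-1]]; T[:3,3]=[.42995,.1769,.1773]
M=T@np.array(c["tool_from_camera"]); C7=(K,M[:3,:3],M[:3,3])
e=ray(C7,[(202,256),(341,256),(191,0),(354,0)],.02); print("plate",e.round(4).tolist())
cv2.imwrite("pics/k8.png",im[:300])
```

```text
[436.06432383 301.58547528 251.51974452]
expected knob px [274.78041582 145.54414548]
plate [[0.3548, 0.1162, 0.02], [0.4858, 0.1091, 0.02], [0.3707, 0.3303, 0.02], [0.4967, 0.3234, 0.02]]
```

View pics/k8.png

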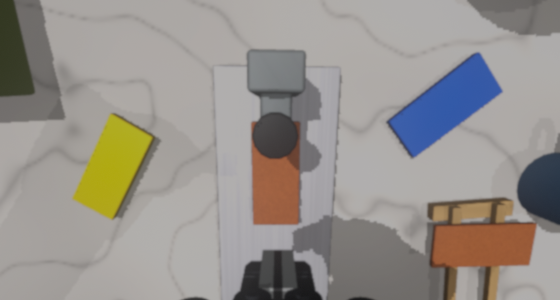

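play_rows([
  {"travel": [-0.028,-0.2,0],"delta_rot": [0,0,0]},
  {"travel": [-0.028,-0.34,-0.1],"delta_rot": [0,0,0]},
  {"travel": [-0.028,-0.34,-0.3],"delta_rot": [0,0,0]},
  {"travel": [-0.028,-0.34,-0.5],"delta_rot": [0,0,0]},
  {"travel": [-0.028,-0.34,-0.7],"delta_rot": [0,0,0]},
], grip=25)

```text
clock: 53.45
tcp_pos: [0.4294, 0.2161, 0.0761]
tool_rot: [[0.055, 0.998, 0.001], [0.998, -0.055, 0.0], [0.0, 0.001, -1.0]]
contact_force: [1.6, 0.6, -0.6]
grip_width: 0.0213
gripper_force: 0.0
```

play_rows([
  {"travel": [0,0,-0.14],"delta_rot": [0,0,0]},
  {"travel": [0,0,-0.2],"delta_rot": [0,0,0]},
  {"travel": [0,0,-0.2],"delta_rot": [0,0,0]},
  {"travel": [0.002,0.05,-0.2],"delta_rot": [0,0,0]},
  {"travel": [0.004,0.09,-0.2],"delta_rot": [0,0,0]},
])

```text
clock: 53.95
tcp_pos: [0.431, 0.2414, 0.0289]
tool_rot: [[0.054, 0.999, 0.002], [0.999, -0.054, 0.001], [0.001, 0.002, -1.0]]
contact_force: [-0.2, -0.3, -0.5]
grip_width: 0.0211
gripper_force: 0.4
```

play_rows([
  {"travel": [0.001,0.01,0],"delta_rot": [0,0,0]},
  {"travel": [0.001,0.021,0],"delta_rot": [0,0,0]},
  {"travel": [0.001,0.021,0],"delta_rot": [0,0,0]},
  {"travel": [0.001,0.021,0],"delta_rot": [0,0,0]},
])

```text
clock: 54.35
tcp_pos: [0.4305, 0.2453, 0.0277]
tool_rot: [[0.053, 0.999, 0.0], [0.999, -0.053, 0.0], [0.0, 0.0, -1.0]]
contact_force: [0.3, 1.0, -0.1]
grip_width: 0.0218
gripper_force: 0.0
```

Run:
```python
from h import *
p,R=pose(); print(p*1000)
c=manip.camera_params("wrist"); K=cam("wrist")[0]; T=np.eye(4); T[:3,:3]=[[.053,.9986,0],[.9986,-.053,0],[0,0,-1]]; T[:3,3]=[.43606,.30159,.25152]
M=T@np.array(c["tool_from_camera"]); C=(K,M[:3,:3],M[:3,3])
print("knob",ray(C,(275,135),.155),"tile",ray(C,[(276,122),(276,223)],.036))
print("plate far", ray(C,[(214,67),(340,67)],.02))
```

```text
[430.53697698 245.27577842  27.74610501]
knob [[0.43666356 0.35323852 0.155     ]] tile [[0.43706074 0.35780095 0.036     ]
 [0.43121938 0.2505479  0.036     ]]
plate far [[0.37722401 0.41460124 0.02      ]
 [0.50458493 0.40779775 0.02      ]]
```

play_rows([
  {"travel": [0,-0.04,0],"delta_rot": [0,0,0]},
  {"travel": [0,-0.1,0.1],"delta_rot": [0,0,0]},
  {"travel": [0,-0.1,0.3],"delta_rot": [0,0,0]},
  {"travel": [0,-0.1,0.5],"delta_rot": [0,0,0]},
  {"travel": [0,-0.1,0.69],"delta_rot": [0,0,0]},
])

```text
clock: 54.85
tcp_pos: [0.43, 0.2193, 0.2019]
tool_rot: [[0.053, 0.999, -0.001], [0.999, -0.053, -0.0], [-0.0, -0.001, -1.0]]
contact_force: [1.5, 0.0, -0.2]
grip_width: 0.0218
gripper_force: 0.0
```

play_rows([
  {"travel": [0.025,0.2,0.0],"delta_rot": [0,0,0]},
  {"travel": [0.025,0.4,0.0],"delta_rot": [0,0,0]},
  {"travel": [0.025,0.531,0],"delta_rot": [0,0,0]},
  {"travel": [0.025,0.531,-0.1],"delta_rot": [0,0,0]},
  {"travel": [0.025,0.531,-0.16],"delta_rot": [0,0,0]},
], grip=0)

```text
clock: 55.35
tcp_pos: [0.4363, 0.3525, 0.1584]
tool_rot: [[0.052, 0.999, -0.001], [0.999, -0.052, -0.001], [-0.001, -0.001, -1.0]]
contact_force: [0.0, -0.8, -0.2]
grip_width: -0.0003
gripper_force: 0.0
```

play_rows([
  {"travel": [0,0,-0.01],"delta_rot": [0,0,0]},
  {"travel": [0,0,-0.02],"delta_rot": [0,0,0]},
  {"travel": [0,0,-0.03],"delta_rot": [0,0,0]},
  {"travel": [0,0,-0.04],"delta_rot": [0,0,0]},
  {"travel": [0,0,-0.04],"delta_rot": [0,0,0]},
])

```text
clock: 55.85
tcp_pos: [0.437, 0.3529, 0.1503]
tool_rot: [[0.053, 0.999, 0.001], [0.999, -0.053, 0.0], [0.0, 0.001, -1.0]]
contact_force: [0.6, -0.2, 1.5]
grip_width: -0.0001
gripper_force: 0.5
```

play_rows([
  {"travel": [0,0,-0.02],"delta_rot": [0,0,0]},
  {"travel": [0,0,-0.04],"delta_rot": [0,0,0]},
  {"travel": [0,0,-0.06],"delta_rot": [0,0,0]},
  {"travel": [0,0,-0.06],"delta_rot": [0,0,0]},
])

```text
clock: 56.25
tcp_pos: [0.4365, 0.3531, 0.1343]
tool_rot: [[0.053, 0.999, -0.001], [0.999, -0.053, -0.0], [-0.0, -0.001, -1.0]]
contact_force: [1.7, -0.1, 1.4]
grip_width: 0.0001
gripper_force: 0.9
```

play_rows([
  {"travel": [0,0,-0.01],"delta_rot": [0,0,0]},
  {"travel": [0,0,-0.02],"delta_rot": [0,0,0]},
  {"travel": [0,0,-0.02],"delta_rot": [0,0,0]},
])

```text
clock: 56.55
tcp_pos: [0.4366, 0.3532, 0.1298]
tool_rot: [[0.053, 0.999, -0.0], [0.999, -0.053, -0.0], [-0.0, -0.0, -1.0]]
contact_force: [-0.1, -0.4, 2.6]
grip_width: -0.0001
gripper_force: 1.0
```

play_rows([
  {"travel": [0,0,-0.004],"delta_rot": [0,0,0]},
  {"travel": [0,0,-0.004],"delta_rot": [0,0,0]},
])

```text
clock: 56.75
tcp_pos: [0.4366, 0.3532, 0.129]
tool_rot: [[0.053, 0.999, -0.0], [0.999, -0.053, -0.0], [-0.0, -0.0, -1.0]]
contact_force: [-1.2, -0.6, 1.9]
grip_width: 0.0002
gripper_force: 1.1
```

play_rows([
  {"travel": [0,0,-0.004],"delta_rot": [0,0,0]},
  {"travel": [0,0,-0.004],"delta_rot": [0,0,0]},
])

```text
clock: 56.95
tcp_pos: [0.4366, 0.3532, 0.128]
tool_rot: [[0.053, 0.999, -0.0], [0.999, -0.053, -0.0], [-0.0, -0.0, -1.0]]
contact_force: [-1.5, -0.7, 2.0]
grip_width: 0.0003
gripper_force: 1.1
```

play_rows([
  {"travel": [0,0,-0.002],"delta_rot": [0,0,0]},
  {"travel": [0,0,-0.002],"delta_rot": [0,0,0]},
])

```text
clock: 57.15
tcp_pos: [0.4366, 0.3532, 0.1275]
tool_rot: [[0.053, 0.999, -0.0], [0.999, -0.053, -0.0], [-0.0, -0.0, -1.0]]
contact_force: [-1.3, -0.5, 2.0]
grip_width: 0.0001
gripper_force: 1.1
```

play_rows([
  {"travel": [0,0,-0.001],"delta_rot": [0,0,0]},
  {"travel": [0,0,-0.001],"delta_rot": [0,0,0]},
])

```text
clock: 57.35
tcp_pos: [0.4367, 0.3531, 0.1273]
tool_rot: [[0.053, 0.999, -0.0], [0.999, -0.053, -0.0], [-0.0, -0.0, -1.0]]
contact_force: [-1.8, -0.1, 1.7]
grip_width: 0.0001
gripper_force: 1.1
```

play_rows([
  {"travel": [0,0,-0.001],"delta_rot": [0,0,0]},
  {"travel": [0,0,-0.001],"delta_rot": [0,0,0]},
])

```text
clock: 57.55
tcp_pos: [0.4367, 0.3532, 0.1271]
tool_rot: [[0.053, 0.999, -0.0], [0.999, -0.053, 0.0], [0.0, -0.0, -1.0]]
contact_force: [-2.3, -0.6, 2.5]
grip_width: 0.0002
gripper_force: 1.1
```

play_rows([
  {"travel": [0,0,-0.002],"delta_rot": [0,0,0]},
  {"travel": [0,0,-0.002],"delta_rot": [0,0,0]},
])

```text
clock: 57.75
tcp_pos: [0.4367, 0.3532, 0.1265]
tool_rot: [[0.053, 0.999, -0.0], [0.999, -0.053, 0.0], [0.0, -0.0, -1.0]]
contact_force: [-1.7, -0.2, 2.1]
grip_width: -0.0
gripper_force: 1.1
```

play_rows([
  {"travel": [0,0,-0.001],"delta_rot": [0,0,0]},
  {"travel": [0,0,-0.002],"delta_rot": [0,0,0]},
])

```text
clock: 57.95
tcp_pos: [0.4367, 0.3532, 0.1261]
tool_rot: [[0.053, 0.999, 0.0], [0.999, -0.053, 0.0], [0.0, 0.0, -1.0]]
contact_force: [-2.0, 0.3, 2.8]
grip_width: 0.0002
gripper_force: 1.2
```

play_rows([
  {"travel": [0,0,-0.001],"delta_rot": [0,0,0]},
  {"travel": [0,0,-0.001],"delta_rot": [0,0,0]},
])

```text
clock: 58.15
tcp_pos: [0.4367, 0.3532, 0.1259]
tool_rot: [[0.053, 0.999, 0.0], [0.999, -0.053, 0.0], [0.0, 0.0, -1.0]]
contact_force: [-2.7, -0.6, 4.6]
grip_width: 0.0
gripper_force: 2.1
```

play_rows([
  {"travel": [0,0,-0.001],"delta_rot": [0,0,0]},
  {"travel": [0,0,-0.001],"delta_rot": [0,0,0]},
])

```text
clock: 58.35
tcp_pos: [0.4368, 0.3532, 0.1257]
tool_rot: [[0.053, 0.999, 0.0], [0.999, -0.053, 0.0], [0.0, 0.0, -1.0]]
contact_force: [-1.6, -2.0, 8.1]
grip_width: 0.0002
gripper_force: 3.5
```

Travel is 29 mm at 8 N, so this one is full height. I'm holding briefly, releasing, then drawing the tile back by its free end.

play_rows([
  {"travel": [0,0,-0.001],"delta_rot": [0,0,0]},
  {"travel": [0,0,-0.001],"delta_rot": [0,0,0]},
  {"travel": [0,0,-0.001],"delta_rot": [0,0,0]},
  {"travel": [0,0,-0.001],"delta_rot": [0,0,0]},
  {"travel": [0,0,-0.001],"delta_rot": [0,0,0]},
])

```text
clock: 58.85
tcp_pos: [0.4368, 0.3532, 0.1257]
tool_rot: [[0.053, 0.999, 0.0], [0.999, -0.053, 0.0], [0.0, 0.0, -1.0]]
contact_force: [-1.9, -1.3, 11.0]
grip_width: 0.0002
gripper_force: 4.9
```

play_rows([
  {"travel": [0,0,0.1],"delta_rot": [0,0,0]},
  {"travel": [0,0,0.25],"delta_rot": [0,0,0]},
  {"travel": [-0.005,-0.1,0.3],"delta_rot": [0,0,0]},
  {"travel": [-0.02,-0.25,0.3],"delta_rot": [0,0,0]},
  {"travel": [-0.02,-0.354,0.3],"delta_rot": [0,0,0]},
])

```text
clock: 59.35
tcp_pos: [0.4316, 0.2627, 0.2005]
tool_rot: [[0.053, 0.999, 0.001], [0.999, -0.053, -0.001], [-0.001, 0.001, -1.0]]
contact_force: [-0.2, 0.9, -0.4]
grip_width: 0.0002
gripper_force: 0.0
```

play_rows([
  {"travel": [0,0,-0.15],"delta_rot": [0,0,0]},
  {"travel": [0,0,-0.3],"delta_rot": [0,0,0]},
  {"travel": [0,0,-0.48],"delta_rot": [0,0,0]},
  {"travel": [0,0,-0.58],"delta_rot": [0,0,0]},
  {"travel": [0,0,-0.58],"delta_rot": [0,0,0]},
], grip=78)

```text
clock: 59.85
tcp_pos: [0.4302, 0.2638, 0.0527]
tool_rot: [[0.052, 0.999, -0.004], [0.999, -0.052, -0.002], [-0.003, -0.004, -1.0]]
contact_force: [0.5, -1.0, 1.2]
grip_width: 0.0668
gripper_force: 0.0
```

play_rows([
  {"travel": [0.002,0,-0.08],"delta_rot": [0,0,0]},
  {"travel": [0.002,0,-0.118],"delta_rot": [0,0,0]},
  {"travel": [0.002,0,-0.118],"delta_rot": [0,0,0]},
])

```text
clock: 60.15
tcp_pos: [0.4322, 0.2646, 0.0259]
tool_rot: [[0.053, 0.999, -0.0], [0.999, -0.053, -0.0], [-0.0, -0.0, -1.0]]
contact_force: [-0.8, -0.8, 0.4]
grip_width: 0.0667
gripper_force: 0.0
```

play_rows([
  {"travel": [0,0,0],"delta_rot": [0,0,0]},
  {"travel": [0,0,0],"delta_rot": [0,0,0]},
  {"travel": [0,0,0],"delta_rot": [0,0,0]},
  {"travel": [0,0,0.006],"delta_rot": [0,0,0]},
  {"travel": [0,0,0.012],"delta_rot": [0,0,0]},
], grip=0)

```text
clock: 60.65
tcp_pos: [0.4325, 0.2647, 0.0295]
tool_rot: [[0.053, 0.999, 0.001], [0.999, -0.053, 0.0], [0.0, 0.001, -1.0]]
contact_force: [-0.8, -0.5, -1.4]
grip_width: 0.0477
gripper_force: 61.8
```

play_rows([
  {"travel": [-0.004,-0.08,0],"delta_rot": [0,0,0]},
  {"travel": [-0.01,-0.18,0],"delta_rot": [0,0,0]},
  {"travel": [-0.016,-0.28,0],"delta_rot": [0,0,0]},
  {"travel": [-0.02,-0.36,0],"delta_rot": [0,0,0]},
  {"travel": [-0.02,-0.36,-0.01],"delta_rot": [0,0,0]},
])

```text
clock: 61.15
tcp_pos: [0.4273, 0.1713, 0.0268]
tool_rot: [[0.056, 0.998, -0.0], [0.998, -0.056, -0.003], [-0.003, 0.0, -1.0]]
contact_force: [-5.0, -22.3, 43.5]
grip_width: 0.048
gripper_force: 66.6
```

play_rows([
  {"travel": [0,0,-0.003],"delta_rot": [0,0,0]},
  {"travel": [0,0,-0.003],"delta_rot": [0,0,0]},
  {"travel": [0,0,-0.003],"delta_rot": [0,0,0]},
  {"travel": [0,0,-0.003],"delta_rot": [0,0,0]},
], grip=78)

```text
clock: 61.55
tcp_pos: [0.4272, 0.1751, 0.0257]
tool_rot: [[0.052, 0.999, 0.0], [0.999, -0.052, 0.0], [0.0, 0.0, -1.0]]
contact_force: [-0.1, -0.2, 0.5]
grip_width: 0.0664
gripper_force: 0.0
```

play_rows([
  {"travel": [0,0,0.2],"delta_rot": [0,0,0]},
  {"travel": [0,0,0.4],"delta_rot": [0,0,0]},
  {"travel": [0.01,0.16,0.5],"delta_rot": [0,0,0]},
  {"travel": [0.01,0.16,0.5],"delta_rot": [0,0,0]},
  {"travel": [0.01,0.16,0.5],"delta_rot": [0,0,0]},
])

```text
clock: 62.05
tcp_pos: [0.4298, 0.2153, 0.1509]
tool_rot: [[0.052, 0.999, 0.001], [0.999, -0.052, 0.0], [0.0, 0.001, -1.0]]
contact_force: [0.6, -0.7, -0.1]
grip_width: 0.0669
gripper_force: 0.0
```

Run:
```python
from h import *
p,R=pose(); C,im=grab("wrist","w9.png"); print(p*1000,R.round(3).tolist())
print(*rects(C,terra(im),.036,800),sep="\n")
```

```text
[429.7529246  215.25682943 150.86795629] [[0.052, 0.999, 0.001], [0.999, -0.052, 0.0], [0.0, 0.001, -1.0]]
([532.0, 191.0], 625.5, 213.2, 51.8, 45.5, -86.8)
([276.0, 193.0], 429.1, 219.4, 107.2, 48.2, 87.5)
```

play_rows([
  {"travel": [-0.002,0.016,-0.2],"delta_rot": [0,0,0]},
  {"travel": [-0.002,0.016,-0.38],"delta_rot": [0,0,0]},
  {"travel": [-0.002,0.016,-0.47],"delta_rot": [0,0,0]},
  {"travel": [-0.002,0.016,-0.5],"delta_rot": [0,0,0]},
  {"travel": [-0.002,0.016,-0.5],"delta_rot": [0,0,0]},
])

```text
clock: 62.6
tcp_pos: [0.4284, 0.2183, 0.0247]
tool_rot: [[0.052, 0.999, -0.002], [0.999, -0.052, -0.001], [-0.001, -0.002, -1.0]]
contact_force: [-0.4, 0.9, 0.8]
grip_width: 0.0668
gripper_force: 0.0
```

play_rows([
  {"travel": [0,0,0],"delta_rot": [0,0,0]},
  {"travel": [0,0,0],"delta_rot": [0,0,0]},
  {"travel": [0,0,0],"delta_rot": [0,0,0]},
  {"travel": [0,0,0.004],"delta_rot": [0,0,0]},
  {"travel": [0,0,0.008],"delta_rot": [0,0,0]},
], grip=0)

```text
clock: 63.1
tcp_pos: [0.4292, 0.2186, 0.028]
tool_rot: [[0.053, 0.999, 0.0], [0.999, -0.053, 0.0], [0.0, 0.0, -1.0]]
contact_force: [-0.0, 0.8, -1.1]
grip_width: 0.048
gripper_force: 61.8
```

play_rows([
  {"travel": [0,0,0.2],"delta_rot": [0,0,0]},
  {"travel": [0,0,0.4],"delta_rot": [0,0,0]},
  {"travel": [0,-0.15,0.45],"delta_rot": [0,0,-0.07]},
  {"travel": [0,-0.33,0.45],"delta_rot": [0,0,-0.14]},
  {"travel": [0,-0.5,0.45],"delta_rot": [0,0,-0.21]},
])

```text
clock: 63.6
tcp_pos: [0.429, 0.092, 0.1408]
tool_rot: [[0.478, 0.878, 0.001], [0.878, -0.478, -0.0], [0.0, 0.001, -1.0]]
contact_force: [0.5, -0.2, -1.7]
grip_width: 0.048
gripper_force: 63.1
```

play_rows([
  {"travel": [0.05,-0.9,0],"delta_rot": [0,0,-0.3]},
  {"travel": [0.05,-0.9,0],"delta_rot": [0,0,-0.3]},
  {"travel": [0.05,-0.9,0],"delta_rot": [0,0,-0.3]},
  {"travel": [0.05,-0.9,0],"delta_rot": [0,0,-0.3]},
  {"travel": [0.05,-0.9,0],"delta_rot": [0,0,-0.3]},
])

```text
clock: 64.1
tcp_pos: [0.4409, -0.1352, 0.1402]
tool_rot: [[0.905, 0.426, -0.0], [0.426, -0.905, -0.001], [-0.001, 0.001, -1.0]]
contact_force: [0.2, 0.2, -0.5]
grip_width: 0.0477
gripper_force: 63.1
```

play_rows([
  {"travel": [-0.08,-0.5,0.16],"delta_rot": [0,0,-0.181]},
  {"travel": [-0.08,-0.5,0.16],"delta_rot": [0,0,-0.181]},
  {"travel": [-0.08,-0.5,0.16],"delta_rot": [0,0,-0.181]},
  {"travel": [-0.08,-0.5,0.16],"delta_rot": [0,0,-0.181]},
  {"travel": [-0.08,-0.5,0.16],"delta_rot": [0,0,-0.181]},
])

```text
clock: 64.6
tcp_pos: [0.4214, -0.2564, 0.1802]
tool_rot: [[0.998, 0.07, 0.0], [0.07, -0.998, 0.0], [0.0, -0.0, -1.0]]
contact_force: [-0.0, 0.7, -1.8]
grip_width: 0.0477
gripper_force: 63.1
```

play_rows([
  {"travel": [0,0,0],"delta_rot": [0,0,0]},
  {"travel": [0,0,0],"delta_rot": [0,0,0]},
])

```text
clock: 64.8
tcp_pos: [0.4218, -0.2552, 0.1798]
tool_rot: [[0.997, 0.073, -0.0], [0.073, -0.997, 0.001], [-0.0, -0.001, -1.0]]
contact_force: [-0.3, 0.3, -0.4]
grip_width: 0.0478
gripper_force: 63.1
```

Run:
```python
from h import *
p,R=pose(); C,im=grab("wrist","w10.png"); print(p*1000,R.round(3).tolist())
h=cv2.cvtColor(im,cv2.COLOR_BGR2HSV); b=cv2.inRange(h,(12,50,90),(26,220,255)); print(rects(C,b,.015,500))
```

```text
[ 421.83859599 -255.24506546  179.83111351] [[0.997, 0.073, -0.0], [0.073, -0.997, 0.001], [-0.0, -0.001, -1.0]]
[([304.0, 132.0], 450.6, -261.9, 150.0, 119.5, 3.8)]
```

View pics/w10.png

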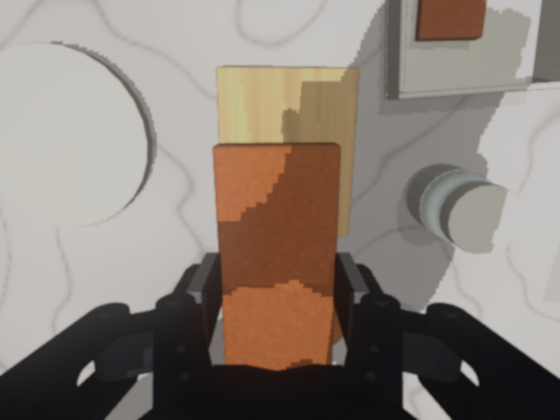

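The board's edges measure 150.0 × 119.5 mm with its centre at (450.6,-261.9), so I'm laying the tile there.

play_rows([
  {"travel": [0.115,-0.027,-0.1],"delta_rot": [0,0,0]},
  {"travel": [0.115,-0.027,-0.3],"delta_rot": [0,0,0]},
  {"travel": [0.115,-0.027,-0.48],"delta_rot": [0,0,0]},
  {"travel": [0.115,-0.027,-0.59],"delta_rot": [0,0,0]},
  {"travel": [0.115,-0.027,-0.61],"delta_rot": [0,0,0]},
])

```text
clock: 65.35
tcp_pos: [0.4491, -0.2615, 0.0247]
tool_rot: [[0.997, 0.072, -0.004], [0.072, -0.997, 0.003], [-0.004, -0.003, -1.0]]
contact_force: [0.5, -0.2, -0.8]
grip_width: 0.0478
gripper_force: 63.0
```

play_rows([
  {"travel": [0,0,-0.012],"delta_rot": [0,0,0]},
  {"travel": [0,0,-0.02],"delta_rot": [0,0,0]},
  {"travel": [0,0,-0.02],"delta_rot": [0,0,0]},
])

```text
clock: 65.65
tcp_pos: [0.4512, -0.2634, 0.0238]
tool_rot: [[0.998, 0.071, 0.002], [0.071, -0.998, -0.001], [0.002, 0.001, -1.0]]
contact_force: [-0.1, -0.5, -0.7]
grip_width: 0.0475
gripper_force: 63.0
```

play_rows([
  {"travel": [0,0,0],"delta_rot": [0,0,0]},
  {"travel": [0,0,0],"delta_rot": [0,0,0]},
  {"travel": [0,0,0],"delta_rot": [0,0,0]},
  {"travel": [0,0,0],"delta_rot": [0,0,0]},
], grip=78)

```text
clock: 66.05
tcp_pos: [0.4506, -0.2632, 0.0228]
tool_rot: [[0.998, 0.071, 0.0], [0.071, -0.998, -0.0], [0.0, 0.0, -1.0]]
contact_force: [-0.7, 1.0, -0.8]
grip_width: 0.0665
gripper_force: 0.0
```

play_rows([
  {"travel": [0,0,0.2],"delta_rot": [0,0,0]},
  {"travel": [0,0,0.4],"delta_rot": [0,0,0]},
  {"travel": [0,0,0.6],"delta_rot": [0,0,0]},
  {"travel": [0,0,0.64],"delta_rot": [0,0,0]},
  {"travel": [0,0,0.64],"delta_rot": [0,0,0]},
])

```text
clock: 66.55
tcp_pos: [0.4512, -0.2637, 0.1846]
tool_rot: [[0.998, 0.07, 0.003], [0.07, -0.998, -0.002], [0.003, 0.002, -1.0]]
contact_force: [0.5, 0.4, -0.2]
grip_width: 0.0667
gripper_force: 0.0
```

Run:
```python
from h import *
p,R=pose(); C,im=grab("wrist","w11.png"); print(p*1000,R.round(3).tolist())
h=cv2.cvtColor(im,cv2.COLOR_BGR2HSV); b=cv2.inRange(h,(12,50,90),(26,220,255)); print(rects(C,b,.015,500)); print(rects(C,terra(im),.031,500))
C,im=grab("top","t11.png"); print(*rects(C,terra(im),.031),sep="\n")
```

```text
[ 451.22498062 -263.68124741  184.59746456] [[0.998, 0.07, 0.003], [0.07, -0.998, -0.002], [0.003, 0.002, -1.0]]
[([317.0, 349.0], 277.1, -320.9, 38.9, 30.4, -8.3), ([274.0, 180.0], 450.7, -262.1, 150.2, 120.0, 3.7)]
[([302.0, 336.0], 306.1, -299.4, 74.9, 58.3, 11.9), ([277.0, 187.0], 451.7, -264.5, 109.5, 49.8, 4.5), ([431.0, 37.0], 582.0, -377.4, 55.5, 47.7, 5.1)]
([401.0, 310.0], 298.2, -304.3, 55.7, 49.1, -67.8)
([28.0, 294.0], 353.1, 596.0, 141.1, 61.7, 78.0)
([380.0, 246.0], 452.7, -263.1, 109.4, 50.4, 4.6)
([419.0, 175.0], 620.7, -374.3, 83.1, 49.3, 5.2)
([513.0, 172.0], 634.2, -596.1, 69.1, 39.6, -0.3)
([188.0, 168.0], 661.1, 213.0, 107.2, 51.0, -1.5)
([544.0, 206.0], 540.6, -670.1, 338.4, 89.7, -0.0)
([553.0, 148.0], 689.2, -702.8, 62.3, 34.6, -7.0)
([355.0, 122.0], 772.7, -214.7, 117.3, 115.7, 88.6)
```

play_rows([
  {"travel": [0.4,0.91,0],"delta_rot": [0,0,-0.047]},
  {"travel": [0.4,0.91,0],"delta_rot": [0,0,-0.047]},
  {"travel": [0.4,0.91,0],"delta_rot": [0,0,-0.047]},
  {"travel": [0.4,0.91,0],"delta_rot": [0,0,-0.047]},
  {"travel": [0.4,0.91,0],"delta_rot": [0,0,-0.047]},
])

```text
clock: 67.15
tcp_pos: [0.5503, -0.0334, 0.1809]
tool_rot: [[1.0, -0.027, -0.003], [-0.027, -1.0, 0.0], [-0.003, -0.0, -1.0]]
contact_force: [1.5, -0.5, 0.1]
grip_width: 0.066
gripper_force: 0.0
```

play_rows([
  {"travel": [0.4,0.91,0],"delta_rot": [0,0,0]},
  {"travel": [0.4,0.91,0],"delta_rot": [0,0,0]},
  {"travel": [0.4,0.91,0],"delta_rot": [0,0,0]},
  {"travel": [0.4,0.91,0],"delta_rot": [0,0,0]},
  {"travel": [0.4,0.91,0],"delta_rot": [0,0,0]},
])

```text
clock: 67.65
tcp_pos: [0.6502, 0.194, 0.1803]
tool_rot: [[1.0, -0.027, -0.003], [-0.027, -1.0, -0.001], [-0.003, 0.001, -1.0]]
contact_force: [0.9, 0.6, 0.3]
grip_width: 0.0667
gripper_force: 0.0
```

play_rows([
  {"travel": [0.03,0.08,0],"delta_rot": [0,0,0]},
  {"travel": [0.03,0.08,0],"delta_rot": [0,0,0]},
  {"travel": [0.03,0.08,0],"delta_rot": [0,0,0]},
])

```text
clock: 67.95
tcp_pos: [0.6572, 0.2119, 0.1804]
tool_rot: [[1.0, -0.027, -0.003], [-0.027, -1.0, -0.001], [-0.003, 0.001, -1.0]]
contact_force: [-0.3, -0.7, -0.2]
grip_width: 0.0668
gripper_force: 0.0
```

Run:
```python
from h import *
p,R=pose(); C,im=grab("wrist","w12.png"); print(p*1000,R.round(3).tolist())
print(rects(C,terra(im),.040,500))
```

```text
[657.17636457 211.87700203 180.35679323] [[1.0, -0.027, -0.003], [-0.027, -1.0, -0.001], [-0.003, 0.001, -1.0]]
[([275.0, 187.0], 658.9, 212.7, 106.3, 50.0, -1.6)]
```

play_rows([
  {"travel": [0.006,0.003,-0.2],"delta_rot": [0,0,0]},
  {"travel": [0.006,0.003,-0.4],"delta_rot": [0,0,0]},
  {"travel": [0.006,0.003,-0.52],"delta_rot": [0,0,0]},
  {"travel": [0.006,0.003,-0.61],"delta_rot": [0,0,0]},
  {"travel": [0.006,0.003,-0.615],"delta_rot": [0,0,0]},
])

```text
clock: 68.5
tcp_pos: [0.6576, 0.2105, 0.0254]
tool_rot: [[1.0, -0.029, -0.005], [-0.029, -1.0, -0.002], [-0.005, 0.002, -1.0]]
contact_force: [-1.1, -0.2, -0.0]
grip_width: 0.0664
gripper_force: 0.0
```

play_rows([
  {"travel": [0,0,0],"delta_rot": [0,0,0]},
  {"travel": [0,0,0],"delta_rot": [0,0,0]},
  {"travel": [0,0,0],"delta_rot": [0,0,0]},
  {"travel": [0,0,0.01],"delta_rot": [0,0,0]},
  {"travel": [0,0,0.01],"delta_rot": [0,0,0]},
], grip=0)

```text
clock: 69.0
tcp_pos: [0.6599, 0.2128, 0.0323]
tool_rot: [[1.0, -0.028, 0.001], [-0.028, -1.0, 0.0], [0.001, -0.0, -1.0]]
contact_force: [0.6, -0.0, -0.8]
grip_width: 0.0474
gripper_force: 61.8
```

play_rows([
  {"travel": [0,0,0.2],"delta_rot": [0,0,0]},
  {"travel": [0,0,0.4],"delta_rot": [0,0,0]},
  {"travel": [-0.1,0,0.48],"delta_rot": [0,0,0.07]},
  {"travel": [-0.2,0,0.48],"delta_rot": [0,0,0.14]},
  {"travel": [-0.3,-0.02,0.48],"delta_rot": [0,0,0.21]},
])

```text
clock: 69.5
tcp_pos: [0.5838, 0.2084, 0.1525]
tool_rot: [[0.913, 0.407, 0.002], [0.407, -0.914, 0.001], [0.002, 0.0, -1.0]]
contact_force: [0.4, -0.4, -0.5]
grip_width: 0.0477
gripper_force: 62.8
```

play_rows([
  {"travel": [-0.12,-0.02,0],"delta_rot": [0,0,0.07]},
  {"travel": [-0.24,-0.04,0],"delta_rot": [0,0,0.14]},
  {"travel": [-0.36,-0.06,0],"delta_rot": [0,0,0.21]},
  {"travel": [-0.5,-0.08,0],"delta_rot": [0,0,0.28]},
  {"travel": [-0.6,-0.1,0],"delta_rot": [0,0,0.35]},
])

```text
clock: 70.0
tcp_pos: [0.4326, 0.1823, 0.1516]
tool_rot: [[0.407, 0.913, 0.0], [0.913, -0.407, -0.001], [-0.0, 0.001, -1.0]]
contact_force: [-1.1, 0.3, -1.3]
grip_width: 0.0478
gripper_force: 62.8
```

play_rows([
  {"travel": [-0.02,0,0],"delta_rot": [0,0,0.07]},
  {"travel": [-0.02,0,0],"delta_rot": [0,0,0.14]},
  {"travel": [-0.02,0,0],"delta_rot": [0,0,0.175]},
  {"travel": [-0.02,0,0],"delta_rot": [0,0,0.175]},
])

```text
clock: 70.4
tcp_pos: [0.4296, 0.1825, 0.1516]
tool_rot: [[0.058, 0.998, 0.0], [0.998, -0.058, 0.0], [0.0, 0.0, -1.0]]
contact_force: [0.3, -0.6, -1.0]
grip_width: 0.0478
gripper_force: 62.8
```

Run:
```python
from h import *
p,R=pose(); C,im=grab("wrist","w13.png"); print(p*1000,R.round(3).tolist())
print(rects(C,terra(im),.16,500))
```

```text
[429.6262722  182.54164533 151.59089967] [[0.058, 0.998, 0.0], [0.998, -0.058, 0.0], [0.0, 0.0, -1.0]]
[([277.0, 255.0], 429.3, 184.5, 102.6, 49.2, 86.7)]
```

play_rows([
  {"travel": [-0.008,0.003,-0.2],"delta_rot": [0,0,0]},
  {"travel": [-0.008,0.003,-0.36],"delta_rot": [0,0,0]},
  {"travel": [-0.008,0.003,-0.46],"delta_rot": [0,0,0]},
  {"travel": [-0.008,0.003,-0.49],"delta_rot": [0,0,0]},
  {"travel": [-0.008,0.003,-0.495],"delta_rot": [0,0,0]},
])

```text
clock: 70.95
tcp_pos: [0.4273, 0.1836, 0.0274]
tool_rot: [[0.06, 0.998, -0.001], [0.998, -0.06, -0.0], [-0.0, -0.001, -1.0]]
contact_force: [-0.2, 0.6, -0.7]
grip_width: 0.0477
gripper_force: 62.8
```

play_rows([
  {"travel": [0,0,-0.006],"delta_rot": [0,0,0]},
  {"travel": [0,0,-0.01],"delta_rot": [0,0,0]},
])

```text
clock: 71.15
tcp_pos: [0.4283, 0.1836, 0.0262]
tool_rot: [[0.06, 0.998, 0.002], [0.998, -0.06, 0.001], [0.001, 0.002, -1.0]]
contact_force: [0.3, 0.0, -1.6]
grip_width: 0.0477
gripper_force: 62.8
```

play_rows([
  {"travel": [0,0,0],"delta_rot": [0,0,0]},
  {"travel": [0,0,0],"delta_rot": [0,0,0]},
  {"travel": [0,0,0],"delta_rot": [0,0,0]},
  {"travel": [0,0,0],"delta_rot": [0,0,0]},
], grip=78)

```text
clock: 71.55
tcp_pos: [0.4276, 0.1834, 0.0253]
tool_rot: [[0.059, 0.998, 0.0], [0.998, -0.059, 0.0], [0.0, 0.0, -1.0]]
contact_force: [-0.0, 0.1, -0.1]
grip_width: 0.0664
gripper_force: 0.0
```

play_rows([
  {"travel": [0,0,0.2],"delta_rot": [0,0,0]},
  {"travel": [0,0,0.4],"delta_rot": [0,0,0]},
  {"travel": [0,0,0.5],"delta_rot": [0,0,0]},
  {"travel": [0,0,0.5],"delta_rot": [0,0,0]},
  {"travel": [0,0,0.5],"delta_rot": [0,0,0]},
])

```text
clock: 72.05
tcp_pos: [0.4277, 0.1831, 0.1503]
tool_rot: [[0.06, 0.998, 0.001], [0.998, -0.06, -0.0], [-0.0, 0.001, -1.0]]
contact_force: [-0.9, -0.5, -0.8]
grip_width: 0.0666
gripper_force: 0.0
```

Run:
```python
from h import *
p,R=pose(); C,im=grab("wrist","w14.png"); print(p*1000,R.round(3).tolist())
print(rects(C,terra(im),.034,500))
```

```text
[427.71597772 183.10531386 150.2896208 ] [[0.06, 0.998, 0.001], [0.998, -0.06, -0.0], [-0.0, 0.001, -1.0]]
[([278.0, 197.0], 427.7, 182.8, 106.9, 47.9, 86.3)]
```

play_rows([
  {"travel": [0.07,0.175,-0.2],"delta_rot": [0,0,0]},
  {"travel": [0.07,0.175,-0.36],"delta_rot": [0,0,0]},
  {"travel": [0.07,0.175,-0.42],"delta_rot": [0,0,0]},
  {"travel": [0.07,0.175,-0.44],"delta_rot": [0,0,0]},
  {"travel": [0.07,0.175,-0.44],"delta_rot": [0,0,0]},
], grip=0)

```text
clock: 72.6
tcp_pos: [0.4441, 0.227, 0.0393]
tool_rot: [[0.058, 0.998, -0.002], [0.998, -0.058, -0.001], [-0.001, -0.002, -1.0]]
contact_force: [-0.0, 0.9, 0.3]
grip_width: -0.0001
gripper_force: 0.0
```

play_rows([
  {"travel": [0,0,-0.004],"delta_rot": [0,0,0]},
  {"travel": [0,0,-0.008],"delta_rot": [0,0,0]},
  {"travel": [0,0,-0.008],"delta_rot": [0,0,0]},
])

```text
clock: 72.9
tcp_pos: [0.4455, 0.227, 0.0388]
tool_rot: [[0.06, 0.998, 0.001], [0.998, -0.06, 0.0], [0.0, 0.001, -1.0]]
contact_force: [0.3, 0.7, -0.3]
grip_width: 0.0001
gripper_force: 0.0
```

play_rows([
  {"travel": [0,0,-0.002],"delta_rot": [0,0,0]},
  {"travel": [0,0,-0.004],"delta_rot": [0,0,0]},
])

```text
clock: 73.1
tcp_pos: [0.4452, 0.2271, 0.0374]
tool_rot: [[0.059, 0.998, 0.001], [0.998, -0.059, 0.0], [0.0, 0.001, -1.0]]
contact_force: [-0.5, 0.1, 0.5]
grip_width: 0.0003
gripper_force: 0.0
```

play_rows([
  {"travel": [0,0,-0.002],"delta_rot": [0,0,0]},
  {"travel": [0,0,-0.004],"delta_rot": [0,0,0]},
])

```text
clock: 73.3
tcp_pos: [0.445, 0.2271, 0.036]
tool_rot: [[0.059, 0.998, -0.0], [0.998, -0.059, -0.0], [-0.0, -0.0, -1.0]]
contact_force: [0.3, 0.3, -0.8]
grip_width: 0.0002
gripper_force: 0.0
```

play_rows([
  {"travel": [0,0,-0.002],"delta_rot": [0,0,0]},
  {"travel": [0,0,-0.002],"delta_rot": [0,0,0]},
])

```text
clock: 73.5
tcp_pos: [0.4449, 0.2272, 0.0355]
tool_rot: [[0.059, 0.998, -0.0], [0.998, -0.059, -0.0], [-0.0, -0.0, -1.0]]
contact_force: [0.6, -0.4, 0.0]
grip_width: -0.0002
gripper_force: 0.0
```

play_rows([
  {"travel": [0,0,-0.002],"delta_rot": [0,0,0]},
  {"travel": [0,0,-0.002],"delta_rot": [0,0,0]},
])

```text
clock: 73.7
tcp_pos: [0.445, 0.2272, 0.035]
tool_rot: [[0.059, 0.998, -0.0], [0.998, -0.059, -0.0], [-0.0, -0.0, -1.0]]
contact_force: [-0.2, -0.7, -0.2]
grip_width: 0.0
gripper_force: 0.0
```

play_rows([
  {"travel": [0,0,-0.002],"delta_rot": [0,0,0]},
  {"travel": [0,0,-0.002],"delta_rot": [0,0,0]},
])

```text
clock: 73.9
tcp_pos: [0.445, 0.2272, 0.0345]
tool_rot: [[0.059, 0.998, -0.0], [0.998, -0.059, -0.0], [-0.0, -0.0, -1.0]]
contact_force: [0.3, -0.0, 0.6]
grip_width: -0.0002
gripper_force: 0.0
```

play_rows([
  {"travel": [0,0,-0.002],"delta_rot": [0,0,0]},
  {"travel": [0,0,-0.002],"delta_rot": [0,0,0]},
])

```text
clock: 74.1
tcp_pos: [0.4449, 0.2272, 0.034]
tool_rot: [[0.059, 0.998, -0.0], [0.998, -0.059, -0.0], [-0.0, -0.0, -1.0]]
contact_force: [-0.1, -0.8, -0.3]
grip_width: 0.0002
gripper_force: 0.0
```

play_rows([
  {"travel": [0,0,-0.002],"delta_rot": [0,0,0]},
  {"travel": [0,0,-0.002],"delta_rot": [0,0,0]},
])

```text
clock: 74.3
tcp_pos: [0.4449, 0.2271, 0.0335]
tool_rot: [[0.059, 0.998, -0.0], [0.998, -0.059, -0.0], [-0.0, -0.0, -1.0]]
contact_force: [-0.0, -0.6, 0.7]
grip_width: -0.0004
gripper_force: 0.0
```

play_rows([
  {"travel": [0,0,-0.002],"delta_rot": [0,0,0]},
  {"travel": [0,0,-0.002],"delta_rot": [0,0,0]},
])

```text
clock: 74.5
tcp_pos: [0.4449, 0.2272, 0.033]
tool_rot: [[0.059, 0.998, -0.0], [0.998, -0.059, -0.0], [-0.0, -0.0, -1.0]]
contact_force: [-0.7, -0.3, -0.4]
grip_width: -0.0003
gripper_force: 0.0
```

play_rows([
  {"travel": [0,0,-0.002],"delta_rot": [0,0,0]},
  {"travel": [0,0,-0.002],"delta_rot": [0,0,0]},
])

```text
clock: 74.7
tcp_pos: [0.445, 0.2271, 0.0325]
tool_rot: [[0.059, 0.998, -0.0], [0.998, -0.059, -0.0], [-0.0, -0.0, -1.0]]
contact_force: [-0.8, 0.5, 0.7]
grip_width: 0.0001
gripper_force: 0.0
```

play_rows([
  {"travel": [0,0,-0.001],"delta_rot": [0,0,0]},
  {"travel": [0,0,-0.001],"delta_rot": [0,0,0]},
])

```text
clock: 74.9
tcp_pos: [0.445, 0.2272, 0.0323]
tool_rot: [[0.059, 0.998, -0.0], [0.998, -0.059, 0.0], [0.0, -0.0, -1.0]]
contact_force: [-0.5, -1.2, -0.0]
grip_width: 0.0001
gripper_force: 0.0
```

play_rows([
  {"travel": [0,0,-0.001],"delta_rot": [0,0,0]},
  {"travel": [0,0,-0.001],"delta_rot": [0,0,0]},
])

```text
clock: 75.1
tcp_pos: [0.445, 0.2272, 0.0321]
tool_rot: [[0.059, 0.998, -0.0], [0.998, -0.059, -0.0], [-0.0, -0.0, -1.0]]
contact_force: [-0.1, 0.2, 0.2]
grip_width: -0.0003
gripper_force: 0.0
```

Thin, as expected. I'm pressing P1, then moving on to P2.

play_rows([
  {"travel": [0,0,-0.001],"delta_rot": [0,0,0]},
  {"travel": [0,0,-0.002],"delta_rot": [0,0,0]},
])

```text
clock: 75.3
tcp_pos: [0.4451, 0.2272, 0.0317]
tool_rot: [[0.059, 0.998, 0.0], [0.998, -0.059, 0.0], [0.0, 0.0, -1.0]]
contact_force: [0.0, -0.8, 6.6]
grip_width: -0.0
gripper_force: 3.1
```

play_rows([
  {"travel": [0,0,-0.001],"delta_rot": [0,0,0]},
  {"travel": [0,0,-0.002],"delta_rot": [0,0,0]},
])

```text
clock: 75.5
tcp_pos: [0.4451, 0.2272, 0.0314]
tool_rot: [[0.059, 0.998, 0.001], [0.998, -0.059, 0.0], [0.0, 0.001, -1.0]]
contact_force: [-0.8, -3.2, 15.1]
grip_width: 0.0001
gripper_force: 7.1
```

play_rows([
  {"travel": [0,0,0.04],"delta_rot": [0,0,0]},
  {"travel": [-0.12,0.007,0.04],"delta_rot": [0,0,0]},
  {"travel": [-0.12,0.007,0.04],"delta_rot": [0,0,0]},
  {"travel": [-0.12,0.007,0.024],"delta_rot": [0,0,0]},
  {"travel": [-0.12,0.007,0.014],"delta_rot": [0,0,0]},
])

```text
clock: 76.0
tcp_pos: [0.4155, 0.2289, 0.0344]
tool_rot: [[0.059, 0.998, 0.0], [0.998, -0.059, 0.0], [0.0, 0.0, -1.0]]
contact_force: [0.1, -0.9, -0.2]
grip_width: 0.0003
gripper_force: 0.0
```

play_rows([
  {"travel": [0,0,-0.001],"delta_rot": [0,0,0]},
  {"travel": [0,0,-0.002],"delta_rot": [0,0,0]},
])

```text
clock: 76.2
tcp_pos: [0.4152, 0.2288, 0.0339]
tool_rot: [[0.06, 0.998, -0.0], [0.998, -0.06, -0.0], [-0.0, -0.0, -1.0]]
contact_force: [0.8, -0.1, -0.3]
grip_width: 0.0
gripper_force: 0.0
```

play_rows([
  {"travel": [0,0,-0.002],"delta_rot": [0,0,0]},
  {"travel": [0,0,-0.002],"delta_rot": [0,0,0]},
])

```text
clock: 76.4
tcp_pos: [0.4151, 0.2289, 0.0335]
tool_rot: [[0.059, 0.998, -0.0], [0.998, -0.059, 0.0], [0.0, -0.0, -1.0]]
contact_force: [-0.6, -0.1, -0.2]
grip_width: -0.0001
gripper_force: 0.0
```

play_rows([
  {"travel": [0,0,-0.002],"delta_rot": [0,0,0]},
  {"travel": [0,0,-0.002],"delta_rot": [0,0,0]},
])

```text
clock: 76.6
tcp_pos: [0.415, 0.2289, 0.0331]
tool_rot: [[0.059, 0.998, -0.0], [0.998, -0.059, -0.0], [-0.0, -0.0, -1.0]]
contact_force: [-0.8, -0.3, 1.2]
grip_width: -0.0001
gripper_force: 0.0
```

play_rows([
  {"travel": [0,0,-0.002],"delta_rot": [0,0,0]},
  {"travel": [0,0,-0.002],"delta_rot": [0,0,0]},
])

```text
clock: 76.8
tcp_pos: [0.415, 0.2289, 0.0325]
tool_rot: [[0.059, 0.998, -0.0], [0.998, -0.059, -0.0], [-0.0, -0.0, -1.0]]
contact_force: [0.5, -0.2, 0.7]
grip_width: 0.0004
gripper_force: 0.0
```

play_rows([
  {"travel": [0,0,-0.001],"delta_rot": [0,0,0]},
  {"travel": [0,0,-0.001],"delta_rot": [0,0,0]},
])

```text
clock: 77.0
tcp_pos: [0.415, 0.2289, 0.0323]
tool_rot: [[0.059, 0.998, -0.0], [0.998, -0.059, 0.0], [0.0, -0.0, -1.0]]
contact_force: [0.1, -0.8, -0.4]
grip_width: -0.0001
gripper_force: 0.0
```

play_rows([
  {"travel": [0,0,-0.002],"delta_rot": [0,0,0]},
  {"travel": [0,0,-0.002],"delta_rot": [0,0,0]},
])

```text
clock: 77.2
tcp_pos: [0.415, 0.229, 0.0318]
tool_rot: [[0.059, 0.998, 0.0], [0.998, -0.059, 0.0], [0.0, 0.0, -1.0]]
contact_force: [0.5, 1.2, 1.5]
grip_width: 0.0002
gripper_force: 1.0
```

play_rows([
  {"travel": [0,0,-0.001],"delta_rot": [0,0,0]},
  {"travel": [0,0,-0.002],"delta_rot": [0,0,0]},
])

```text
clock: 77.4
tcp_pos: [0.415, 0.229, 0.0315]
tool_rot: [[0.059, 0.998, 0.0], [0.998, -0.059, 0.0], [0.0, 0.0, -1.0]]
contact_force: [-2.7, -0.7, 11.0]
grip_width: 0.0002
gripper_force: 5.5
```

play_rows([
  {"travel": [0,0,0.044],"delta_rot": [0,0,0]},
  {"travel": [-0.02,-0.18,0.044],"delta_rot": [0,0,0]},
  {"travel": [-0.02,-0.36,0.044],"delta_rot": [0,0,0]},
  {"travel": [-0.02,-0.36,0.03],"delta_rot": [0,0,0]},
  {"travel": [-0.02,-0.36,0.014],"delta_rot": [0,0,0]},
])

```text
clock: 77.9
tcp_pos: [0.4105, 0.1381, 0.0353]
tool_rot: [[0.061, 0.998, 0.001], [0.998, -0.061, 0.0], [0.0, 0.001, -1.0]]
contact_force: [1.1, 1.2, 0.8]
grip_width: 0.0005
gripper_force: 0.0
```

play_rows([
  {"travel": [0,0,-0.002],"delta_rot": [0,0,0]},
  {"travel": [0,0,-0.004],"delta_rot": [0,0,0]},
  {"travel": [0,0,-0.004],"delta_rot": [0,0,0]},
])

```text
clock: 78.2
tcp_pos: [0.4099, 0.1398, 0.0339]
tool_rot: [[0.058, 0.998, -0.0], [0.998, -0.058, 0.0], [0.0, -0.0, -1.0]]
contact_force: [-0.3, 0.2, -0.4]
grip_width: 0.0003
gripper_force: 0.0
```

play_rows([
  {"travel": [0,0,-0.002],"delta_rot": [0,0,0]},
  {"travel": [0,0,-0.002],"delta_rot": [0,0,0]},
])

```text
clock: 78.4
tcp_pos: [0.4099, 0.1392, 0.0333]
tool_rot: [[0.059, 0.998, -0.0], [0.998, -0.059, 0.0], [0.0, -0.0, -1.0]]
contact_force: [0.3, 0.3, -0.5]
grip_width: 0.0001
gripper_force: 0.0
```

play_rows([
  {"travel": [0,0,-0.002],"delta_rot": [0,0,0]},
  {"travel": [0,0,-0.002],"delta_rot": [0,0,0]},
])

```text
clock: 78.6
tcp_pos: [0.4099, 0.1389, 0.0328]
tool_rot: [[0.059, 0.998, -0.0], [0.998, -0.059, -0.0], [-0.0, -0.0, -1.0]]
contact_force: [-0.4, 0.2, 0.5]
grip_width: 0.0003
gripper_force: 0.0
```

play_rows([
  {"travel": [0,0,-0.002],"delta_rot": [0,0,0]},
  {"travel": [0,0,-0.002],"delta_rot": [0,0,0]},
])

```text
clock: 78.8
tcp_pos: [0.4099, 0.1389, 0.0323]
tool_rot: [[0.059, 0.998, -0.0], [0.998, -0.059, 0.0], [0.0, -0.0, -1.0]]
contact_force: [-0.4, 0.3, -0.4]
grip_width: 0.0001
gripper_force: 0.0
```

play_rows([
  {"travel": [0,0,-0.001],"delta_rot": [0,0,0]},
  {"travel": [0,0,-0.001],"delta_rot": [0,0,0]},
])

```text
clock: 79.0
tcp_pos: [0.41, 0.1389, 0.0321]
tool_rot: [[0.059, 0.998, -0.0], [0.998, -0.059, 0.0], [0.0, -0.0, -1.0]]
contact_force: [0.9, 0.3, -0.8]
grip_width: 0.0001
gripper_force: 0.0
```

play_rows([
  {"travel": [0,0,-0.001],"delta_rot": [0,0,0]},
  {"travel": [0,0,-0.002],"delta_rot": [0,0,0]},
])

```text
clock: 79.2
tcp_pos: [0.41, 0.1389, 0.0316]
tool_rot: [[0.059, 0.998, 0.0], [0.998, -0.059, -0.0], [-0.0, 0.0, -1.0]]
contact_force: [-1.0, -1.0, 7.3]
grip_width: 0.0
gripper_force: 3.5
```

play_rows([
  {"travel": [0,0,-0.001],"delta_rot": [0,0,0]},
  {"travel": [0,0,-0.001],"delta_rot": [0,0,0]},
])

```text
clock: 79.4
tcp_pos: [0.41, 0.1389, 0.0315]
tool_rot: [[0.059, 0.998, 0.0], [0.998, -0.059, -0.0], [-0.0, 0.0, -1.0]]
contact_force: [-1.6, -1.0, 9.0]
grip_width: -0.0003
gripper_force: 4.8
```

play_rows([
  {"travel": [0,0,0.04],"delta_rot": [0,0,0]},
  {"travel": [0.12,-0.007,0.04],"delta_rot": [0,0,0]},
  {"travel": [0.12,-0.007,0.04],"delta_rot": [0,0,0]},
  {"travel": [0.12,-0.007,0.024],"delta_rot": [0,0,0]},
  {"travel": [0.12,-0.007,0.013],"delta_rot": [0,0,0]},
])

```text
clock: 79.9
tcp_pos: [0.4394, 0.137, 0.0344]
tool_rot: [[0.059, 0.998, -0.001], [0.998, -0.059, -0.0], [-0.0, -0.001, -1.0]]
contact_force: [0.1, -0.0, -0.2]
grip_width: 0.0004
gripper_force: 0.0
```

play_rows([
  {"travel": [0,0,-0.002],"delta_rot": [0,0,0]},
  {"travel": [0,0,-0.004],"delta_rot": [0,0,0]},
  {"travel": [0,0,-0.004],"delta_rot": [0,0,0]},
])

```text
clock: 80.2
tcp_pos: [0.4397, 0.1373, 0.0336]
tool_rot: [[0.059, 0.998, -0.0], [0.998, -0.059, -0.0], [-0.0, -0.0, -1.0]]
contact_force: [0.1, -0.1, -0.0]
grip_width: 0.0
gripper_force: 0.0
```

play_rows([
  {"travel": [0,0,-0.002],"delta_rot": [0,0,0]},
  {"travel": [0,0,-0.002],"delta_rot": [0,0,0]},
])

```text
clock: 80.4
tcp_pos: [0.4399, 0.1372, 0.0331]
tool_rot: [[0.059, 0.998, -0.0], [0.998, -0.059, -0.0], [-0.0, -0.0, -1.0]]
contact_force: [-0.5, 0.2, -0.1]
grip_width: -0.0001
gripper_force: 0.0
```

play_rows([
  {"travel": [0,0,-0.002],"delta_rot": [0,0,0]},
  {"travel": [0,0,-0.002],"delta_rot": [0,0,0]},
])

```text
clock: 80.6
tcp_pos: [0.44, 0.1372, 0.0326]
tool_rot: [[0.059, 0.998, 0.0], [0.998, -0.059, -0.0], [0.0, 0.0, -1.0]]
contact_force: [0.5, -0.0, -0.4]
grip_width: -0.0003
gripper_force: 0.0
```

play_rows([
  {"travel": [0,0,-0.001],"delta_rot": [0,0,0]},
  {"travel": [0,0,-0.001],"delta_rot": [0,0,0]},
])

```text
clock: 80.8
tcp_pos: [0.44, 0.1372, 0.0323]
tool_rot: [[0.059, 0.998, -0.0], [0.998, -0.059, -0.0], [-0.0, -0.0, -1.0]]
contact_force: [-0.6, -0.7, 0.3]
grip_width: -0.0
gripper_force: 0.0
```

play_rows([
  {"travel": [0,0,-0.001],"delta_rot": [0,0,0]},
  {"travel": [0,0,-0.001],"delta_rot": [0,0,0]},
])

```text
clock: 81.0
tcp_pos: [0.44, 0.1372, 0.0321]
tool_rot: [[0.059, 0.998, -0.0], [0.998, -0.059, -0.0], [-0.0, -0.0, -1.0]]
contact_force: [-0.1, 0.9, 0.5]
grip_width: 0.0001
gripper_force: 0.0
```

play_rows([
  {"travel": [0,0,-0.001],"delta_rot": [0,0,0]},
  {"travel": [0,0,-0.002],"delta_rot": [0,0,0]},
])

```text
clock: 81.2
tcp_pos: [0.44, 0.1372, 0.0317]
tool_rot: [[0.059, 0.998, 0.0], [0.998, -0.059, -0.0], [-0.0, 0.0, -1.0]]
contact_force: [-0.5, -1.3, 6.7]
grip_width: -0.0001
gripper_force: 3.3
```

play_rows([
  {"travel": [0,0,-0.001],"delta_rot": [0,0,0]},
  {"travel": [0,0,-0.001],"delta_rot": [0,0,0]},
])

```text
clock: 81.4
tcp_pos: [0.4401, 0.1372, 0.0315]
tool_rot: [[0.059, 0.998, 0.0], [0.998, -0.059, -0.0], [-0.0, 0.0, -1.0]]
contact_force: [-0.9, -0.8, 8.8]
grip_width: 0.0001
gripper_force: 4.4
```

play_rows([
  {"travel": [0,0,0.1],"delta_rot": [0,0,0]},
  {"travel": [-0.07,-0.157,0.1],"delta_rot": [0,0,0]},
  {"travel": [-0.07,-0.157,0.1],"delta_rot": [0,0,0]},
  {"travel": [-0.07,-0.157,0.1],"delta_rot": [0,0,0]},
], grip=25)

```text
clock: 81.8
tcp_pos: [0.4224, 0.0971, 0.0564]
tool_rot: [[0.061, 0.998, 0.0], [0.998, -0.061, -0.0], [-0.0, 0.0, -1.0]]
contact_force: [0.6, -0.4, -0.4]
grip_width: 0.0214
gripper_force: 0.0
```

play_rows([
  {"travel": [0,0,-0.06],"delta_rot": [0,0,0]},
  {"travel": [0,0,-0.11],"delta_rot": [0,0,0]},
  {"travel": [0,0,-0.124],"delta_rot": [0,0,0]},
  {"travel": [0,0,-0.124],"delta_rot": [0,0,0]},
  {"travel": [0,0,-0.124],"delta_rot": [0,0,0]},
])

```text
clock: 82.3
tcp_pos: [0.4226, 0.0984, 0.0256]
tool_rot: [[0.059, 0.998, 0.0], [0.998, -0.059, 0.0], [0.0, 0.0, -1.0]]
contact_force: [-0.8, -0.0, 0.2]
grip_width: 0.0213
gripper_force: 0.0
```

All four corners contact at about 31.9 and hold firm: true, apparently thin. I'm sliding it under the gauge.

play_rows([
  {"travel": [0.003,0.06,0],"delta_rot": [0,0,0]},
  {"travel": [0.007,0.13,0],"delta_rot": [0,0,0]},
  {"travel": [0.011,0.2,0],"delta_rot": [0,0,0]},
  {"travel": [0.015,0.27,0],"delta_rot": [0,0,0]},
  {"travel": [0.019,0.34,0],"delta_rot": [0,0,0]},
])

```text
clock: 82.8
tcp_pos: [0.4275, 0.1837, 0.0259]
tool_rot: [[0.059, 0.998, 0.001], [0.998, -0.059, 0.0], [0.0, 0.001, -1.0]]
contact_force: [0.2, -0.8, 0.4]
grip_width: 0.0215
gripper_force: 0.3
```

play_rows([
  {"travel": [0.003,0.06,0],"delta_rot": [0,0,0]},
  {"travel": [0.007,0.13,0],"delta_rot": [0,0,0]},
  {"travel": [0.011,0.19,0],"delta_rot": [0,0,0]},
  {"travel": [0.014,0.23,0],"delta_rot": [0,0,0]},
  {"travel": [0.014,0.244,0],"delta_rot": [0,0,0]},
])

```text
clock: 83.3
tcp_pos: [0.4308, 0.245, 0.0254]
tool_rot: [[0.058, 0.998, 0.0], [0.998, -0.058, 0.001], [0.001, 0.0, -1.0]]
contact_force: [0.6, -2.0, 0.3]
grip_width: 0.0213
gripper_force: 0.6
```

play_rows([
  {"travel": [0,0,0],"delta_rot": [0,0,0]},
  {"travel": [0,0,0],"delta_rot": [0,0,0]},
])

```text
clock: 83.5
tcp_pos: [0.4307, 0.2434, 0.0253]
tool_rot: [[0.059, 0.998, -0.0], [0.998, -0.059, -0.0], [-0.0, -0.0, -1.0]]
contact_force: [-0.3, 0.7, 0.9]
grip_width: 0.0214
gripper_force: 0.0
```

play_rows([
  {"travel": [0,-0.06,0.06],"delta_rot": [0,0,0]},
  {"travel": [0,-0.2,0.2],"delta_rot": [0,0,0]},
  {"travel": [0,-0.24,0.4],"delta_rot": [0,0,0]},
  {"travel": [0,-0.24,0.62],"delta_rot": [0,0,0]},
  {"travel": [0,-0.24,0.7],"delta_rot": [0,0,0]},
])

```text
clock: 84.0
tcp_pos: [0.4313, 0.1834, 0.2037]
tool_rot: [[0.06, 0.998, 0.003], [0.998, -0.06, 0.001], [0.001, 0.003, -1.0]]
contact_force: [-0.1, -1.4, -0.6]
grip_width: 0.0213
gripper_force: 0.0
```

play_rows([
  {"travel": [0,0,0],"delta_rot": [0,0,0]},
  {"travel": [0,0,0],"delta_rot": [0,0,0]},
], grip=0)

```text
clock: 84.2
tcp_pos: [0.4309, 0.1831, 0.2004]
tool_rot: [[0.06, 0.998, 0.001], [0.998, -0.06, -0.0], [-0.0, 0.001, -1.0]]
contact_force: [-0.4, -0.0, -1.2]
grip_width: 0.0004
gripper_force: 0.0
```

Run:
```python
from h import *
p,R=pose(); C,im=grab("wrist","w15.png"); print(p*1000,R.round(3).tolist())
m=terra(im); print(rects(C,m,.032,500))
m[:,:200]=0; m[:,380:]=0
ys,xs=np.nonzero(m[:200]); v=ys.max(); print(ray(C,(xs[ys>v-3].mean(),v+.5),.032))
```

```text
[430.92297628 183.0558157  200.41043436] [[0.06, 0.998, 0.001], [0.998, -0.06, -0.0], [-0.0, 0.001, -1.0]]
[([273.0, 51.0], 433.5, 296.3, 79.2, 47.8, 86.6)]
[[0.43118528 0.25642505 0.032     ]]
```

play_rows([
  {"travel": [0.023,0.2,0],"delta_rot": [0,0,0]},
  {"travel": [0.023,0.4,0],"delta_rot": [0,0,0]},
  {"travel": [0.023,0.6,0],"delta_rot": [0,0,0]},
  {"travel": [0.023,0.681,0],"delta_rot": [0,0,0]},
  {"travel": [0.023,0.681,-0.1],"delta_rot": [0,0,0]},
])

```text
clock: 84.75
tcp_pos: [0.4355, 0.3585, 0.1755]
tool_rot: [[0.055, 0.998, 0.0], [0.998, -0.055, 0.003], [0.003, 0.0, -1.0]]
contact_force: [0.2, -0.8, -0.5]
grip_width: 0.0001
gripper_force: 0.0
```

play_rows([
  {"travel": [0,0,-0.06],"delta_rot": [0,0,0]},
  {"travel": [0,0,-0.08],"delta_rot": [0,0,0]},
  {"travel": [0,0,-0.1],"delta_rot": [0,0,0]},
  {"travel": [0,0,-0.13],"delta_rot": [0,0,0]},
  {"travel": [0,0,-0.16],"delta_rot": [0,0,0]},
])

```text
clock: 85.25
tcp_pos: [0.4368, 0.3539, 0.1353]
tool_rot: [[0.06, 0.998, 0.001], [0.998, -0.06, 0.0], [0.0, 0.001, -1.0]]
contact_force: [-0.4, -1.0, 1.7]
grip_width: 0.0005
gripper_force: 1.1
```

play_rows([
  {"travel": [0,0,-0.015],"delta_rot": [0,0,0]},
  {"travel": [0,0,-0.03],"delta_rot": [0,0,0]},
  {"travel": [0,0,-0.03],"delta_rot": [0,0,0]},
])

```text
clock: 85.55
tcp_pos: [0.4366, 0.354, 0.1275]
tool_rot: [[0.059, 0.998, -0.0], [0.998, -0.059, -0.0], [-0.0, -0.0, -1.0]]
contact_force: [1.3, -1.8, 2.2]
grip_width: 0.0003
gripper_force: 1.1
```

play_rows([
  {"travel": [0,0,-0.005],"delta_rot": [0,0,0]},
  {"travel": [0,0,-0.005],"delta_rot": [0,0,0]},
])

```text
clock: 85.75
tcp_pos: [0.4366, 0.3542, 0.1267]
tool_rot: [[0.059, 0.998, 0.0], [0.998, -0.059, 0.0], [0.0, 0.0, -1.0]]
contact_force: [0.7, -1.9, 2.7]
grip_width: -0.0002
gripper_force: 1.1
```

play_rows([
  {"travel": [0,0,-0.004],"delta_rot": [0,0,0]},
  {"travel": [0,0,-0.004],"delta_rot": [0,0,0]},
])

```text
clock: 85.95
tcp_pos: [0.4366, 0.3542, 0.1256]
tool_rot: [[0.059, 0.998, 0.0], [0.998, -0.059, 0.0], [0.0, 0.0, -1.0]]
contact_force: [0.7, -1.4, 2.5]
grip_width: 0.0001
gripper_force: 1.1
```

play_rows([
  {"travel": [0,0,-0.004],"delta_rot": [0,0,0]},
  {"travel": [0,0,-0.004],"delta_rot": [0,0,0]},
])

```text
clock: 86.15
tcp_pos: [0.4366, 0.3542, 0.1245]
tool_rot: [[0.059, 0.998, 0.0], [0.998, -0.059, 0.0], [0.0, 0.0, -1.0]]
contact_force: [1.6, -1.0, 1.8]
grip_width: -0.0005
gripper_force: 1.2
```

play_rows([
  {"travel": [0,0,-0.004],"delta_rot": [0,0,0]},
  {"travel": [0,0,-0.004],"delta_rot": [0,0,0]},
])

```text
clock: 86.35
tcp_pos: [0.4365, 0.3542, 0.1235]
tool_rot: [[0.059, 0.998, 0.0], [0.998, -0.059, 0.0], [0.0, 0.0, -1.0]]
contact_force: [1.5, -1.6, 2.4]
grip_width: -0.0004
gripper_force: 1.2
```

play_rows([
  {"travel": [0,0,-0.003],"delta_rot": [0,0,0]},
  {"travel": [0,0,-0.004],"delta_rot": [0,0,0]},
])

```text
clock: 86.55
tcp_pos: [0.4365, 0.3542, 0.1225]
tool_rot: [[0.059, 0.998, 0.0], [0.998, -0.059, 0.0], [0.0, 0.0, -1.0]]
contact_force: [1.3, -1.3, 4.1]
grip_width: 0.0001
gripper_force: 1.3
```

play_rows([
  {"travel": [0,0,-0.002],"delta_rot": [0,0,0]},
  {"travel": [0,0,-0.002],"delta_rot": [0,0,0]},
])

```text
clock: 86.75
tcp_pos: [0.4365, 0.3542, 0.122]
tool_rot: [[0.059, 0.998, -0.0], [0.998, -0.059, 0.0], [0.0, -0.0, -1.0]]
contact_force: [1.8, -1.8, 3.1]
grip_width: -0.0002
gripper_force: 1.2
```

play_rows([
  {"travel": [0,0,-0.001],"delta_rot": [0,0,0]},
  {"travel": [0,0,-0.001],"delta_rot": [0,0,0]},
])

```text
clock: 86.95
tcp_pos: [0.4365, 0.3542, 0.1219]
tool_rot: [[0.059, 0.998, 0.0], [0.998, -0.059, 0.0], [0.0, 0.0, -1.0]]
contact_force: [1.2, -1.4, 4.7]
grip_width: 0.0003
gripper_force: 2.1
```

Contact at 121.9, a travel of about 33 mm, so it's thin. I'm firming up to about 9 N, then backing off and drawing the tile back by its free end.

play_rows([
  {"travel": [0,0,-0.001],"delta_rot": [0,0,0]},
  {"travel": [0,0,-0.002],"delta_rot": [0,0,0]},
  {"travel": [0,0,-0.002],"delta_rot": [0,0,0]},
  {"travel": [0,0,-0.002],"delta_rot": [0,0,0]},
  {"travel": [0,0,-0.002],"delta_rot": [0,0,0]},
])

```text
clock: 87.45
tcp_pos: [0.4365, 0.3543, 0.1217]
tool_rot: [[0.059, 0.998, 0.0], [0.998, -0.059, 0.0], [0.0, 0.0, -1.0]]
contact_force: [0.9, -1.5, 10.0]
grip_width: 0.0003
gripper_force: 4.9
```

play_rows([
  {"travel": [0,0,0.1],"delta_rot": [0,0,0]},
  {"travel": [0,0,0.25],"delta_rot": [0,0,0]},
  {"travel": [-0.005,-0.1,0.3],"delta_rot": [0,0,0]},
  {"travel": [-0.02,-0.25,0.3],"delta_rot": [0,0,0]},
  {"travel": [-0.02,-0.352,0.3],"delta_rot": [0,0,0]},
])

```text
clock: 87.95
tcp_pos: [0.4308, 0.2644, 0.1964]
tool_rot: [[0.059, 0.998, -0.0], [0.998, -0.059, -0.001], [-0.001, -0.0, -1.0]]
contact_force: [0.9, 0.5, -0.2]
grip_width: -0.0002
gripper_force: 0.0
```

play_rows([
  {"travel": [0,0,-0.15],"delta_rot": [0,0,0]},
  {"travel": [0,0,-0.3],"delta_rot": [0,0,0]},
  {"travel": [0,0,-0.48],"delta_rot": [0,0,0]},
  {"travel": [0,0,-0.58],"delta_rot": [0,0,0]},
  {"travel": [0,0,-0.58],"delta_rot": [0,0,0]},
], grip=78)

```text
clock: 88.45
tcp_pos: [0.4295, 0.2655, 0.0486]
tool_rot: [[0.058, 0.998, -0.005], [0.998, -0.058, -0.002], [-0.002, -0.005, -1.0]]
contact_force: [0.3, 0.1, 1.4]
grip_width: 0.067
gripper_force: 0.0
```

play_rows([
  {"travel": [0.002,0,-0.07],"delta_rot": [0,0,0]},
  {"travel": [0.002,0,-0.106],"delta_rot": [0,0,0]},
  {"travel": [0.002,0,-0.106],"delta_rot": [0,0,0]},
])

```text
clock: 88.75
tcp_pos: [0.4318, 0.2662, 0.025]
tool_rot: [[0.059, 0.998, -0.0], [0.998, -0.059, -0.0], [-0.0, -0.0, -1.0]]
contact_force: [-0.4, -0.4, -0.1]
grip_width: 0.0664
gripper_force: 0.0
```

play_rows([
  {"travel": [0,0,0],"delta_rot": [0,0,0]},
  {"travel": [0,0,0],"delta_rot": [0,0,0]},
  {"travel": [0,0,0],"delta_rot": [0,0,0]},
  {"travel": [0,0,0.006],"delta_rot": [0,0,0]},
  {"travel": [0,0,0.014],"delta_rot": [0,0,0]},
], grip=0)

```text
clock: 89.25
tcp_pos: [0.4322, 0.2662, 0.029]
tool_rot: [[0.059, 0.998, 0.0], [0.998, -0.059, 0.0], [0.0, 0.0, -1.0]]
contact_force: [0.4, -0.0, -0.7]
grip_width: 0.0473
gripper_force: 61.6
```

play_rows([
  {"travel": [-0.004,-0.07,0],"delta_rot": [0,0,0]},
  {"travel": [-0.01,-0.16,0],"delta_rot": [0,0,0]},
  {"travel": [-0.015,-0.26,0],"delta_rot": [0,0,0]},
  {"travel": [-0.02,-0.34,0],"delta_rot": [0,0,0]},
  {"travel": [-0.02,-0.36,0],"delta_rot": [0,0,0]},
])

```text
clock: 89.75
tcp_pos: [0.4267, 0.1732, 0.0284]
tool_rot: [[0.062, 0.998, -0.001], [0.998, -0.062, -0.002], [-0.002, -0.0, -1.0]]
contact_force: [-0.1, 0.8, -1.5]
grip_width: 0.0469
gripper_force: 61.6
```

play_rows([
  {"travel": [0,0,-0.004],"delta_rot": [0,0,0]},
  {"travel": [0,0,-0.008],"delta_rot": [0,0,0]},
])

```text
clock: 89.95
tcp_pos: [0.4272, 0.1769, 0.0265]
tool_rot: [[0.059, 0.998, 0.0], [0.998, -0.059, 0.001], [0.001, 0.0, -1.0]]
contact_force: [-0.1, -0.2, 2.6]
grip_width: 0.0473
gripper_force: 62.1
```

play_rows([
  {"travel": [0,0,0],"delta_rot": [0,0,0]},
  {"travel": [0,0,0],"delta_rot": [0,0,0]},
  {"travel": [0,0,0],"delta_rot": [0,0,0]},
  {"travel": [0,0,0],"delta_rot": [0,0,0]},
], grip=78)

```text
clock: 90.35
tcp_pos: [0.4269, 0.1764, 0.0263]
tool_rot: [[0.059, 0.998, 0.0], [0.998, -0.059, 0.0], [0.0, -0.0, -1.0]]
contact_force: [0.4, -0.0, -0.1]
grip_width: 0.0663
gripper_force: 0.0
```

play_rows([
  {"travel": [0,0,0.2],"delta_rot": [0,0,0]},
  {"travel": [0,0,0.4],"delta_rot": [0,0,0]},
  {"travel": [0.01,0.16,0.5],"delta_rot": [0,0,0]},
  {"travel": [0.01,0.16,0.5],"delta_rot": [0,0,0]},
  {"travel": [0.01,0.16,0.5],"delta_rot": [0,0,0]},
])

```text
clock: 90.85
tcp_pos: [0.4296, 0.2166, 0.1516]
tool_rot: [[0.058, 0.998, 0.001], [0.998, -0.058, 0.0], [0.0, 0.001, -1.0]]
contact_force: [-0.2, -0.3, -0.6]
grip_width: 0.0666
gripper_force: 0.0
```

Run:
```python
from h import *
p,R=pose(); C,im=grab("wrist","w16.png"); print(p*1000,R.round(3).tolist())
print(rects(C,terra(im),.032,500))
```

```text
[429.55235453 216.60995968 151.60686289] [[0.058, 0.998, 0.001], [0.998, -0.058, 0.0], [0.0, 0.001, -1.0]]
[([277.0, 190.0], 429.3, 220.8, 107.8, 48.2, 86.7)]
```

play_rows([
  {"travel": [-0.001,0.017,-0.2],"delta_rot": [0,0,0]},
  {"travel": [-0.001,0.017,-0.38],"delta_rot": [0,0,0]},
  {"travel": [-0.001,0.017,-0.48],"delta_rot": [0,0,0]},
  {"travel": [-0.001,0.017,-0.507],"delta_rot": [0,0,0]},
  {"travel": [-0.001,0.017,-0.507],"delta_rot": [0,0,0]},
])

```text
clock: 91.4
tcp_pos: [0.4284, 0.22, 0.0238]
tool_rot: [[0.059, 0.998, -0.002], [0.998, -0.059, -0.001], [-0.001, -0.002, -1.0]]
contact_force: [0.4, 0.7, 1.3]
grip_width: 0.0666
gripper_force: 0.0
```

play_rows([
  {"travel": [0,0,0],"delta_rot": [0,0,0]},
  {"travel": [0,0,0],"delta_rot": [0,0,0]},
  {"travel": [0,0,0],"delta_rot": [0,0,0]},
  {"travel": [0,0,0.004],"delta_rot": [0,0,0]},
  {"travel": [0,0,0.008],"delta_rot": [0,0,0]},
], grip=0)

```text
clock: 91.9
tcp_pos: [0.4298, 0.2204, 0.0275]
tool_rot: [[0.06, 0.998, 0.001], [0.998, -0.06, 0.0], [0.001, 0.001, -1.0]]
contact_force: [1.1, -0.4, -0.7]
grip_width: 0.0471
gripper_force: 61.6
```

play_rows([
  {"travel": [0,0,0.2],"delta_rot": [0,0,0]},
  {"travel": [0,0,0.4],"delta_rot": [0,0,0]},
  {"travel": [0,-0.15,0.6],"delta_rot": [0,0,-0.07]},
  {"travel": [0,-0.33,0.65],"delta_rot": [0,0,-0.14]},
  {"travel": [0,-0.5,0.65],"delta_rot": [0,0,-0.21]},
])

```text
clock: 92.4
tcp_pos: [0.4301, 0.0947, 0.1919]
tool_rot: [[0.483, 0.876, 0.005], [0.876, -0.483, 0.001], [0.003, 0.004, -1.0]]
contact_force: [1.2, -1.7, -2.2]
grip_width: 0.0469
gripper_force: 62.6
```

play_rows([
  {"travel": [-0.04,-0.6,0],"delta_rot": [0,0,-0.3]},
  {"travel": [-0.04,-0.6,0],"delta_rot": [0,0,-0.3]},
  {"travel": [-0.04,-0.6,0],"delta_rot": [0,0,-0.3]},
  {"travel": [-0.04,-0.6,0],"delta_rot": [0,0,-0.3]},
  {"travel": [-0.04,-0.6,0],"delta_rot": [0,0,-0.3]},
])

```text
clock: 92.9
tcp_pos: [0.4191, -0.0557, 0.1896]
tool_rot: [[0.906, 0.423, 0.001], [0.423, -0.906, -0.0], [0.001, 0.001, -1.0]]
contact_force: [-0.9, 0.1, -0.4]
grip_width: 0.0468
gripper_force: 62.6
```

play_rows([
  {"travel": [0,0,0],"delta_rot": [0,0,0]},
  {"travel": [0,0,0],"delta_rot": [0,0,0]},
])

```text
clock: 93.1
tcp_pos: [0.4194, -0.0535, 0.1893]
tool_rot: [[0.901, 0.434, 0.0], [0.434, -0.901, 0.0], [0.0, -0.0, -1.0]]
contact_force: [0.4, 0.1, 0.2]
grip_width: 0.047
gripper_force: 62.6
```

Run:
```python
from h import *
p,R=pose(); C,im=grab("wrist","w17.png"); print(p*1000,R.round(3).tolist())
```

```text
[419.39884106 -53.46892676 189.25098756] [[0.901, 0.434, 0.0], [0.434, -0.901, 0.0], [0.0, -0.0, -1.0]]
```

View pics/w17.png

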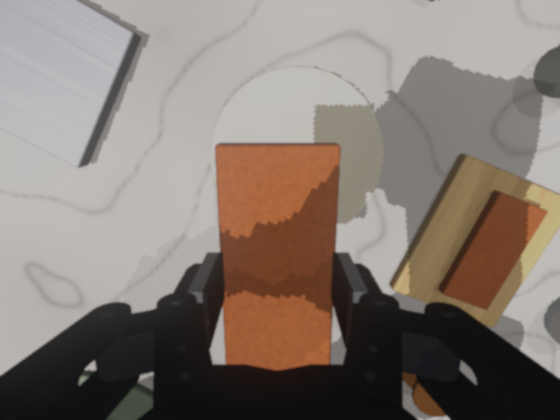

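The tile is over the bat. The visible rim runs through about (297,66), (212,150) and (384,155). I'm fitting its centre on the plane.

Run:
```python
from h import *
from scipy.optimize import least_squares
c=manip.camera_params("wrist"); K=cam("wrist")[0]; T=np.eye(4); T[:3,:3]=[[.901,.434,0],[.434,-.901,0],[0,0,-1]]; T[:3,3]=[.4194,-.05347,.18925]
M=T@np.array(c["tool_from_camera"]); C=(K,M[:3,:3],M[:3,3])
P=ray(C,[(297,66),(212,150),(384,155)],.015)[:,:2]*1000
f=lambda q:np.hypot(*(P-q).T)-80
print("3pt",least_squares(f,[450,-62]).x,f(least_squares(f,[450,-62]).x))
g=cv2.GaussianBlur(cv2.cvtColor(cv2.imread("pics/w17.png"),cv2.COLOR_BGR2GRAY),(3,3),0).astype(np.float32)
q=least_squares(f,[450,-62]).x; E=[]
for a in np.radians(np.arange(-75,125,3)):
    r=np.arange(74,87,.4); X=np.c_[q[0]+r*np.cos(a),q[1]+r*np.sin(a),np.full(len(r),15)]/1000
    uv=proj(C,X).astype(np.float32); v=cv2.remap(g,uv[:,:1],uv[:,1:],cv2.INTER_LINEAR).ravel()
    k=np.argmin(v); 
    if np.median(v)-v[k]>6 : E.append(X[k,:2]*1000)
E=np.array(E); s=least_squares(lambda z:np.hypot(*(E-z[:2]).T)-z[2],[*q,80],loss="soft_l1",f_scale=1); print(len(E),s.x)
s=least_squares(lambda z:np.hypot(*(E-z).T)-80.5,q,loss="soft_l1",f_scale=1); print(s.x)
```

```text
3pt [449.5541441  -60.50633049] [ 0.15067565 -0.93614266 -0.92792402]
43 [457.6719159  -53.72305679  72.80758146]
[449.6207856  -59.00988404]
```

play_rows([
  {"travel": [0.121,-0.028,-0.1],"delta_rot": [0,0,0]},
  {"travel": [0.121,-0.028,-0.3],"delta_rot": [0,0,0]},
  {"travel": [0.121,-0.028,-0.48],"delta_rot": [0,0,0]},
  {"travel": [0.121,-0.028,-0.62],"delta_rot": [0,0,0]},
  {"travel": [0.121,-0.028,-0.65],"delta_rot": [0,0,0]},
])

```text
clock: 93.65
tcp_pos: [0.4478, -0.0603, 0.0237]
tool_rot: [[0.902, 0.433, -0.005], [0.433, -0.902, 0.001], [-0.004, -0.003, -1.0]]
contact_force: [-0.3, -0.1, -0.5]
grip_width: 0.0466
gripper_force: 62.6
```

play_rows([
  {"travel": [0,0,-0.01],"delta_rot": [0,0,0]},
  {"travel": [0,0,-0.018],"delta_rot": [0,0,0]},
  {"travel": [0,0,-0.018],"delta_rot": [0,0,0]},
])

```text
clock: 93.95
tcp_pos: [0.4504, -0.0617, 0.0234]
tool_rot: [[0.903, 0.429, 0.002], [0.429, -0.903, -0.0], [0.002, 0.001, -1.0]]
contact_force: [-0.3, -0.6, -1.8]
grip_width: 0.0473
gripper_force: 62.6
```

play_rows([
  {"travel": [0,0,0],"delta_rot": [0,0,0]},
  {"travel": [0,0,0],"delta_rot": [0,0,0]},
  {"travel": [0,0,0],"delta_rot": [0,0,0]},
  {"travel": [0,0,0],"delta_rot": [0,0,0]},
], grip=78)

```text
clock: 94.35
tcp_pos: [0.4496, -0.0617, 0.0223]
tool_rot: [[0.903, 0.429, 0.0], [0.429, -0.903, -0.0], [0.0, 0.0, -1.0]]
contact_force: [-0.2, 0.0, -0.0]
grip_width: 0.0668
gripper_force: 0.0
```

play_rows([
  {"travel": [0,0,0.2],"delta_rot": [0,0,0]},
  {"travel": [0,0,0.4],"delta_rot": [0,0,0]},
  {"travel": [0,0,0.6],"delta_rot": [0,0,0]},
  {"travel": [-0.1,0.6,0.8],"delta_rot": [0,0,0]},
  {"travel": [-0.1,0.6,0.8],"delta_rot": [0,0,0]},
])

```text
clock: 94.85
tcp_pos: [0.434, 0.0321, 0.2049]
tool_rot: [[0.905, 0.425, 0.002], [0.425, -0.905, -0.0], [0.002, 0.001, -1.0]]
contact_force: [0.9, 0.3, -0.4]
grip_width: 0.0668
gripper_force: 0.0
```

Run:
```python
from h import *
p,R=pose(); print(p*1000)
C,im=grab("top","t18.png"); print(*rects(C,terra(im),.028),sep="\n")
cv2.imwrite("pics/final.png",cv2.resize(im[90:340,90:510],(800,476),interpolation=cv2.INTER_CUBIC))
```

```text
[433.96277674  32.06644665 204.91957022]
([400.0, 310.0], 300.8, -299.3, 61.4, 55.8, 86.5)
([32.0, 296.0], 353.4, 593.6, 138.3, 83.4, -72.6)
([301.0, 248.0], 453.7, -65.9, 104.8, 40.2, 25.0)
([381.0, 247.0], 453.0, -263.9, 110.0, 51.0, 5.0)
([423.0, 183.0], 608.8, -375.5, 107.4, 49.0, 5.1)
([517.0, 212.0], 531.9, -597.8, 280.2, 41.2, 0.1)
([544.0, 207.0], 541.0, -671.2, 339.1, 90.1, -0.5)
([553.0, 148.0], 689.9, -704.7, 63.0, 34.7, -7.0)
([355.0, 122.0], 773.3, -215.8, 118.0, 114.6, 41.7)
```

View pics/final.png

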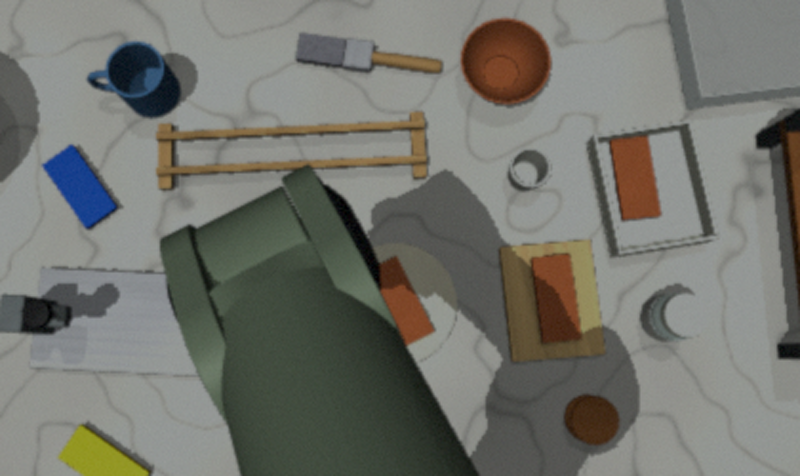

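The final view shows one tile in the crate, one on the board and one on the bat, partly hidden by the arm. The bystanders haven't moved. I'm doing a last wrist check of the bat, then handing in.

play_rows([
  {"travel": [0,-0.1,0],"delta_rot": [0,0,0]},
  {"travel": [0,-0.2,0],"delta_rot": [0,0,0]},
  {"travel": [0,-0.2,0],"delta_rot": [0,0,0]},
  {"travel": [0,-0.2,0],"delta_rot": [0,0,0]},
])

```text
clock: 95.3
tcp_pos: [0.4338, -0.018, 0.2033]
tool_rot: [[0.904, 0.428, -0.0], [0.428, -0.904, 0.0], [0.0, -0.0, -1.0]]
contact_force: [0.2, 0.2, -0.5]
grip_width: 0.0667
gripper_force: 0.0
```

Run:
```python
from h import *
C,im=grab("wrist","w19.png"); print(rects(C,terra(im),.027,500))
from scipy.optimize import least_squares
print(proj(C,[[.4496,-.0605,.015]]))
```

```text
[([450.0, 406.0], 281.1, -308.3, 60.7, 35.8, 60.1), ([505.0, 261.0], 451.2, -265.4, 111.9, 57.7, 6.3), ([325.0, 181.0], 451.1, -62.0, 107.4, 48.2, 25.3)]
[[322.8422526  186.04004422]]
```

The bat tile is at (451.1,-62.0), about 2 mm from the bat's centre. I'm handing in.

```bash
python3 -c "
from bench import manip; print(manip.sign_off())"
```

```text
the job is handed in; nothing more can be done
None
```

I've handed the job in: the warped tile is in the white crate, the true full-height tile (gauge travel 29 mm) is on the board, and the true thin one (33 mm) is on the bat; one early corner press on the warped tile reached about 70 N before I switched to finer steps.

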